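Empty the caster-ball dippers under the riser and nest them

TASK

Tip the steel balls out of all the long-handled dippers into the grey tray under the clear riser, leaving the tray in its place there and without knocking the riser, and stack the empty dippers upright on the cork coaster, each nested fully home in the one below. Leave the wheel and the screwdriver where they lie.

Things in the scene. Friction and masses are not known exactly. Their poses are not given: they have to be found in the camera images.
- riser_front (a point): Clear acrylic monitor riser, fixed to the desk: a 10 mm top plate 220 mm deep (x) and 400 mm wide (y) whose underside is 180 mm above the desk, on two 8 mm end panels; open at the front and the back. This point is the middle of the plate's front (robot-side) lower edge, 180 mm above the desk; its x axis points horizontally from the front to the back of the riser, its y axis along the front edge, z up. A small circuit board stands on the plate, left half.
- tray: Grey open sorting tray, 0.8 kg, standing on the desk under the riser, 160 mm (x) by 230 mm (y), 35 mm high, walls and floor 4 mm. Origin: centre of its underside, on the desk; x axis roughly front to back of the riser.
- coaster_top (a point): Round cork coaster, 110 mm across, 3 mm thick, fixed to the desk. This point is the centre of its upper face, z up.
- bench_mat: Dark rubber bench mat 300 mm (x) by 460 mm (y), 1 mm thick (it can be ignored), flat on the desk, where the dippers stand at the start. Origin: its centre.
- dipper_a_mid (a point): White plastic dipper, 140 g: tapered round cup 115 high, 52 across at foot, 80 at rim, wall 2.5, floor 3 (mm). Point: on the cup's axis half-way up, 57.5 above foot; z up the cup, x away from its handle. Handle: level round bar 13 across along -x, centre line 103 above foot (45.5 above this point), from the cup wall to 162 from the axis. Up to three balls lie on its floor at the start.
- dipper_b_mid (a point): White plastic dipper, in every way like dipper_a; same point and axes. Nesting: a shoulder round the outside of each cup, underside 77 mm above the foot, comes to rest on the rim of the dipper below, at any turn about the axis, so each stands 38 mm higher than the one below, with 2 mm play all round.
- dipper_c_mid (a point): White plastic dipper, in every way like dipper_a; same point and axes. 
- dipper_d_mid (a point): White plastic dipper, in every way like dipper_a; same point and axes. This one is empty at the start, and may be absent.
- ball_a1_center (a point): Steel caster ball, 20 mm across, 33 g; this is its centre. At the start it lies in the cup of dipper_a; it may be absent.
- ball_a2_center (a point): Steel caster ball, 20 mm across, 33 g; this is its centre. At the start it lies in the cup of dipper_a; it may be absent.
- ball_a3_center (a point): Steel caster ball, 20 mm across, 33 g; this is its centre. At the start it lies in the cup of dipper_a; it may be absent.
- ball_b1_center (a point): Steel caster ball, 20 mm across, 33 g; this is its centre. At the start it lies in the cup of dipper_b; it may be absent.
- ball_b2_center (a point): Steel caster ball, 20 mm across, 33 g; this is its centre. At the start it lies in the cup of dipper_b; it may be absent.
- ball_b3_center (a point): Steel caster ball, 20 mm across, 33 g; this is its centre. At the start it lies in the cup of dipper_b; it may be absent.
- ball_c1_center (a point): Steel caster ball, 20 mm across, 33 g; this is its centre. At the start it lies in the cup of dipper_c; it may be absent.
- ball_c2_center (a point): Steel caster ball, 20 mm across, 33 g; this is its centre. At the start it lies in the cup of dipper_c; it may be absent.
- ball_c3_center (a point): Steel caster ball, 20 mm across, 33 g; this is its centre. At the start it lies in the cup of dipper_c; it may be absent.
- wheel: Bystander: loose rover wheel lying flat, black tyre 104 mm across, 46 mm high. Origin: centre of its underside.
- screwdriver: Bystander: loose screwdriver lying on the desk. Origin under its middle.
Mind the look-alikes: they are no part of the job. Leave any blue look-alike of the part that bears dipper_c_mid alone.

How it is judged (in metres and radians):
At the end, for the whole second after the job is handed in: Every ball is in the tray; every dipper (an empty one too) stands upright (within 0.1 rad) with its axis within 30 mm of the coaster's centre, the lowest on the cork and each other one fully nested in the one below (38 mm higher, -6/+5 mm, axes within 8 mm) (horizontal distance between each of dipper_a_mid, dipper_b_mid, dipper_c_mid, dipper_d_mid and coaster_top below 0.03 m and angle between each of dipper_a_mid, dipper_b_mid, dipper_c_mid, dipper_d_mid's own z axis and vertical below 0.1 rad and (z of dipper_a_mid in the frame of coaster_top below 0.0635 m or (horizontal distance between dipper_a_mid and dipper_b_mid below 0.008 m and z of dipper_a_mid in the frame of dipper_b_mid between 0.032 and 0.043 m) or (horizontal distance between dipper_a_mid and dipper_c_mid below 0.008 m and z of dipper_a_mid in the frame of dipper_c_mid between 0.032 and 0.043 m) or (horizontal distance between dipper_a_mid and dipper_d_mid below 0.008 m and z of dipper_a_mid in the frame of dipper_d_mid between 0.032 and 0.043 m)) and (z of dipper_b_mid in the frame of coaster_top below 0.0635 m or (horizontal distance between dipper_b_mid and dipper_a_mid below 0.008 m and z of dipper_b_mid in the frame of dipper_a_mid between 0.032 and 0.043 m) or (horizontal distance between dipper_b_mid and dipper_c_mid below 0.008 m and z of dipper_b_mid in the frame of dipper_c_mid between 0.032 and 0.043 m) or (horizontal distance between dipper_b_mid and dipper_d_mid below 0.008 m and z of dipper_b_mid in the frame of dipper_d_mid between 0.032 and 0.043 m)) and (z of dipper_c_mid in the frame of coaster_top below 0.0635 m or (horizontal distance between dipper_c_mid and dipper_a_mid below 0.008 m and z of dipper_c_mid in the frame of dipper_a_mid between 0.032 and 0.043 m) or (horizontal distance between dipper_c_mid and dipper_b_mid below 0.008 m and z of dipper_c_mid in the frame of dipper_b_mid between 0.032 and 0.043 m) or (horizontal distance between dipper_c_mid and dipper_d_mid below 0.008 m and z of dipper_c_mid in the frame of dipper_d_mid between 0.032 and 0.043 m)) and (z of dipper_d_mid in the frame of coaster_top below 0.0635 m or (horizontal distance between dipper_d_mid and dipper_a_mid below 0.008 m and z of dipper_d_mid in the frame of dipper_a_mid between 0.032 and 0.043 m) or (horizontal distance between dipper_d_mid and dipper_b_mid below 0.008 m and z of dipper_d_mid in the frame of dipper_b_mid between 0.032 and 0.043 m) or (horizontal distance between dipper_d_mid and dipper_c_mid below 0.008 m and z of dipper_d_mid in the frame of dipper_c_mid between 0.032 and 0.043 m)) and x of ball_a1_center in the frame of tray between -0.08 and 0.08 m and y of ball_a1_center in the frame of tray between -0.115 and 0.115 m and z of each of ball_a1_center, ball_a2_center, ball_a3_center, ball_b1_center, ball_b2_center, ball_b3_center, ball_c1_center, ball_c2_center, ball_c3_center in the frame of tray below 0.07 m and x of ball_a2_center in the frame of tray between -0.08 and 0.08 m and y of ball_a2_center in the frame of tray between -0.115 and 0.115 m and x of ball_a3_center in the frame of tray between -0.08 and 0.08 m and y of ball_a3_center in the frame of tray between -0.115 and 0.115 m and x of ball_b1_center in the frame of tray between -0.08 and 0.08 m and y of ball_b1_center in the frame of tray between -0.115 and 0.115 m and x of ball_b2_center in the frame of tray between -0.08 and 0.08 m and y of ball_b2_center in the frame of tray between -0.115 and 0.115 m and x of ball_b3_center in the frame of tray between -0.08 and 0.08 m and y of ball_b3_center in the frame of tray between -0.115 and 0.115 m and x of ball_c1_center in the frame of tray between -0.08 and 0.08 m and y of ball_c1_center in the frame of tray between -0.115 and 0.115 m and x of ball_c2_center in the frame of tray between -0.08 and 0.08 m and y of ball_c2_center in the frame of tray between -0.115 and 0.115 m and x of ball_c3_center in the frame of tray between -0.08 and 0.08 m and y of ball_c3_center in the frame of tray between -0.115 and 0.115 m); the robot touches nothing.
It fails at once if the tray is dragged more than 70 mm from where it stood (distance of tray from where it was at the start of the episode above 0.07 m).
It fails at once if the riser is struck or pressed with more than 15 N (contact force between riser and anything else above 15 N).
It fails at once if a bystander (wheel or screwdriver) is moved more than 30 mm (distance of any of wheel, screwdriver from where it was at the start of the episode above 0.03 m).
Of ball_a1, ball_a2, ball_a3, ball_b1, ball_b2, ball_b3, ball_c1, ball_c2, ball_c3, dipper_d only 4 to 9 are there at a start; the rules pass over those that are not, and their reading is None.
At some moment in a run one of tray may be knocked a few centimetres aside while the robot is not near it.
It also fails if it takes over 210 s, if anything falls off the work surface, if the arm or the gripper's body presses on something with over 40 N, if the wrist force passes 120 N, or if a joint passes its speed limit or range.

ROBOT

A 6-joint arm with a two-finger parallel gripper is mounted at the origin on the work surface. World frame = base frame: x ahead of the robot, y to its left, z up, the work surface at z = 0. Lengths are in mm, angles in rad, forces in N, time in s.
With the tool pointing down it reaches from about 350 to 975 mm from the base axis. Payload 7.1 kg.
Tool frame: the origin (TCP) lies at the very end of the fingers, on their centre line; the grasp point (between the pads) lies 19 mm behind it; z points along the fingers, x is the direction in which the jaws open and shut, and the axes are right-handed (so a half turn about z gives the same grasp; the last joint's range is limited). The gripper opens to 88 mm and grips with 3 to 60 N. Pads are 20 mm wide; open, the fingers measure 115 mm over their backs; the gripper's body (75 mm by 178 mm) begins 61 mm behind the grasp point.
Start: joints at [-0.019, 0.423, 1.63, -0, 1.089, -0.019], TCP at [624.984, 0.026, 222.675] pointing down, gripper open.
Joint ranges: [-3, 3], [-0.9, 2.11], [0.09, 2.58], [-1.31, 4.45], [0.11, 2.69], [-2.54, 2.54]. Speed limits (rad/s): [2.39, 2.39, 3.01, 3.14, 3.14, 3.14].

INTERFACE

Orientations are given as a rotation vector (axis times angle).
In Python, from workcell import ctrl gives the robot as it stands. The module is installed in compiled form; this text tells all that it offers.
- The arm moves only by the tool move_arm, never from a script. Its argument "motion" is a list of rows, each a list of 2 entries, a list of its own where there are three numbers: the shift along the tool's x, y, z normalised to -1 to 1, where 1 is 150 mm, then the turn, a rotation vector about the tool's x, y, z normalised to -1 to 1, where 1 is 60 degrees. In form: [[[x, y, z], [rx, ry, rz]], ...]. A call has exactly 5 rows; each row is the pose to reach, as a shift and turn from the pose commanded when the call began, along the tool's axes at that moment; what a row does not reach only later rows make up. A row lasts 1/8 s, in which the tool goes at most 62.5 mm and 10.7 degrees, less where a joint would pass 70% of its speed; a pose out of reach is approached as far as the arm can. A call with a number of a shift or a turn outside -1 to 1 is refused whole. A call with a gripper value outside its range is refused whole. "gripper" is the opening, from 0 (shut) to 1 (fully open), set as the call begins (left out, the last holds). The fingers move at their own pace and stop on an object; the grip force is fixed at half the most. Time passes only in rows, so rows that repeat a pose let the fingers close, or fill a call up. It gives the time, the measured TCP pose, the force and the opening at its end, in the units of the state.
- ctrl.get_obs(): the state, without advancing time (a new reading comes with each control period).
- ctrl.get_image(name): name is "scene" or "side" or "wrist"; returns a dict with "pixels" (384x512x3 uint8, red, green, blue), "camera_matrix" (3x3 intrinsics, pixels), "D" ([k1, k2, p1, p2, k3] as OpenCV has them; the pictures are not rectified), "R" (3x3) and "t" (3): a world point X has camera coordinates R X + t; the wrist camera has in their place "mount" (4x4, takes a point from camera to tool coordinates, whose origin is the TCP and whose axes are the tool frame's). Camera axes: x right, y down, z forward; pixel columns grow to the right and rows downward; lengths in mm; the calibration is good to about 2 mm. A picture is of the moment at which its call begins: read the wrist's pose just before it. There is no depth.
- ctrl.close_job(): hands the job in, once; it reports no verdict.
Trained networks look in the newest picture that a camera, given by its name, has taken for a name from the list of things; names that differ only in an ending like _2 or _b are one class to them, and where a whole thing is asked for, a point or a joint stands for the part that bears it (a point fixed in the world has none). Each returns a list of dicts, best first, with "p" (0 to 1); they miss things now and then, are a little off and sometimes report something else, mostly with a low value. They report only what shows in the picture. A call takes as long as a camera call. They do not tell look-alikes from the thing itself.
- ctrl.boxes_of(camera, name): "location" ([x, y, z] in mm, in world coordinates, good to about 4 mm: the middle of the surface that is visible of it).
- ctrl.regions_of(camera, name): "mask" (384x512 bool, what is visible of it).
- ctrl.pinpoint(camera, name): "location" ([x, y, z] in mm, in world coordinates, good to about 4 mm: a listed point, or the origin of a listed thing).
The state is a dict: "t": time; "qpos": joint angles; "qvel": joint speeds; "joint_torque": joint torques, N m; "ee_pos": TCP position; "orientation": TCP orientation; "ft_force": force on the tool from outside, world axes, zero at the start; "moment": the same for the moment, N m; "width": finger opening in mm.
Only numpy, scipy, OpenCV 4.12 (cv2) and the standard library are available. Lean on these libraries where they do the work, as an engineer would, in place of code of your own. Each camera call takes 0.05 s, during which the arm holds its last target.

## Working session

There is one attempt and no reset: what is moved stays moved. The work goes in short steps, Python scripts to look and compute and a tool call to move; the robot and the scene stay as the last step left them, time stands still between calls to the robot, and variables do not carry over. Pictures are saved under pics/ and viewed, and the job is handed in when it is done.

Besides the shell and the picture viewer there is one more tool, called after ">>>" as name(argument=value, ...) on one line, values as JSON. move_arm: Moves the arm, as the interface text tells. Its arguments: {"type":"object","properties":{"motion":{"type":"array","items":{"type":"array"}},"gripper":{"type":"number"}},"required":["motion"]}

```bash
mkdir -p pics; ls; cat > h.py <<'E'
import numpy as np,cv2
from scipy.spatial.transform import Rotation as Rn
from workcell import ctrl
def save(cam,name,crop=None,scale=1):
    im=ctrl.get_image(cam); p=im["pixels"][:,:,::-1]
    if crop: x0,y0,x1,y1=crop; p=p[y0:y1,x0:x1]
    if scale!=1: p=cv2.resize(p,None,fx=scale,fy=scale,interpolation=cv2.INTER_CUBIC)
    cv2.imwrite("pics/"+name+".png",p); return im
E
python3 - <<'E'
from h import *
o=ctrl.get_obs(); print({k:np.round(v,3) for k,v in o.items()})
for c in ["scene","side","wrist"]:
    im=save(c,c+"0",scale=1.5)
    if c!="wrist": print(c,np.round(im["camera_matrix"],1).tolist(),np.round(im["R"],3).tolist(),np.round(im["t"],1), "pos",np.round(-im["R"].T@im["t"]))
    else: print(np.round(im["mount"],3).tolist())
    for n in ["riser_front","tray","coaster_top","dipper_a_mid","ball_a1_center","wheel","screwdriver","bench_mat"]:
        print(c,n,[(np.round(d["location"]).astype(int).tolist(),round(d["p"],2)) for d in ctrl.pinpoint(c,n)])
print(ctrl.get_obs()["t"])
E
```

```text
pics
{'t': np.float64(0.0), 'qpos': array([-0.019,  0.424,  1.631,  0.   ,  1.089, -0.019]), 'qvel': array([-0.001,  0.002, -0.001, -0.002,  0.001, -0.001]), 'joint_torque': array([ 1.0000e-03, -5.4462e+01, -2.7367e+01,  6.4000e-02,  2.3000e-02,
       -0.0000e+00]), 'ee_pos': array([6.24421e+02, 4.00000e-02, 2.21895e+02]), 'orientation': array([-3.142e+00,  0.000e+00,  2.000e-03]), 'ft_force': array([ 0.135,  0.573, -0.471]), 'moment': array([-0.011, -0.035, -0.026]), 'width': np.float64(87.728)}
scene [[355.7, 0.0, 255.0], [0.0, 355.7, 192.6], [0.0, 0.0, 1.0]] [[0.495, 0.869, -0.011], [0.577, -0.338, -0.744], [-0.65, 0.362, -0.669]] [-207.5 -257.6 1559.5] pos [1264. -472.  849.]
scene riser_front [([592, 216, 178], 0.74)]
scene tray []
scene coaster_top []
scene dipper_a_mid [([420, -331, 57], 0.66)]
scene ball_a1_center []
scene wheel [([780, -141, 1], 0.85)]
scene screwdriver [([691, -307, 0], 0.68)]
scene bench_mat [([538, -211, 0], 0.72)]
side [[411.6, 0.0, 252.2], [0.0, 411.6, 189.4], [0.0, 0.0, 1.0]] [[0.873, -0.487, 0.008], [-0.25, -0.463, -0.85], [0.418, 0.74, -0.526]] [-530.5  233.6 1108.8] pos [  58. -971.  787.]
side riser_front [([590, 210, 183], 0.75)]
side tray [([659, 280, 4], 0.88)]
side coaster_top [([374, 399, 4], 0.59)]
side dipper_a_mid [([603, -193, 55], 0.68), ([420, -328, 58], 0.67)]
side ball_a1_center []
side wheel [([778, -142, -2], 0.88)]
side screwdriver [([693, -306, 2], 0.64)]
side bench_mat [([540, -203, 0], 0.64), ([520, -279, 58], 0.47), ([372, 400, 3], 0.39)]
[[1.0, -0.001, 0.001, 0.422], [0.0, 0.959, 0.283, -78.753], [-0.001, -0.283, 0.959, -162.834], [0.0, 0.0, 0.0, 1.0]]
wrist riser_front []
wrist tray []
wrist coaster_top []
wrist dipper_a_mid []
wrist ball_a1_center []
wrist wheel [([779, -143, -1], 0.71), ([694, -306, -1], 0.43)]
wrist screwdriver [([690, -306, 0], 0.64)]
wrist bench_mat [([534, -204, -3], 0.84)]
1.35
```

Four white dippers stand on the mat, in the scene view at about (248,310), (288,330), (342,340) and (402,340). The blue look-alike is at (138,405) there, and I'll leave it alone. The tray is under the riser at about (342,253) in the side view, and the coaster is at (220,265). Next I'm moving the wrist camera over the dippers.

>>> move_arm(motion=[[[-0.4,0.85,-0.6],[0,0,0]],[[-0.4,0.85,-0.6],[0,0,0]],[[-0.4,0.85,-0.6],[0,0,0]],[[-0.4,0.85,-0.6],[0,0,0]],[[-0.4,0.85,-0.6],[0,0,0]]])

```text
t: 1.98
ee_pos: [564.9, -127.0, 312.1]
orientation: [-3.141, 0.001, 0.001]
ft_force: [0.6, 0.4, -0.2]
width: 87.9
```

>>> move_arm(motion=[[[-0.4,0.85,-0.6],[0,0,0]],[[-0.4,0.85,-0.6],[0,0,0]],[[-0.4,0.85,-0.6],[0,0,0]],[[-0.4,0.85,-0.6],[0,0,0]],[[-0.4,0.85,-0.6],[0,0,0]]])

```text
t: 2.6
ee_pos: [505.2, -253.6, 401.0]
orientation: [-3.14, -0.001, 0.003]
ft_force: [-0.3, -0.5, -0.4]
width: 87.4
```

```bash
cat >> h.py <<'E'
import json
def logobs():
    o=ctrl.get_obs()
    with open("log.jsonl","a") as f: f.write(json.dumps([list(map(float,o["qpos"])),list(map(float,o["ee_pos"])),list(map(float,o["orientation"]))])+"\n")
    return o
E
python3 - <<'E'
from h import *
o=logobs(); print(o["t"],np.round(o["ee_pos"],1),np.round(o["orientation"],3),np.round(o["qpos"],3),np.round(o["ft_force"],2))
for c in ["wrist","scene","side"]:
    im=save(c,c+"1",scale=1.5)
    for n in ["dipper_a_mid","ball_a1_center","tray","coaster_top","riser_front"]:
        print(c,n,[(np.round(d["location"]).astype(int).tolist(),round(d["p"],2)) for d in ctrl.pinpoint(c,n)])
E
```

```text
2.6 [ 505.2 -253.6  401. ] [-3.14e+00 -1.00e-03  3.00e-03] [-4.870e-01  1.790e-01  1.556e+00  1.000e-03  1.409e+00 -4.880e-01] [-0.28 -0.48 -0.37]
wrist dipper_a_mid []
wrist ball_a1_center [([432, -332, 12], 0.49)]
wrist tray [([533, -204, -6], 0.54)]
wrist coaster_top []
wrist riser_front [([532, -204, -4], 0.17)]
scene dipper_a_mid [([420, -328, 57], 0.58)]
scene ball_a1_center []
scene tray []
scene coaster_top [([375, 402, 2], 0.71)]
scene riser_front [([591, 211, 179], 0.97)]
side dipper_a_mid [([418, -332, 59], 0.83)]
side ball_a1_center []
side tray [([657, 281, 4], 0.74), ([655, -91, 59], 0.36)]
side coaster_top [([374, 400, 5], 0.64)]
side riser_front [([589, 211, 182], 0.97)]
```

Wrist view: D1 has its rim at (529,92) and holds 2 balls. D2 at (471,191) looks empty, D3 at (401,263) shows 1 ball, and D4 at (316,302) shows 1. The blue look-alike is at (425,465). Next I'm fitting the dipper poses.

```bash
cat >> h.py <<'E'
def campose(im,o=None):
    if "mount" in im:
        T=np.eye(4); T[:3,:3]=Rn.from_rotvec(o["orientation"]).as_matrix(); T[:3,3]=o["ee_pos"]
        W=np.linalg.inv(T@np.array(im["mount"])); return W[:3,:3],W[:3,3]
    return np.array(im["R"]),np.array(im["t"])
def proj(P,im,o=None):
    R,t=campose(im,o); 
    return cv2.projectPoints(np.asarray(P,float).reshape(-1,3),cv2.Rodrigues(R)[0],t,np.array(im["camera_matrix"]),np.array(im["D"]))[0].reshape(-1,2)
def unproj(px,z,im,o=None):
    R,t=campose(im,o); u=cv2.undistortPoints(np.asarray(px,float).reshape(-1,1,2),np.array(im["camera_matrix"]),np.array(im["D"])).reshape(-1,2)
    d=np.c_[u,np.ones(len(u))]@R; c=-R.T@t; s=(z-c[2])/d[:,2]; return c+d*s[:,None]
def circ(c,r,n=32):
    a=np.linspace(0,2*np.pi,n,endpoint=False); return np.c_[c[0]+r*np.cos(a),c[1]+r*np.sin(a),np.full(n,c[2])]
def dmask(x,y,yaw,im,o,S=2,z0=0,shape=(384,512)):
    # yaw = direction the handle points to
    m=np.zeros((shape[0]*S,shape[1]*S),np.uint8)
    f=lambda P: np.round((proj(P,im,o)+.5)*S*16).astype(np.int32)
    h=cv2.convexHull(f(np.r_[circ((x,y,z0+115),40),circ((x,y,z0+77),39),circ((x,y,z0),26)]))
    cv2.fillPoly(m,[h],1,shift=4)
    d=np.array([np.cos(yaw),np.sin(yaw),0]); n=np.array([-d[1],d[0],0]); c=np.array([x,y,z0+103])
    cv2.fillPoly(m,[f([c+d*36+n*6.5,c+d*162+n*6.5,c+d*162-n*6.5,c+d*36-n*6.5])],1,shift=4)
    return m
E
cat > fit.py <<'E'
from h import *
from scipy.optimize import minimize
o=ctrl.get_obs(); im=ctrl.get_image("wrist"); p=im["pixels"].astype(int)
w=((p.min(2)>95)&(p.max(2)-p.min(2)<28)).astype(np.uint8)
w=cv2.morphologyEx(w,cv2.MORPH_CLOSE,np.ones((5,5)))
w[228:]=0
cv2.imwrite("pics/w.png",w*255)
W=cv2.resize(w,None,fx=2,fy=2,interpolation=cv2.INTER_NEAREST)
res=[]
for c,tip in [((529,92),(455,0)),((471,191),(374,78)),((401,263),(297,168)),((316,302),(210,217))]:
    A=unproj(np.array(c)/1.5,115,im,o)[0]; B=unproj(np.array(tip)/1.5,103,im,o)[0]
    y0=np.arctan2(*(B-A)[1::-1])
    reg=dmask(A[0],A[1],y0,im,o); reg=cv2.dilate(reg,np.ones((25,25)))
    def cost(v):
        m=dmask(v[0],v[1],v[2]/100,im,o); return 1-(m&W&reg).sum()/((m|W)&reg|m).sum()
    r=minimize(cost,[A[0],A[1],y0*100],method="Nelder-Mead",options=dict(initial_simplex=[[A[0],A[1],y0*100],[A[0]+6,A[1],y0*100],[A[0],A[1]+6,y0*100],[A[0],A[1],y0*100+8]],maxiter=150))
    print(np.round(A,1),np.round(y0,3),"->",np.round(r.x,1),round(r.fun,3)); res.append(r.x)
q=cv2.resize(im["pixels"][:,:,::-1],None,fx=1.5,fy=1.5)
for v in res:
    m=cv2.resize(dmask(v[0],v[1],v[2]/100,im,o),(768,576)); cs,_=cv2.findContours(m,cv2.RETR_EXTERNAL,cv2.CHAIN_APPROX_NONE); cv2.drawContours(q,cs,-1,(0,0,255),1)
cv2.imwrite("pics/fit.png",q)
E
python3 fit.py
```

```text
[657.1 -93.9 115. ] 2.292 -> [655.9 -91.9 225.8] 0.062
[ 601.2 -196.1  115. ] 2.309 -> [ 601.7 -194.7  231.7] 0.088
[ 524.9 -277.4  115. ] 2.404 -> [ 523.  -277.4  239. ] 0.075
[ 424.6 -324.6  115. ] 2.452 -> [ 421.9 -327.   243.5] 0.08
```

```bash
cat >> h.py <<'E'
import sys,os
def getcmd():
    d=json.load(open("cmd.json")); return np.array(d["p"]),Rn.from_quat(d["q"])
def setcmd(p,R): json.dump(dict(p=list(map(float,p)),q=list(map(float,R.as_quat()))),open("cmd.json","w"))
def applyrow(p,R,row):
    s=np.array(row[0])*150; t=np.array(row[1])*np.pi/3
    return p+R.apply(s), R*Rn.from_rotvec(t)
def rowto(p,R,tp,tR,nd=3):
    s=R.inv().apply(np.array(tp)-p)/150; t=(R.inv()*tR).as_rotvec()/(np.pi/3)
    return [np.round(s,nd).tolist(),np.round(t,nd).tolist()]
def toolR(xdir,zdir):
    z=np.array(zdir,float); z/=np.linalg.norm(z); x=np.array(xdir,float); x-=z*(x@z); x/=np.linalg.norm(x)
    return Rn.from_matrix(np.c_[x,np.cross(z,x),z])
def down(yaw): return toolR([np.cos(yaw),np.sin(yaw),0],[0,0,-1])
def plan(targets):
    "targets: list of (p,R); one call each or split; prints rows; ledger advances"
    p,R=getcmd()
    for tp,tR in targets:
        r=rowto(p,R,tp,tR); print(json.dumps(r), "mm %.0f deg %.0f"%(np.linalg.norm(np.array(tp)-p),np.degrees((R.inv()*tR).magnitude())))
        if np.abs(np.array(r)).max()>1: print("  !! over 1")
        p,R=applyrow(p,R,r)
    setcmd(p,R)
def state():
    o=logobs(); p,R=getcmd()
    print("t",o["t"].round(2),"ee",np.round(o["ee_pos"],1),"err",np.round(o["ee_pos"]-p,1),"roterr",np.round((Rn.from_rotvec(o["orientation"])*R.inv()).as_rotvec(),3),"q",np.round(o["qpos"],2),"F",np.round(o["ft_force"],1),"M",np.round(o["moment"],2),"w",round(float(o["width"]),1)); return o
E
python3 - <<'E'
from h import *
setcmd(np.array([624.984-120,.026-255,222.675+180]),toolR([1,0,0],[0,0,-1]))
state()
yaw=2.317-np.pi/2
plan([([524,-111,260],down(yaw)),([524,-111,150],down(yaw))])
E
```

```text
Traceback (most recent call last):
  File "h.py", line 60, in state
    print("t",o["t"].round(2),"ee",np.round(o["ee_pos"],1),"err",np.round(o["ee_pos"]-p,1),"roterr",np.round((Rn.from_rotvec(o["orientation"])*R.inv()).as_rotvec(),3),"q",np.round(o["qpos"],2),"F",np.round(o["ft_force"],1),"M",np.round(o["moment"],2),"w",round(float(o["width"]),1)); return o
              ^^^^^^^^^^^^
AttributeError: 'float' object has no attribute 'round'
```

```bash
sed -i 's/o\["t"\].round(2)/round(float(o["t"]),2)/' h.py
python3 - <<'E'
from h import *
state()
yaw=2.317-np.pi/2
plan([([524,-111,260],down(yaw)),([524,-111,150],down(yaw))])
E
```

```text
t 3.55 ee [ 504.9 -255.   402.7] err [-0.  -0.1  0. ] roterr [-0. -0. -0.] q [-0.49  0.18  1.55 -0.    1.41 -0.49] F [-0.6  0.5  0.6] M [ 0.01 -0.03 -0.01] w 87.7
[[0.127, -0.96, 0.951], [0.0, 0.0, -0.713]] mm 204 deg 43
[[-0.0, -0.0, 0.733], [0.0, 0.0, 0.0]] mm 110 deg 0
```

>>> move_arm(motion=[[[0.127,-0.96,0.951],[0,0,-0.713]],[[0.127,-0.96,0.951],[0,0,-0.713]],[[0.127,-0.96,0.951],[0,0,-0.713]],[[0.127,-0.96,0.951],[0,0,-0.713]],[[0.127,-0.96,0.951],[0,0,-0.713]]], gripper=1)

```text
t: 4.18
ee_pos: [523.6, -110.1, 259.1]
orientation: [-2.924, -1.145, 0.003]
ft_force: [-0.0, -0.2, 0.8]
width: 88.1
```

>>> move_arm(motion=[[[0,0,0.733],[0,0,0]],[[0,0,0.733],[0,0,0]],[[0,0,0.733],[0,0,0]],[[0,0,0.733],[0,0,0]],[[0,0,0.733],[0,0,0]]])

```text
t: 4.8
ee_pos: [525.8, -111.7, 152.5]
orientation: [2.924, 1.143, 0.006]
ft_force: [0.4, 0.1, -0.5]
width: 88.2
```

```bash
python3 - <<'E'
from h import *
state()
save("wrist","w2",scale=1.5)
state()
for c in ["side","scene"]:
    save(c,c+"2",scale=1.5)
E
cat log.jsonl | wc -l
```

```text
t 4.8 ee [ 525.8 -111.7  152.5] err [ 1.8 -0.7  2.5] roterr [-0.001 -0.004 -0.001] q [-0.23  0.39  1.88 -0.    0.87 -0.98] F [ 0.4  0.1 -0.5] M [-0.01 -0.04  0.01] w 88.2
t 4.85 ee [ 525.5 -111.5  152.3] err [ 1.5 -0.5  2.2] roterr [-0.001 -0.004 -0.001] q [-0.23  0.39  1.88 -0.    0.87 -0.98] F [-1.2  0.4  0.2] M [ 0.02 -0.06  0.  ] w 88.3
5
```

The handle of D2 is centred between the jaws at about (381,330). I'm descending and gripping.

>>> move_arm(motion=[[[0,0,0.15],[0,0,0]],[[0,0,0.3],[0,0,0]],[[0,0,0.44],[0,0,0]],[[0,0,0.44],[0,0,0]],[[0,0,0.44],[0,0,0]]])

```text
t: 5.58
ee_pos: [524.7, -111.1, 85.0]
orientation: [2.925, 1.146, 0.002]
ft_force: [0.7, 0.6, -0.5]
width: 88.0
```

>>> move_arm(motion=[[[0,0,0],[0,0,0]],[[0,0,0],[0,0,0]],[[0,0,0],[0,0,0]],[[0,0,0],[0,0,0]],[[0,0,0],[0,0,0]]], gripper=0)

```text
t: 6.2
ee_pos: [524.0, -111.0, 84.1]
orientation: [2.925, 1.146, 0.0]
ft_force: [0.1, 0.9, 0.2]
width: 41.0
```

```bash
python3 - <<'E'
from h import *
p,R=getcmd(); setcmd(*applyrow(p,R,[[0,0,.44],[0,0,0]]))
state()
E
```

```text
t 6.2 ee [ 524.  -111.    84.1] err [0. 0. 0.] roterr [-0. -0.  0.] q [-0.23  0.5   1.91 -0.    0.73 -0.98] F [0.1 0.9 0.2] M [ 0.01 -0.06 -0.  ] w 41.0
```

>>> move_arm(motion=[[[0,0,0],[0,0,0]],[[0,0,0],[0,0,0]],[[0,0,0],[0,0,0]],[[0,0,0],[0,0,0]],[[0,0,0],[0,0,0]]])

```text
t: 6.82
ee_pos: [524.0, -111.0, 84.0]
orientation: [-2.925, -1.146, 0.0]
ft_force: [0.2, -0.6, -0.6]
width: 12.2
```

>>> move_arm(motion=[[[0,0,-0.1],[0,0,0]],[[0,0,-0.3],[0,0,0]],[[0,0,-0.5],[0,0,0]],[[0,0,-0.7],[0,0,0]],[[0,0,-0.9],[0,0,0]]])

```text
t: 7.45
ee_pos: [523.8, -110.9, 221.0]
orientation: [2.925, 1.146, 0.001]
ft_force: [0.0, -1.4, -0.8]
width: 12.0
```

```bash
cat > kin.py <<'E'
from h import *
from scipy.optimize import least_squares
def Rx(a): return Rn.from_euler('x',a).as_matrix()
def Ry(a): return Rn.from_euler('y',a).as_matrix()
def Rz(a): return Rn.from_euler('z',a).as_matrix()
def fk(q,P):
    d1,a1,a2,e,d4,d6=P
    A=Rz(q[0]); p=A@np.array([a1,0,d1])
    A=A@Ry(q[1]); p=p+A@np.array([0,0,a2])
    A=A@Ry(q[2]); p=p+A@np.array([e,0,d4])
    A=A@Rz(q[3])@Ry(q[4]); p=p+A@np.array([0,0,d6])
    A=A@Rz(q[5]); return p,A
E
python3 - <<'E'
from kin import *
p,R=getcmd(); setcmd(*applyrow(p,R,[[0,0,-.9],[0,0,0]]))
state()
L=[json.loads(l) for l in open("log.jsonl")]
L.append([[-0.019,0.424,1.631,0,1.089,-0.019],[624.42,.04,221.9],[-3.1416,0,.002]])
def f(P):
    r=[]
    for q,e,o in L: r+=list(fk(q,P)[0]-e)
    return r
s=least_squares(f,[300,0,400,0,400,250],x_scale=100); print(np.round(s.x,1),np.round(np.abs(s.fun).max(),2))
for q,e,o in L[-3:]: print(np.round(fk(q,s.x)[1],3).tolist(),np.round(Rn.from_rotvec(o).as_matrix(),3).tolist())
save("side","side3",scale=1.5); save("wrist","w3",scale=1.5); save("scene","scene3",scale=1.5)
E
```

```text
t 7.45 ee [ 523.8 -110.9  221. ] err [-0.2  0.1  1.9] roterr [-0. -0.  0.] q [-0.23  0.29  1.83  0.    1.02 -0.98] F [ 0.  -1.4 -0.8] M [0.14 0.03 0.03] w 12.0
[568.2  -1.5 571.1  82.1 486.  568.5] 11.9
[[-0.734, -0.679, 0.0], [-0.679, 0.734, -0.0], [-0.0, -0.0, -1.0]] [[0.734, 0.679, 0.0], [0.679, -0.734, -0.0], [0.0, 0.0, -1.0]]
[[-0.734, -0.679, 0.0], [-0.679, 0.734, -0.0], [-0.0, -0.0, -1.0]] [[0.734, 0.679, 0.0], [0.679, -0.734, -0.0], [0.0, 0.0, -1.0]]
[[-1.0, 0.0, -0.002], [-0.0, 1.0, 0.0], [0.002, 0.0, -1.0]] [[1.0, 0.0, -0.001], [-0.0, -1.0, -0.0], [-0.001, 0.0, -1.0]]
```

```bash
cat > kin.py <<'E'
from h import *
from scipy.optimize import least_squares
def Rx(a): return Rn.from_euler('x',a).as_matrix()
def Ry(a): return Rn.from_euler('y',a).as_matrix()
def Rz(a): return Rn.from_euler('z',a).as_matrix()
def fk(q,P):
    b,a1,a2,e,d4,d6=P[:6]; d1=P[6] if len(P)>6 else 300
    A=Rz(q[0]); p=A@np.array([a1,b,d1])
    A=A@Ry(q[1]); p=p+A@np.array([0,0,a2])
    A=A@Ry(q[2]); p=p+A@np.array([e,0,d4])
    A=A@Rz(q[3])@Ry(q[4]); p=p+A@np.array([0,0,d6])
    A=A@Rz(q[5]+np.pi); return p,A
E
python3 - <<'E'
from kin import *
L=[json.loads(l) for l in open("log.jsonl")]
L.append([[-0.019,0.424,1.631,0,1.089,-0.019],[624.42,.04,221.9],[-3.1416,0,.002]])
def f(P):
    r=[]
    for q,e,o in L: r+=list(fk(q,P)[0]-e)
    return r
s=least_squares(f,[0,0,400,0,400,250],x_scale=100); print(np.round(s.x,1),np.round(s.fun.reshape(-1,3),2))
for q,e,o in L: print(np.round(q,4),np.round(e,1))
E
```

```text
[ 1.190e+01 -1.000e-01  5.639e+02  7.780e+01  4.849e+02  2.978e+02] [[ 0.04 -0.03  0.03]
 [ 0.01 -0.    0.03]
 [ 0.01 -0.    0.03]
 [-0.01  0.    0.03]
 [-0.    0.    0.03]
 [ 0.09 -0.02  0.02]
 [-0.    0.    0.04]
 [-0.15  0.   -0.23]]
[-4.8660e-01  1.7900e-01  1.5563e+00  6.0000e-04  1.4089e+00 -4.8760e-01] [ 505.2 -253.6  401. ]
[-4.8870e-01  1.7740e-01  1.5546e+00 -1.0000e-04  1.4096e+00 -4.8860e-01] [ 504.9 -255.   402.7]
[-4.8870e-01  1.7740e-01  1.5546e+00 -1.0000e-04  1.4096e+00 -4.8860e-01] [ 504.9 -255.   402.7]
[-0.2314  0.3903  1.8783 -0.      0.8686 -0.9768] [ 525.8 -111.7  152.5]
[-0.2312  0.3905  1.8788 -0.      0.8683 -0.977 ] [ 525.5 -111.5  152.3]
[-0.2309  0.4996  1.9117 -0.      0.7303 -0.9776] [ 524.  -111.    84.1]
[-2.3090e-01  2.9420e-01  1.8297e+00  1.0000e-04  1.0173e+00 -9.7760e-01] [ 523.8 -110.9  221. ]
[-0.019  0.424  1.631  0.     1.089 -0.019] [624.4   0.  221.9]
```

```bash
cat > ov.py <<'E'
from h import *
def box(c,yaw,x0,x1,y0,y1,z0,z1):
    u=np.array([np.cos(yaw),np.sin(yaw),0]);v=np.array([-u[1],u[0],0]);c=np.array([c[0],c[1],0])
    return np.array([c+u*x+v*y+np.array([0,0,z]) for x in (x0,x1) for y in (y0,y1) for z in (z0,z1)])
def drawbox(q,B,im,S,col,off,o=None):
    p=(proj(B,im,o)+.5-off)*S
    for i in range(8):
        for b in (1,2,4):
            j=i^b
            if j>i: cv2.line(q,tuple(np.round(p[i]).astype(int)),tuple(np.round(p[j]).astype(int)),col,1,cv2.LINE_AA)
def show(cam,crop,S,riser,tray,name,o=None):
    im=ctrl.get_image(cam); x0,y0,x1,y1=crop
    q=np.ascontiguousarray(cv2.resize(im["pixels"][y0:y1,x0:x1,::-1],None,fx=S,fy=S,interpolation=cv2.INTER_CUBIC))
    off=np.array([x0,y0])
    drawbox(q,box(riser[:2],riser[2],0,220,-200,200,180,190),im,S,(0,0,255),off,o)
    drawbox(q,box(riser[:2],riser[2],0,220,-200,200,0,180),im,S,(0,160,255),off,o)
    drawbox(q,box(tray[:2],tray[2],-80,80,-115,115,0,35),im,S,(0,255,0),off,o)
    cv2.imwrite("pics/"+name+".png",q)
E
python3 - <<'E'
from ov import *
a=np.pi/4
show("side",(160,100,310,200),5,(590.5,211.5,a),(658,280.5,a),"ov1")
show("scene",(310,110,430,265),3.8,(590.5,211.5,a),(658,280.5,a),"ov2")
E
cat > fitr.py <<'E'
from ov import *
from scipy.optimize import least_squares
ims=ctrl.get_image("side"); imc=ctrl.get_image("scene")
def loc(v,x,y,z):
    c,s=np.cos(v[2]),np.sin(v[2]); return [v[0]+c*x-s*y,v[1]+s*x+c*y,z]
S=[((50,165),(0,200,190)),((205,48),(220,200,190)),((675,127),(220,-200,190)),((85,370),(0,200,0)),((75,368),(0,200,0)),((562,242),(0,-200,185))]
C=[((163,48),(0,200,190)),((412,95),(220,200,190)),((365,398),(220,-200,190)),((60,322),(0,-200,190)),((30,483),(0,-200,0)),((302,560),(220,-200,0))]
def f(v):
    r=[]
    for px,l in S: r.append(proj([loc(v,*l)],ims)[0]+.5-(np.array(px)/5+[160,100]))
    for px,l in C: r.append(proj([loc(v,*l)],imc)[0]+.5-(np.array(px)/3.8+[310,110]))
    return np.ravel(r)
s=least_squares(f,[590,211,.785],x_scale=[10,10,.1],loss="soft_l1"); print(s.x,np.round(f(s.x).reshape(-1,2),1).tolist())
ri=s.x
show("side",(160,100,310,200),5,ri,(658,280.5,ri[2]),"ov1")
show("scene",(310,110,430,265),3.8,ri,(658,280.5,ri[2]),"ov2")
E
python3 fitr.py
```

```text
[594.76863527 211.83243694   0.65460469] [[0.3, -3.8], [-0.4, -0.4], [0.6, 0.0], [-1.9, 1.2], [0.1, 1.6], [2.0, 2.5], [0.4, -0.5], [0.5, -0.2], [1.5, -1.6], [-1.2, -2.9], [-0.6, 0.0], [0.4, 1.2]]
```

```bash
cat >> h.py <<'E'
def plan_held_free(*a): pass
E
python3 - <<'E'
from h import *
az=np.radians(250); yaw=az-np.pi/2
T=np.array([374+115*np.cos(az),400+115*np.sin(az)])
p,R=getcmd(); y0=2.317-np.pi/2
tg=[]
for k in (1,2,3):
    f=k/3; tg.append((np.r_[p[:2]+(T-p[:2])*f,219],down(y0+(yaw-y0)*f)))
tg.append((np.r_[T,140],down(yaw))); tg.append((np.r_[T,88],down(yaw)))
plan(tg)
E
```

```text
[[0.299, -0.943, 0.0], [0.0, 0.0, -0.651]] mm 148 deg 39
[[0.827, -0.543, 0.0], [0.0, 0.0, -0.651]] mm 148 deg 39
[[0.984, 0.098, 0.0], [0.0, 0.0, -0.652]] mm 148 deg 39
[[0.0, 0.0, 0.527], [0.0, 0.0, 0.0]] mm 79 deg 0
[[0.0, 0.0, 0.347], [0.0, 0.0, 0.0]] mm 52 deg 0
```

>>> move_arm(motion=[[[0.07,-0.23,0],[0,0,-0.16]],[[0.15,-0.47,0],[0,0,-0.32]],[[0.22,-0.7,0],[0,0,-0.48]],[[0.299,-0.943,0],[0,0,-0.651]],[[0.299,-0.943,0],[0,0,-0.651]]])

```text
t: 8.52
ee_pos: [459.4, 24.8, 218.4]
orientation: [-2.369, -2.061, 0.002]
ft_force: [-0.3, -0.3, -2.4]
width: 12.1
```

>>> move_arm(motion=[[[0.2,-0.14,0],[0,0,-0.16]],[[0.41,-0.27,0],[0,0,-0.32]],[[0.62,-0.41,0],[0,0,-0.48]],[[0.827,-0.543,0],[0,0,-0.651]],[[0.827,-0.543,0],[0,0,-0.651]]])

```text
t: 9.15
ee_pos: [397.5, 158.6, 218.7]
orientation: [-1.547, -2.734, 0.001]
ft_force: [-0.0, -0.9, -0.9]
width: 12.2
```

>>> move_arm(motion=[[[0.24,0.02,0],[0,0,-0.16]],[[0.49,0.05,0],[0,0,-0.32]],[[0.73,0.07,0],[0,0,-0.48]],[[0.984,0.098,0],[0,0,-0.652]],[[0.984,0.098,0],[0,0,-0.652]]])

```text
t: 9.78
ee_pos: [335.0, 292.8, 218.9]
orientation: [0.544, 3.094, -0.0]
ft_force: [0.8, -0.3, -1.5]
width: 12.1
```

>>> move_arm(motion=[[[0,0,0.15],[0,0,0]],[[0,0,0.3],[0,0,0]],[[0,0,0.4],[0,0,0]],[[0,0,0.527],[0,0,0]],[[0,0,0.527],[0,0,0]]])

```text
t: 10.4
ee_pos: [334.5, 290.6, 139.0]
orientation: [-0.548, -3.092, 0.004]
ft_force: [0.5, -0.2, -0.8]
width: 12.0
```

```bash
python3 - <<'E'
from h import *
p,R=getcmd(); setcmd(p+[0,0,52],R); state(); setcmd(p,R)
im=save("side","side4",(100,120,300,270),4); save("scene","scene4",scale=1.5)
E
```

```text
t 10.4 ee [334.5 290.6 139. ] err [-0.2 -1.2 -1. ] roterr [-0.002  0.002 -0.002] q [ 0.69  0.29  2.08 -0.    0.77 -2.1 ] F [ 0.5 -0.2 -0.8] M [-0.03  0.04 -0.01] w 12.0
```

>>> move_arm(motion=[[[0,0,0.1],[0,0,0]],[[0,0,0.2],[0,0,0]],[[0,0,0.28],[0,0,0]],[[0,0,0.347],[0,0,0]],[[0,0,0.347],[0,0,0]]])

```text
t: 11.12
ee_pos: [334.6, 291.9, 87.3]
orientation: [-0.545, -3.093, 0.001]
ft_force: [1.0, 0.6, 0.1]
width: 12.0
```

>>> move_arm(motion=[[[0,0,0],[0,0,0]],[[0,0,0],[0,0,0]],[[0,0,0],[0,0,0]],[[0,0,0],[0,0,0]],[[0,0,0],[0,0,0]]], gripper=0.5)

```text
t: 11.75
ee_pos: [334.7, 291.9, 88.1]
orientation: [0.545, 3.094, 0.0]
ft_force: [-0.4, 0.6, -0.6]
width: 43.9
```

>>> move_arm(motion=[[[0,0,-0.2],[0,0,0]],[[0,0,-0.4],[0,0,0]],[[0,0,-0.7],[0,0,0]],[[0,0,-1],[0,0,0]],[[0,0,-1],[0,0,0]]])

```text
t: 12.38
ee_pos: [336.3, 293.2, 241.1]
orientation: [0.544, 3.089, 0.008]
ft_force: [-0.5, -0.2, 1.1]
width: 44.1
```

```bash
python3 - <<'E'
from h import *
p,R=getcmd(); setcmd(*applyrow(p,R,[[0,0,-1],[0,0,0]])); state()
im=save("side","side5",(100,120,300,270),4); im=save("wrist","w5",scale=1.5)
print([(np.round(d["location"]).astype(int).tolist(),round(d["p"],2)) for c in ("side","scene","wrist") for d in ((ctrl.get_image(c),ctrl.pinpoint(c,"dipper_a_mid"))[1])])
E
```

```text
t 12.38 ee [336.3 293.2 241.1] err [1.7 1.4 3.2] roterr [ 0.004 -0.005  0.   ] q [ 0.69  0.13  2.   -0.    1.01 -2.1 ] F [-0.5 -0.2  1.1] M [ 0.11 -0.01 -0.05] w 44.1
[([418, -332, 57], 0.84), ([421, -330, 55], 0.77)]
```

```bash
python3 - <<'E'
from h import *
R=down(2.2)*Rn.from_rotvec([0,0.35,0])
plan([([400,170,260],R)])
E
```

```text
[[-0.687, -0.615, -0.147], [-0.099, 0.324, 0.56]] mm 140 deg 39
```

>>> move_arm(motion=[[[-0.687,-0.615,-0.147],[-0.099,0.324,0.56]],[[-0.687,-0.615,-0.147],[-0.099,0.324,0.56]],[[-0.687,-0.615,-0.147],[-0.099,0.324,0.56]],[[-0.687,-0.615,-0.147],[-0.099,0.324,0.56]],[[-0.687,-0.615,-0.147],[-0.099,0.324,0.56]]], gripper=1)

```text
t: 13.4
ee_pos: [400.2, 168.9, 259.2]
orientation: [-1.281, -2.513, -0.225]
ft_force: [-0.7, -0.5, -0.6]
width: 86.8
```

```bash
cat > fitk.py <<'E'
from kin import *
state()
L=[json.loads(l) for l in open("log.jsonl")]
def f(P):
    r=[]
    for q,e,o in L: r+=list(fk(q,P)[0]-e)
    return r
s=least_squares(f,[12,0,564,78,485,298,300],x_scale=100); print(np.round(s.x,2),np.abs(s.fun).max().round(2))
np.save("kin.npy",s.x)
q,e,o=L[-1]; print(np.degrees((Rn.from_matrix(fk(q,s.x)[1]).inv()*Rn.from_rotvec(o)).magnitude()))
E
python3 fitk.py
cat >> kin.py <<'E'
LO=np.array([-3,-.9,.09,-1.31,.11,-2.54]);HI=np.array([3,2.11,2.58,4.45,2.69,2.54])
def ik(p,R,q0,P):
    M=R.as_matrix()
    def f(q):
        x,A=fk(q,P); return np.r_[(x-p)/100,Rn.from_matrix(A@M.T).as_rotvec()]
    return least_squares(f,np.clip(q0,LO+1e-3,HI-1e-3),bounds=(LO,HI))
def follow(seq,q0,P,names=None):
    q=np.array(q0)
    for i,(p,R) in enumerate(seq):
        s=ik(p,R,q,P); print(i,np.round(p),np.round(s.x,2),"res %.4f"%np.abs(s.fun).max(),"dq %.2f"%np.abs(s.x-q).max(),"margin %.2f"%min((s.x-LO).min(),(HI-s.x).min())); q=s.x
    return q
E
```

```text
t 13.4 ee [400.2 168.9 259.2] err [ 0.2 -1.1 -0.9] roterr [-0.001  0.002 -0.002] q [ 0.15  0.17  1.94  0.33  1.21 -2.19] F [-0.7 -0.5 -0.6] M [-0.02 -0.16  0.04] w 86.8
[ 11.9    0.   563.1   77.5  484.9  309.64 312.4 ] 0.0
2.535186524281049e-14
```

```bash
cat > dp.py <<'E'
from kin import *
P=np.load("kin.npy")
FR=np.array([592.6,211.7,0]); RY=0.655; U=np.array([np.cos(RY),np.sin(RY),0]); V=np.array([-U[1],U[0],0])
TR=(93.8,14.7)
def rf(x,y,z): return FR+U*x+V*y+np.array([0,0,z])
def toolpose(G,psi,th,a,sgn,back=19):
    "G grasp pt on handle line, psi = yaw of dipper x (cup side), th roll about dipper x, a tilt of tool in dipper"
    D=Rn.from_euler('z',psi)*Rn.from_rotvec([th,0,0])
    zt=np.array([0,-np.sin(a),-np.cos(a)]); xt=np.array([0,np.cos(a),-np.sin(a)])*sgn
    R=D*Rn.from_matrix(np.c_[xt,np.cross(zt,xt),zt]); return np.asarray(G)+R.apply([0,0,back]),R
E
cat > try.py <<'E'
from dp import *
g=130; a=np.radians(40)
o=ctrl.get_obs(); q0=o["qpos"]
d1=np.array([656,-92]); az=2.258
G=np.array([d1[0]+g*np.cos(az),d1[1]+g*np.sin(az),103])
for sgn in (1,-1):
  for a in np.radians([30,40]):
    print("sgn",sgn,np.degrees(a))
    psi=az-np.pi
    if psi<-np.pi: psi+=2*np.pi
    seq=[toolpose(G+[0,0,150],psi,0,a,sgn),toolpose(G,psi,0,a,sgn),toolpose(G+[0,0,130],psi,0,a,sgn)]
    xg=-65; 
    for f in (.5,1): seq.append(toolpose(G*(1-f)+f*rf(xg-130,35,0)*[1,1,0]+[0,0,230-G[2]*(1-f)],psi+(RY-psi)*f,0,a,sgn))
    for th,x,z in [(50,xg-130,200),(50,xg-130,131),(50,xg,131),(70,xg,122),(95,xg,112),(102,xg,105)]:
        seq.append(toolpose(rf(x,35,z),RY,np.radians(th),a,sgn))
    seq+= [toolpose(rf(xg-130,35,131),RY,np.radians(50),a,sgn),toolpose(rf(xg-130,35,240),RY,0,a,sgn)]
    for saz in (235,217,200):
        s=np.radians(saz); C=np.array([374+g*np.cos(s),400+g*np.sin(s),0])
        seq+=[toolpose(C+[0,0,300],s-np.pi,0,a,sgn),toolpose(C+[0,0,144],s-np.pi,0,a,sgn)]
    # seed: try few
    best=None
    for q4 in (0,1,2,3,-1):
        for q6 in (-2,-1,0,1,2):
            s=ik(*seq[0],[q0[0],.4,1.6,q4,1,q6],P); r=np.abs(s.fun).max()
            if r<1e-3: 
                d=np.abs(s.x-q0).max()
                if best is None or d<best[0]-.01: best=(d,s.x)
    if best is None: print("no start"); continue
    follow(seq,best[1],P)
E
python3 try.py
```

```text
sgn 1 29.999999999999996
0 [566.   2. 237.] [ 0.13  0.55  1.49 -0.27  1.56 -0.49] res 0.0000 dq 0.00 margin 1.04
1 [566.   2.  87.] [ 0.13  0.73  1.55 -0.28  1.32 -0.43] res 0.0000 dq 0.24 margin 1.03
2 [566.   2. 217.] [ 0.13  0.57  1.5  -0.27  1.53 -0.48] res 0.0000 dq 0.20 margin 1.04
3 [494.  55. 214.] [ 0.37  0.38  1.83 -0.49  1.23 -0.85] res 0.0000 dq 0.37 margin 0.75
4 [422. 113. 214.] [ 0.59  0.18  2.14 -0.68  0.92 -1.18] res 0.0000 dq 0.33 margin 0.44
5 [413. 126. 182.] [ 0.06  0.3   1.99  0.33  1.08 -2.35] res 0.0000 dq 1.17 margin 0.19
6 [413. 126. 113.] [ 0.06  0.42  2.03  0.36  0.93 -2.42] res 0.0000 dq 0.15 margin 0.12
7 [516. 205. 113.] [ 0.19  0.55  1.78  0.37  1.01 -2.27] res 0.0000 dq 0.25 margin 0.27
8 [512. 210. 107.] [ 0.06  0.68  1.69  0.59  1.26 -2.5 ] res 0.0000 dq 0.25 margin 0.04
9 [509. 214. 104.] [-0.02  0.89  1.56  0.75  1.6  -2.54] res 0.0697 dq 0.34 margin 0.00
10 [509. 214.  99.] [-0.03  0.96  1.52  0.8   1.69 -2.54] res 0.0884 dq 0.09 margin 0.00
11 [413. 126. 113.] [ 0.06  0.42  2.03  0.36  0.93 -2.42] res 0.0000 dq 0.77 margin 0.12
12 [422. 113. 224
[... 1653 characters left out ...]
0 dq 0.76 margin 0.31
12 [424. 111. 225.] [ 0.7   0.21  2.15 -0.86  1.02 -0.97] res 0.0000 dq 1.26 margin 0.43
13 [309. 287. 285.] [ 1.19  0.14  2.06 -0.72  1.24 -0.99] res 0.0000 dq 0.50 margin 0.52
14 [309. 287. 129.] [ 1.19  0.44  2.15 -0.87  0.95 -0.67] res 0.0000 dq 0.32 margin 0.43
15 [278. 312. 285.] [ 1.22  0.25  1.92 -0.57  1.43 -0.78] res 0.0000 dq 0.48 margin 0.66
16 [278. 312. 129.] [ 1.22  0.51  2.   -0.63  1.15 -0.57] res 0.0000 dq 0.29 margin 0.58
17 [256. 344. 285.] [ 1.21  0.35  1.78 -0.43  1.59 -0.59] res 0.0000 dq 0.44 margin 0.80
18 [256. 344. 129.] [ 1.21  0.57  1.86 -0.45  1.3  -0.46] res 0.0000 dq 0.28 margin 0.72
sgn -1 29.999999999999996
no start
sgn -1 40.0
no start
```

```bash
cat >> dp.py <<'E'
def toolpose2(G,psi,th,a,b,sgn,back=19):
    "b: lean of tool body toward the handle end (-x dipper)"
    D=Rn.from_euler('z',psi)*Rn.from_rotvec([th,0,0])
    zt=np.array([0,-np.sin(a),-np.cos(a)]); xt=np.array([0,np.cos(a),-np.sin(a)])*sgn
    M=Rn.from_matrix(np.c_[xt,np.cross(zt,xt),zt])
    # rotate about jaw axis: body dir -zt should move toward -x
    ax=np.array([0,np.cos(a),-np.sin(a)])
    R=D*Rn.from_rotvec(-ax*b)*M
    return np.asarray(G)+R.apply([0,0,back]),R
def fseq(seq,q0):
    q=np.array(q0);out=[]
    for p,R in seq:
        s=ik(p,R,q,P); q=s.x; out.append((np.abs(s.fun).max(),min((q-LO).min(),(HI-q).min()),q))
    return out
E
cat > try2.py <<'E'
from dp import *
print(toolpose2([0,0,0],0,0,0,.5,1)[1].as_matrix()[:,2])
g=130; d1=np.array([656,-92]); az=2.258
G=np.array([d1[0]+g*np.cos(az),d1[1]+g*np.sin(az),103]); psi=az-np.pi
for sgn in (1,-1):
 for bd in (0,20,40,55):
  for ad in (-20,0,20,30,40):
   for dpsi in (0,-.2):
    a=np.radians(ad);b=np.radians(bd); xg=-65; PS=RY+dpsi
    seq=[toolpose2(G,psi,0,a,b,sgn),toolpose2(G+[0,0,130],psi,0,a,b,sgn)]
    for f in (.5,1): seq.append(toolpose2(G*(1-f)+f*rf(xg-130,35,0)*[1,1,0]+[0,0,230-G[2]*(1-f)],psi+(PS-psi)*f,0,a,b,sgn))
    for th,x,z in [(50,xg-130,131),(50,xg,131),(70,xg,122),(95,xg,112),(100,xg,110)]:
        seq.append(toolpose2(rf(x,35,z),PS,np.radians(th),a,b,sgn))
    res=None
    for q4 in (0,-1,1.5,3):
      for q6 in (-2,-.5,1,2.3):
        s=ik(*seq[0],[.1,.6,1.5,q4,1.3,q6],P)
        if np.abs(s.fun).max()<1e-3:
            o=fseq(seq,s.x); r=max(x[0] for x in o); m=min(x[1] for x in o)
            if res is None or (r,-m)<(res[0],-res[1]): res=(r,m,o[0][2],o[-1][2])
    if res and res[0]<1e-3: print(sgn,"b",bd,"a",ad,"dpsi",dpsi,"margin %.2f"%res[1],np.round(res[2],2),np.round(res[3],2))
E
time python3 try2.py
```

```text
[ 0.47942554  0.         -0.87758256]
-1 b 0 a -20 dpsi 0 margin 0.37 [-0.13  0.49  2.    0.58  0.48  1.83] [-0.02  1.34  1.38  1.16  2.31  0.44]
-1 b 0 a -20 dpsi -0.2 margin 0.37 [-0.13  0.49  2.    0.58  0.48  1.83] [-0.06  1.33  1.48  1.26  2.23  0.37]
-1 b 0 a 0 dpsi 0 margin 0.09 [-0.01  0.54  1.83 -0.    0.77  2.45] [-0.06  1.19  1.43  1.    2.06  0.44]
-1 b 0 a 0 dpsi -0.2 margin 0.09 [-0.01  0.54  1.83  0.    0.77  2.45] [-0.11  1.17  1.55  1.12  1.96  0.39]
real	2m43.445s
user	2m41.990s
sys	0m0.233s
```

```bash
cat > d1.py <<'E'
from dp import *
PSP=RY-.2; SG=-1
def pourseq(xg=-58,yg=68,pre=-210):
    s=[]
    for th,x,z in [(0,pre,230),(25,pre,180),(50,pre,131),(50,(pre+xg)/2,131),(50,xg,131),(65,xg,126),(75,xg,120),(85,xg,116),(92,xg,115),(98,xg,115)]:
        s.append(toolpose2(rf(x,yg,z),PSP,np.radians(th),0,0,SG))
    return s
if __name__=="__main__":
    g=130; az=2.258; d1=np.array([656,-92]); G=np.array([d1[0]+g*np.cos(az),d1[1]+g*np.sin(az),103]); psi=az-np.pi
    print(G)
    p,R=getcmd(); tg=[]
    y0=2.2; y1=az+np.pi/2-2*np.pi
    T=G+[0,0,130-19]
    for k in range(1,7):
        f=k/6; tg.append((p+(T-p)*f,down(y0+(y1-y0)*f)))
    q=follow(tg,ctrl.get_obs()["qpos"],P)
    q=follow([toolpose2(G,psi,0,0,0,SG),toolpose2(G+[0,0,127],psi,0,0,0,SG)],q,P)
    A=G+[0,0,127]; B=rf(-210,68,230)
    for f in (.25,.5,.75): q=follow([toolpose2(A+(B-A)*f,psi+(PSP-psi)*f,0,0,0,SG)],q,P)
    q=follow(pourseq(),q,P)
    s=np.radians(235); C=np.array([374+g*np.cos(s),400+g*np.sin(s),0])
    q=follow([toolpose2(rf(-210,68,200),PSP,0,0,0,SG),toolpose2(C+[0,0,300],s-np.pi,0,0,0,SG),toolpose2(C+[0,0,144],s-np.pi,0,0,0,SG)],q,P)
    if len(sys.argv)>1: plan(tg)
E
python3 d1.py go
```

```text
[573.53085474   8.49298523 103.        ]
0 [429. 143. 252.] [ 0.3   0.13  1.97  0.    1.05 -1.13] res 0.0000 dq 1.06 margin 0.61
1 [458. 116. 245.] [ 0.22  0.17  1.94 -0.    1.04 -0.43] res 0.0000 dq 0.70 margin 0.64
2 [487.  89. 237.] [0.16 0.21 1.9  0.   1.03 0.28] res 0.0000 dq 0.71 margin 0.68
3 [516.  62. 229.] [0.1  0.26 1.86 0.   1.03 1.  ] res 0.0000 dq 0.72 margin 0.72
4 [545.  35. 222.] [0.04 0.31 1.81 0.   1.03 1.72] res 0.0000 dq 0.72 margin 0.77
5 [574.   8. 214.] [-0.01  0.36  1.75  0.    1.03  2.45] res 0.0000 dq 0.73 margin 0.09
0 [574.   8.  84.] [-0.01  0.54  1.83 -0.    0.77  2.45] res 0.0000 dq 0.26 margin 0.09
1 [574.   8. 211.] [-0.01  0.36  1.76 -0.    1.02  2.45] res 0.0000 dq 0.25 margin 0.09
0 [526.  41. 211.] [ 0.05  0.3   1.85 -0.    0.99  2.17] res 0.0000 dq 0.27 margin 0.37
0 [479.  73. 211.] [ 0.13  0.23  1.94 -0.    0.97  1.91] res 0.0000 dq 0.26 margin 0.63
0 [432. 105. 211.] [0.21 0.17 2.02 0.   0.95 1.66] res 0.0000 dq 0.25 margin 0.56
0 [385. 138. 211.] [0.31 0.12 2.09 0.   0.93 1.43] res 0.0000 dq 0.23 margin 0.49
1 [381. 145. 163.] [0.04 0.3  2.0
[... 648 characters left out ...]
argin 0.87
9 [497. 247. 118.] [-0.06  1.13  1.6   1.14  1.9   0.37] res 0.0000 dq 0.08 margin 0.79
0 [385. 138. 181.] [0.31 0.17 2.12 0.   0.85 1.43] res 0.0000 dq 1.14 margin 0.46
1 [299. 294. 281.] [ 0.75  0.03  2.   -0.    1.11  1.36] res 0.0000 dq 0.43 margin 0.58
2 [299. 294. 125.] [ 0.75  0.29  2.14 -0.    0.71  1.36] res 0.0000 dq 0.40 margin 0.44
[[-0.26, 0.05, -0.041], [-0.129, -0.317, 0.733]] mm 40 deg 49
[[-0.149, 0.217, 0.052], [-0.0, 0.0, 0.741]] mm 40 deg 44
[[0.045, 0.26, 0.051], [0.0, 0.0, 0.741]] mm 40 deg 44
[[0.214, 0.153, 0.051], [0.0, 0.0, 0.741]] mm 40 deg 44
[[0.26, -0.04, 0.051], [0.0, -0.0, 0.741]] mm 40 deg 44
[[0.158, -0.212, 0.051], [0.0, -0.0, 0.74]] mm 40 deg 44
```

>>> move_arm(motion=[[[-0.26,0.05,-0.041],[-0.129,-0.317,0.733]],[[-0.26,0.05,-0.041],[-0.129,-0.317,0.733]],[[-0.26,0.05,-0.041],[-0.129,-0.317,0.733]],[[-0.26,0.05,-0.041],[-0.129,-0.317,0.733]],[[-0.26,0.05,-0.041],[-0.129,-0.317,0.733]]], gripper=1)

```text
t: 14.02
ee_pos: [428.4, 144.1, 252.5]
orientation: [2.374, 2.053, -0.001]
ft_force: [-0.4, 0.4, 0.8]
width: 87.7
```

>>> move_arm(motion=[[[-0.149,0.217,0.052],[0,0,0.741]],[[-0.149,0.217,0.052],[0,0,0.741]],[[-0.149,0.217,0.052],[0,0,0.741]],[[-0.149,0.217,0.052],[0,0,0.741]],[[-0.149,0.217,0.052],[0,0,0.741]]])

```text
t: 14.65
ee_pos: [457.6, 116.9, 244.5]
orientation: [2.975, 1.006, -0.001]
ft_force: [-0.9, -0.4, 0.1]
width: 87.7
```

>>> move_arm(motion=[[[0.045,0.26,0.051],[0,0,0.741]],[[0.045,0.26,0.051],[0,0,0.741]],[[0.045,0.26,0.051],[0,0,0.741]],[[0.045,0.26,0.051],[0,0,0.741]],[[0.045,0.26,0.051],[0,0,0.741]]])

```text
t: 15.28
ee_pos: [486.6, 89.6, 236.9]
orientation: [3.135, -0.192, -0.0]
ft_force: [-0.5, -0.8, 0.7]
width: 87.7
```

>>> move_arm(motion=[[[0.214,0.153,0.051],[0,0,0.741]],[[0.214,0.153,0.051],[0,0,0.741]],[[0.214,0.153,0.051],[0,0,0.741]],[[0.214,0.153,0.051],[0,0,0.741]],[[0.214,0.153,0.051],[0,0,0.741]]])

```text
t: 15.9
ee_pos: [515.6, 62.6, 229.3]
orientation: [2.83, -1.363, -0.0]
ft_force: [0.3, 0.1, 1.0]
width: 88.0
```

>>> move_arm(motion=[[[0.26,-0.04,0.051],[0,0,0.741]],[[0.26,-0.04,0.051],[0,0,0.741]],[[0.26,-0.04,0.051],[0,0,0.741]],[[0.26,-0.04,0.051],[0,0,0.741]],[[0.26,-0.04,0.051],[0,0,0.741]]])

```text
t: 16.52
ee_pos: [544.5, 35.6, 221.6]
orientation: [2.104, -2.332, -0.0]
ft_force: [-0.1, -0.3, 0.5]
width: 87.8
```

>>> move_arm(motion=[[[0.158,-0.212,0.051],[0,0,0.74]],[[0.158,-0.212,0.051],[0,0,0.74]],[[0.158,-0.212,0.051],[0,0,0.74]],[[0.158,-0.212,0.051],[0,0,0.74]],[[0.158,-0.212,0.051],[0,0,0.74]]])

```text
t: 17.15
ee_pos: [573.6, 8.6, 214.0]
orientation: [1.067, -2.954, 0.0]
ft_force: [0.4, -0.0, -0.1]
width: 88.0
```

```bash
python3 - <<'E'
from h import *
state(); save("wrist","w6",scale=1.5); state()
E
```

```text
t 17.15 ee [573.6   8.6 214. ] err [-0.   0.1 -0. ] roterr [-0.     0.     0.006] q [-0.01  0.36  1.75 -0.    1.03  2.44] F [ 0.4 -0.  -0.1] M [ 0.11  0.09 -0.04] w 88.0
t 17.2 ee [573.6   8.5 214. ] err [-0.   0.1 -0. ] roterr [-0.     0.     0.006] q [-0.01  0.36  1.75 -0.    1.03  2.44] F [ 0.3  0.  -0.4] M [ 0.14  0.11 -0.01] w 87.8
```

Both balls of D1 show at (380,107), and the handle is centred at x≈389. I'm going down to grip it.

>>> move_arm(motion=[[[0,0,0.2],[0,0,0]],[[0,0,0.45],[0,0,0]],[[0,0,0.7],[0,0,0]],[[0,0,0.867],[0,0,0]],[[0,0,0.867],[0,0,0]]])

```text
t: 17.82
ee_pos: [572.1, 8.5, 82.2]
orientation: [1.065, -2.951, -0.002]
ft_force: [-0.8, 0.5, 0.6]
width: 87.8
```

>>> move_arm(motion=[[[0,0,0],[0,0,0]],[[0,0,0],[0,0,0]],[[0,0,0],[0,0,0]],[[0,0,0],[0,0,0]],[[0,0,0],[0,0,0]]], gripper=0)

```text
t: 18.45
ee_pos: [573.6, 8.4, 84.2]
orientation: [1.059, -2.958, 0.0]
ft_force: [-0.7, 0.2, -0.2]
width: 41.3
```

>>> move_arm(motion=[[[0,0,0],[0,0,0]],[[0,0,0],[0,0,0]],[[0,0,0],[0,0,0]],[[0,0,0],[0,0,0]],[[0,0,0],[0,0,0]]])

```text
t: 19.08
ee_pos: [573.5, 8.4, 83.9]
orientation: [1.058, -2.957, -0.0]
ft_force: [-0.3, 0.3, -0.1]
width: 12.2
```

>>> move_arm(motion=[[[0,0,-0.1],[0,0,0]],[[0,0,-0.3],[0,0,0]],[[0,0,-0.5],[0,0,0]],[[0,0,-0.7],[0,0,0]],[[0,0,-0.847],[0,0,0]]])

```text
t: 19.7
ee_pos: [573.8, 8.5, 213.2]
orientation: [-1.058, 2.957, -0.001]
ft_force: [0.7, -0.1, -2.1]
width: 12.3
```

```bash
cat > pour_plan.py <<'E'
from d1 import *
# usage: from lifted pose, plan to pre-pour then pour
def transfer(n,psi,B=None,PB=PSP,z=230):
    p,R=getcmd(); G=p-R.apply([0,0,19]); B=rf(-210,68,z) if B is None else B
    out=[]
    for k in range(1,n+1):
        f=k/n; out.append(toolpose2(G+(B-G)*f,psi+(PB-psi)*f,0,0,0,SG))
    return out
E
python3 - <<'E'
from pour_plan import *
p,R=getcmd(); p,R=applyrow(p,R,[[0,0,.867],[0,0,0]]); p,R=applyrow(p,R,[[0,0,-.847],[0,0,0]]); setcmd(p,R)
state()
save("side","side6",(100,60,380,270),2.8)
plan(transfer(2,2.258-np.pi)+pourseq()[1:3])
E
```

```text
t 19.7 ee [573.8   8.5 213.2] err [0.2 0.1 2.2] roterr [ 0.    -0.001  0.   ] q [-0.01  0.36  1.75  0.    1.03  2.45] F [ 0.7 -0.1 -2.1] M [ 0.26  0.23 -0.03] w 12.3
[[0.213, 0.733, 0.0], [0.0, -0.0, -0.639]] mm 114 deg 38
[[-0.287, 0.707, 0.0], [0.0, -0.0, -0.639]] mm 114 deg 38
[[-0.053, 0.0, 0.322], [0.0, -0.417, -0.0]] mm 49 deg 25
[[0.084, -0.0, 0.284], [0.0, -0.416, -0.0]] mm 44 deg 25
```

```bash
python3 - <<'E'
from h import *
setcmd(np.array([573.53,8.49,211.0]),down(2.258+np.pi/2)); state()
E
```

```text
t 19.8 ee [575.2   8.5 214.3] err [ 1.7 -0.   3.3] roterr [-0.    -0.005  0.   ] q [-0.01  0.36  1.75 -0.    1.03  2.45] F [ 0.1 -0.1 -1.4] M [0.24 0.15 0.  ] w 12.2
```

>>> move_arm(motion=[[[0,0,0.17],[0,0,0]],[[0,0,0.34],[0,0,0]],[[0,0,0.45],[0,0,0]],[[0,0,0.52],[0,0,0]],[[0,0,0.56],[0,0,0]]])

```text
t: 20.42
ee_pos: [573.5, 10.9, 129.3]
orientation: [-1.057, 2.958, 0.006]
ft_force: [-12.4, 13.9, 29.9]
width: 12.1
```

>>> move_arm(motion=[[[0,0,0.06],[0,0,0]],[[0,0,0.12],[0,0,0]],[[0,0,0.18],[0,0,0]],[[0,0,0.24],[0,0,0]],[[0,0,0.28],[0,0,0]]])

```text
t: 21.05
ee_pos: [573.7, 9.7, 86.2]
orientation: [-1.059, 2.957, 0.001]
ft_force: [-4.6, 6.3, 10.1]
width: 12.2
```

```bash
python3 - <<'E'
from h import *
p,R=getcmd(); setcmd(p-[0,0,126],R); state()
save("side","side8",(220,150,380,270),4.8)
E
```

```text
t 21.05 ee [573.7   9.7  86.2] err [0.1 1.2 1.2] roterr [ 0.001 -0.     0.001] q [-0.    0.54  1.83  0.    0.78  2.45] F [-4.6  6.3 10.1] M [0.87 0.67 0.06] w 12.2
```

>>> move_arm(motion=[[[0,0,0],[0,0,0]],[[0,0,0],[0,0,0]],[[0,0,0],[0,0,0]],[[0,0,0],[0,0,0]],[[0,0,0],[0,0,0]]], gripper=0.6)

```text
t: 21.72
ee_pos: [573.6, 8.4, 85.0]
orientation: [1.058, -2.958, 0.0]
ft_force: [-0.7, -0.2, 0.2]
width: 52.3
```

>>> move_arm(motion=[[[0,0,-0.2],[0,0,0]],[[0,0,-0.5],[0,0,0]],[[0,0,-0.8],[0,0,0]],[[0,0,-0.867],[0,0,0]],[[0,0,-0.867],[0,0,0]]], gripper=1)

```text
t: 22.35
ee_pos: [573.6, 8.4, 215.2]
orientation: [-1.059, 2.958, -0.0]
ft_force: [0.6, 0.2, 0.0]
width: 87.5
```

```bash
cat > fit1.py <<'E'
from h import *
from scipy.optimize import minimize
def fit(v0,im,o,z0=0,ymax=215,dbg=None,thr=95):
    p=im["pixels"].astype(int)
    w=((p.min(2)>thr)&(p.max(2)-p.min(2)<28)).astype(np.uint8)
    w=cv2.morphologyEx(w,cv2.MORPH_CLOSE,np.ones((5,5))); w[ymax:]=0
    W=cv2.resize(w,None,fx=2,fy=2,interpolation=cv2.INTER_NEAREST)
    reg=cv2.dilate(dmask(*v0,im,o,z0=z0),np.ones((35,35))); reg[ymax*2:]=0
    def cost(v):
        m=dmask(v[0],v[1],v[2]/100,im,o,z0=z0)&reg; return 1-(m&W).sum()/max(1,((m|W)&reg).sum())
    s=[v0[0],v0[1],v0[2]*100]; S=[s]+[[s[j]+(7 if j==i else 0) for j in range(3)] for i in range(3)]
    r=minimize(cost,s,method="Nelder-Mead",options=dict(initial_simplex=S,maxiter=150))
    if dbg:
        q=cv2.resize(im["pixels"][:,:,::-1],None,fx=1.5,fy=1.5)
        m=cv2.resize(dmask(r.x[0],r.x[1],r.x[2]/100,im,o,z0=z0),(768,576)); cs,_=cv2.findContours(m,cv2.RETR_EXTERNAL,cv2.CHAIN_APPROX_NONE); cv2.drawContours(q,cs,-1,(0,0,255),1); cv2.imwrite("pics/%s.png"%dbg,q)
    print("fit",np.round([r.x[0],r.x[1],r.x[2]/100],3),"cost",round(r.fun,3)); return r.x[0],r.x[1],r.x[2]/100
E
python3 - <<'E'
from fit1 import *
p,R=getcmd(); setcmd(p+[0,0,130],R); state(); ctrl.get_image("wrist"); ctrl.get_image("wrist")
o=state(); im=ctrl.get_image("wrist"); fit((656,-92,2.258),im,o,dbg="f1",ymax=225)
E
```

```text
t 22.35 ee [573.6   8.4 215.2] err [ 0.1 -0.1  0.2] roterr [-0. -0.  0.] q [-0.01  0.36  1.75 -0.    1.03  2.45] F [0.6 0.2 0. ] M [0.07 0.07 0.02] w 87.5
t 22.45 ee [572.6   8.4 213.5] err [-1.  -0.1 -1.5] roterr [-0.     0.003  0.   ] q [-0.01  0.36  1.75 -0.    1.03  2.45] F [-0.5 -0.1 -0.2] M [0.11 0.08 0.01] w 88.2
fit [628.463 -58.211   2.254] cost 0.032
```

>>> move_arm(motion=[[[0,0.09,0.2],[0,0,0]],[[0,0.09,0.45],[0,0,0]],[[0,0.09,0.7],[0,0,0]],[[0,0.09,0.873],[0,0,0]],[[0,0.09,0.873],[0,0,0]]])

```text
t: 23.12
ee_pos: [562.4, 18.8, 81.0]
orientation: [1.056, -2.951, -0.003]
ft_force: [-0.3, -0.6, -0.2]
width: 88.2
```

>>> move_arm(motion=[[[0,0,0],[0,0,0]],[[0,0,0],[0,0,0]],[[0,0,0],[0,0,0]],[[0,0,0],[0,0,0]],[[0,0,0],[0,0,0]]], gripper=0)

```text
t: 23.75
ee_pos: [565.1, 18.9, 84.4]
orientation: [-1.059, 2.958, -0.0]
ft_force: [-0.3, -0.1, -0.4]
width: 41.4
```

>>> move_arm(motion=[[[0,0,0],[0,0,0]],[[0,0,0],[0,0,0]],[[0,0,0],[0,0,0]],[[0,0,0],[0,0,0]],[[0,0,0],[0,0,0]]])

```text
t: 24.38
ee_pos: [564.9, 18.8, 84.1]
orientation: [1.058, -2.957, -0.0]
ft_force: [-0.7, -0.6, -0.2]
width: 12.3
```

>>> move_arm(motion=[[[0,0,-0.01],[0,0,0]],[[0,0,-0.03],[0,0,0]],[[0,0,-0.06],[0,0,0]],[[0,0,-0.09],[0,0,0]],[[0,0,-0.12],[0,0,0]]])

```text
t: 25.0
ee_pos: [565.0, 18.9, 102.5]
orientation: [1.059, -2.957, -0.0]
ft_force: [-0.7, 0.3, -2.6]
width: 12.3
```

```bash
python3 - <<'E'
from h import *
p,R=getcmd(); p,R=applyrow(p,R,[[0,.09,.873],[0,0,0]]); p,R=applyrow(p,R,[[0,0,-.12],[0,0,0]]); setcmd(p,R); state()
save("side","side9",(220,150,380,270),4.8)
E
```

```text
t 25.0 ee [565.   18.9 102.5] err [ 0.  -0.   0.4] roterr [-0.  0.  0.] q [ 0.01  0.5   1.84 -0.    0.8   2.47] F [-0.7  0.3 -2.6] M [ 0.26  0.23 -0.02] w 12.3
```

```bash
cat > pitch.py <<'E'
from h import *
from scipy.optimize import minimize
def held_mask(im,G,psi,th,pitch,g,S=3,handle=True):
    "pitch>0: cup sags down. G grasp point on bar"
    D=Rn.from_euler('z',psi)*Rn.from_rotvec([th,0,0])*Rn.from_rotvec([0,pitch,0])
    f=lambda L: np.round((proj(np.asarray(G)+D.apply(np.asarray(L)-[-g,0,103]),im)+.5)*S*16).astype(np.int32)
    m=np.zeros((384*S,512*S),np.uint8)
    cv2.fillPoly(m,[cv2.convexHull(f(np.r_[circ((0,0,115),40),circ((0,0,77),39),circ((0,0,0),26)]))],1,shift=4)
    if handle: cv2.fillPoly(m,[f([[-36,0,109.5],[-g+12,0,109.5],[-g+12,0,96.5],[-36,0,96.5]])],1,shift=4)
    return m
def fitpitch(cam,psi,th,g0,name,a=0,crop=None):
    o=ctrl.get_obs(); im=ctrl.get_image(cam); S=3
    R=Rn.from_rotvec(o["orientation"]); G=o["ee_pos"]-R.apply([0,0,19])
    p=im["pixels"].astype(int); w=((p.min(2)>100)&(p.max(2)-p.min(2)<28)).astype(np.uint8); w=cv2.morphologyEx(w,cv2.MORPH_CLOSE,np.ones((3,3)))
    W=cv2.resize(w,None,fx=S,fy=S,interpolation=cv2.INTER_NEAREST)
    best=None
    for p0 in (0,.15,.3):
        reg=cv2.dilate(held_mask(im,G,psi,th,p0,g0),np.ones((37,37)))
        def cost(v):
            m=held_mask(im,G,psi,th,v[0]/100,v[1]); return 1-(m&W).sum()/((((m|W)&reg)|m).sum())
        r=minimize(cost,[p0*100,g0],method="Nelder-Mead",options=dict(initial_simplex=[[p0*100,g0],[p0*100+8,g0],[p0*100,g0+8]],maxiter=80))
        if best is None or r.fun<best.fun: best=r
    r=best; print(cam,"pitch %.3f rad (%.1f deg) g %.1f cost %.3f"%(r.x[0]/100,np.degrees(r.x[0]/100),r.x[1],r.fun))
    m=held_mask(im,G,psi,th,r.x[0]/100,r.x[1]); q=cv2.resize(im["pixels"][:,:,::-1],None,fx=S,fy=S)
    cs,_=cv2.findContours(m,cv2.RETR_EXTERNAL,cv2.CHAIN_APPROX_NONE); cv2.drawContours(q,cs,-1,(0,0,255),1)
    x,y,w_,h_=cv2.boundingRect(np.vstack(cs)); cv2.imwrite("pics/%s.png"%name,q[max(0,y-90):y+h_+90,max(0,x-150):x+w_+150])
    return r.x[0]/100,r.x[1]
E
python3 - <<'E'
from pitch import *
fitpitch("side",2.258-np.pi,0,100,"p1"); fitpitch("scene",2.258-np.pi,0,100,"p2")
E
```

```text
side pitch 0.009 rad (0.5 deg) g 98.2 cost 0.159
scene pitch 0.030 rad (1.7 deg) g 101.4 cost 0.116
```

```bash
cat > traj.py <<'E'
from d1 import *
def emit(posefn,ncalls,sm=True):
    "posefn(f) f in 0..1 -> (p,R). prints ncalls x 5 rows"
    p,R=getcmd(); n=5*ncalls; q=ctrl.get_obs()["qpos"]; k=0; mx=0
    pts=[]
    for c in range(ncalls):
        rows=[]
        for r in range(5):
            k+=1; f=k/n; f=f*f*(3-2*f) if sm else f
            tp,tR=posefn(f); rows.append(rowto(p,R,tp,tR)); pts.append((tp,tR))
        print(json.dumps(rows))
        if np.abs(np.array(rows)).max()>1: print("!!over")
        p,R=applyrow(p,R,rows[-1])
    setcmd(p,R)
    prev=None; 
    for tp,tR in pts:
        s=ik(tp,tR,q,P); 
        if np.abs(s.fun).max()>1e-3: print("IK bad",np.round(tp),s.x.round(2))
        mx=max(mx,(np.abs(s.x-q)/.125/np.array([2.39,2.39,3.01,3.14,3.14,3.14])).max()); q=s.x
        if prev is not None:
            d=np.linalg.norm(tp-prev[0]); an=np.degrees((prev[1].inv()*tR).magnitude())
            if d>60 or an>10.6: print("row too fast",d,an)
        prev=(tp,tR)
    print("end q",q.round(2),"max speed frac %.2f"%mx)
def lerp(keys):
    "keys: list of (G,psi,thdeg) -> posefn piecewise linear"
    def fn(f):
        x=f*(len(keys)-1); i=min(int(x),len(keys)-2); w=x-i
        A,B=keys[i],keys[i+1]
        return toolpose2(np.array(A[0])*(1-w)+np.array(B[0])*w,A[1]*(1-w)+B[1]*w,np.radians(A[2]*(1-w)+B[2]*w),0,0,SG)
    return fn
def curG():
    p,R=getcmd(); return p-R.apply([0,0,19])
E
python3 - <<'E'
from traj import *
state(); G=curG()
emit(lerp([(G,2.258-np.pi,0),(rf(-197,70,160),PSP,0)]),4)
E
```

```text
t 25.15 ee [565.2  18.9 102.5] err [ 0.3 -0.1  0.4] roterr [-0. -0.  0.] q [ 0.01  0.5   1.84 -0.    0.8   2.47] F [ 0.1  0.3 -1.9] M [0.31 0.15 0.05] w 12.4
[[[0.002, 0.01, -0.002], [-0.0, 0.0, -0.009]], [[0.01, 0.039, -0.007], [-0.0, 0.0, -0.036]], [[0.021, 0.084, -0.016], [-0.0, 0.0, -0.078]], [[0.035, 0.144, -0.027], [-0.0, 0.0, -0.133]], [[0.053, 0.216, -0.041], [-0.0, 0.0, -0.2]]]
[[[0.003, 0.086, -0.015], [-0.0, 0.0, -0.076]], [[0.006, 0.179, -0.032], [-0.0, 0.0, -0.16]], [[0.009, 0.28, -0.05], [-0.0, 0.0, -0.25]], [[0.012, 0.384, -0.069], [-0.0, 0.0, -0.344]], [[0.015, 0.491, -0.089], [-0.0, 0.0, -0.439]]]
[[[-0.044, 0.097, -0.019], [-0.0, 0.0, -0.096]], [[-0.087, 0.192, -0.038], [-0.0, 0.0, -0.189]], [[-0.129, 0.283, -0.057], [-0.0, 0.0, -0.279]], [[-0.168, 0.368, -0.074], [-0.0, 0.0, -0.363]], [[-0.203, 0.446, -0.089], [-0.0, 0.0, -0.44]]]
[[[-0.058, 0.047, -0.014], [-0.0, 0.0, -0.066]], [[-0.106, 0.085, -0.025], [-0.0, 0.0, -0.122]], [[-0.142, 0.115, -0.033], [-0.0, 0.0, -0.163]], [[-0.165, 0.134, -0.039], [-0.0, 0.0, -0.19]], [[-0.173, 0.14, -0.041], [-0.0, 0.0, -0.199]]]
end q [0.33 0.26 2.13 0.   0.76 1.45] max speed frac 0.20
```

>>> move_arm(motion=[[[0.002,0.01,-0.002],[0,0,-0.009]],[[0.01,0.039,-0.007],[0,0,-0.036]],[[0.021,0.084,-0.016],[0,0,-0.078]],[[0.035,0.144,-0.027],[0,0,-0.133]],[[0.053,0.216,-0.041],[0,0,-0.2]]])

```text
t: 25.78
ee_pos: [537.7, 39.2, 108.3]
orientation: [1.367, -2.828, -0.0]
ft_force: [-0.1, 1.6, -2.0]
width: 12.2
```

>>> move_arm(motion=[[[0.003,0.086,-0.015],[0,0,-0.076]],[[0.006,0.179,-0.032],[0,0,-0.16]],[[0.009,0.28,-0.05],[0,0,-0.25]],[[0.012,0.384,-0.069],[0,0,-0.344]],[[0.015,0.491,-0.089],[0,0,-0.439]]])

```text
t: 26.4
ee_pos: [478.4, 83.5, 121.8]
orientation: [1.977, -2.441, -0.0]
ft_force: [-0.9, 0.5, -2.5]
width: 12.2
```

>>> move_arm(motion=[[[-0.044,0.097,-0.019],[0,0,-0.096]],[[-0.087,0.192,-0.038],[0,0,-0.189]],[[-0.129,0.283,-0.057],[0,0,-0.279]],[[-0.168,0.368,-0.074],[0,0,-0.363]],[[-0.203,0.446,-0.089],[0,0,-0.44]]])

```text
t: 27.02
ee_pos: [419.6, 127.4, 135.2]
orientation: [2.482, -1.925, -0.0]
ft_force: [0.4, -0.3, -2.3]
width: 12.1
```

>>> move_arm(motion=[[[-0.058,0.047,-0.014],[0,0,-0.066]],[[-0.106,0.085,-0.025],[0,0,-0.122]],[[-0.142,0.115,-0.033],[0,0,-0.163]],[[-0.165,0.134,-0.039],[0,0,-0.19]],[[-0.173,0.14,-0.041],[0,0,-0.199]]])

```text
t: 27.65
ee_pos: [393.6, 147.2, 141.2]
orientation: [2.666, -1.662, -0.0]
ft_force: [0.2, 0.7, -1.9]
width: 12.0
```

```bash
python3 - <<'E'
from pitch import *
from d1 import PSP
state(); fitpitch("side",PSP,0,100,"p3"); fitpitch("scene",PSP,0,100,"p4")
save("side","side10",scale=1.5)
for c in ("side","scene"):
    print(c,[(np.round(d["location"]).astype(int).tolist(),round(d["p"],2)) for d in ctrl.pinpoint(c,"tray")])
E
```

```text
t 27.65 ee [393.6 147.2 141.2] err [-0.2  0.   0.2] roterr [-0.     0.     0.001] q [ 0.33  0.26  2.13 -0.    0.76  1.44] F [ 0.2  0.7 -1.9] M [-0.08  0.23 -0.01] w 12.0
side pitch 0.172 rad (9.9 deg) g 126.8 cost 0.305
scene pitch 0.031 rad (1.8 deg) g 99.3 cost 0.116
side [([658, 282, 7], 0.72)]
scene []
```

```bash
python3 - <<'E'
from traj import *
G=curG()
emit(lerp([(G,PSP,0),(rf(-197,70,134),PSP,50)]),2)
emit(lerp([(rf(-197,70,134),PSP,50),(rf(-47,70,134),PSP,50)]),2)
E
```

```text
[[[-0.003, 0.0, 0.005], [-0.0, -0.023, -0.0]], [[-0.012, 0.0, 0.018], [-0.0, -0.087, -0.0]], [[-0.024, 0.0, 0.035], [-0.0, -0.18, -0.0]], [[-0.038, 0.0, 0.055], [-0.0, -0.293, -0.0]], [[-0.054, 0.0, 0.075], [-0.0, -0.417, -0.0]]]
[[[-0.005, 0.0, 0.022], [-0.0, -0.123, -0.0]], [[-0.01, 0.0, 0.041], [-0.0, -0.236, -0.0]], [[-0.014, 0.0, 0.055], [-0.0, -0.33, -0.0]], [[-0.016, 0.0, 0.064], [-0.0, -0.393, -0.0]], [[-0.017, 0.0, 0.067], [-0.0, -0.416, -0.0]]]
end q [-0.13  0.6   2.02  0.75  1.22  0.46] max speed frac 0.43
[[[-0.003, -0.027, 0.004], [-0.0, -0.0, -0.0]], [[-0.013, -0.102, 0.015], [-0.0, -0.0, -0.0]], [[-0.027, -0.212, 0.032], [-0.0, -0.0, -0.0]], [[-0.045, -0.345, 0.053], [-0.0, -0.0, -0.0]], [[-0.064, -0.49, 0.076], [-0.0, -0.0, -0.0]]]
[[[-0.019, -0.145, 0.022], [-0.0, -0.0, -0.0]], [[-0.036, -0.278, 0.043], [-0.0, -0.0, -0.0]], [[-0.05, -0.388, 0.06], [-0.0, -0.0, -0.0]], [[-0.06, -0.463, 0.072], [-0.0, -0.0, -0.0]], [[-0.064, -0.49, 0.076], [-0.0, -0.0, -0.0]]]
end q [0.04 0.7  1.75 0.83 1.27 0.66] max speed frac 2.49
```

>>> move_arm(motion=[[[-0.003,0,0.005],[0,-0.023,0]],[[-0.012,0,0.018],[0,-0.087,0]],[[-0.024,0,0.035],[0,-0.18,0]],[[-0.038,0,0.055],[0,-0.293,0]],[[-0.054,0,0.075],[0,-0.417,0]]])

```text
t: 28.52
ee_pos: [390.9, 154.4, 130.2]
orientation: [-2.425, 1.513, 0.541]
ft_force: [-0.6, -0.6, -3.0]
width: 12.2
```

>>> move_arm(motion=[[[-0.005,0,0.022],[0,-0.123,0]],[[-0.01,0,0.041],[0,-0.236,0]],[[-0.014,0,0.055],[0,-0.33,0]],[[-0.016,0,0.064],[0,-0.393,0]],[[-0.017,0,0.067],[0,-0.416,0]]])

```text
t: 29.15
ee_pos: [387.8, 159.5, 121.0]
orientation: [-2.122, 1.327, 0.99]
ft_force: [-0.1, 0.6, -2.3]
width: 12.2
```

```bash
python3 - <<'E'
from pitch import *
from d1 import PSP
o=ctrl.get_obs(); print(np.round(o["ee_pos"],1),o["width"])
fitpitch("scene",PSP,np.radians(50),100,"p5"); fitpitch("side",PSP,np.radians(50),100,"p6")
E
```

```text
[387.8 159.5 121. ] 12.173492399142898
scene pitch 0.089 rad (5.1 deg) g 99.8 cost 0.337
side pitch -0.546 rad (-31.3 deg) g 134.8 cost 0.575
```

>>> move_arm(motion=[[[-0.003,-0.027,0.004],[0,0,0]],[[-0.013,-0.102,0.015],[0,0,0]],[[-0.027,-0.212,0.032],[0,0,0]],[[-0.045,-0.345,0.053],[0,0,0]],[[-0.064,-0.49,0.076],[0,0,0]]])

```text
t: 29.88
ee_pos: [448.1, 207.2, 122.0]
orientation: [-2.123, 1.324, 0.989]
ft_force: [0.0, 0.5, -2.0]
width: 12.3
```

```bash
python3 - <<'E'
from pitch import *
o=ctrl.get_obs(); print(np.round(o["ee_pos"],1),np.round(o["ft_force"],1))
save("scene","s11",(230,60,470,240),3.3); save("side","s12",(130,80,330,230),4)
E
```

```text
[448.1 207.2 122. ] [ 0.   0.5 -2. ]
```

```bash
cat > wr.py <<'E'
from traj import *
def wristinfo(p,R,q0):
    s=ik(p,R,q0,P); q=s.x; b,a1,a2,e,d4,d6,d1=P
    A=Rz(q[0]); x=A@np.array([a1,b,d1]); A=A@Ry(q[1]); x=x+A@np.array([0,0,a2]); el=x.copy(); A=A@Ry(q[2]); x=x+A@np.array([e,0,d4]); A=A@Rz(q[3]); ax=A[:,1]; fa=A[:,2]
    r=lambda v:np.round([(v-FR)@U,(v-FR)@V,v[2]])
    n=lambda v:np.round([v@U,v@V,v[2]],2)
    print("wrist rf",r(x),"axis",n(ax),"forearm dir",n(fa),"ends",r(x+80*ax),r(x-80*ax),"elbow",r(el)); return q
E
python3 - <<'E'
from wr import *
q=ctrl.get_obs()["qpos"]
wristinfo(*[(lambda o:(o["ee_pos"],Rn.from_rotvec(o["orientation"])))(ctrl.get_obs())][0],q)
for d in (-.2,-.35,-.5):
  print("dpsi",d)
  for th,z in [(50,134),(70,125),(85,118),(95,115),(98,115)]:
    q=wristinfo(*toolpose2(rf(-47,70,z),RY+d,np.radians(th),0,0,SG),q)
E
```

```text
wrist rf [-163. -148.  321.] axis [0.9  0.17 0.41] forearm dir [ 0.44 -0.36 -0.82] ends [ -92. -134.  354.] [-235. -162.  289.] elbow [-330.  -12.  763.]
dpsi -0.2
wrist rf [ -91. -148.  321.] axis [0.85 0.23 0.47] forearm dir [ 0.52 -0.37 -0.77] ends [ -23. -130.  358.] [-159. -167.  283.] elbow [-296.   -5.  744.]
wrist rf [-101. -198.  224.] axis [ 0.89 -0.01  0.45] forearm dir [ 0.42 -0.35 -0.84] ends [ -30. -199.  261.] [-172. -197.  188.] elbow [-256.  -71.  673.]
wrist rf [-105. -214.  143.] axis [ 0.9  -0.14  0.42] forearm dir [ 0.36 -0.31 -0.88] ends [ -33. -225.  177.] [-176. -202.  110.] elbow [-227. -109.  607.]
wrist rf [-105. -214.   90.] axis [ 0.9  -0.22  0.38] forearm dir [ 0.32 -0.28 -0.91] ends [ -33. -231.  120.] [-176. -196.   59.] elbow [-207. -126.  562.]
wrist rf [-104. -212.   75.] axis [ 0.9  -0.24  0.38] forearm dir [ 0.31 -0.27 -0.91] ends [ -32. -231.  105.] [-176. -193.   44.] elbow [-202. -129.  549.]
dpsi -0.35
wrist rf [-123. -139.  321.] axis [0.87 0.11 0.48] forearm dir [ 0.49 -0.36 -0.8 ] ends [ -54. -130.  359.] [-193. -148.  282.] elbow [-310.   
[... 733 characters left out ...]
] ends [ -84. -126.  360.] [-224. -124.  282.] elbow [-323.    1.  764.]
wrist rf [-178. -170.  224.] axis [ 0.86 -0.3   0.41] forearm dir [ 0.32 -0.29 -0.9 ] ends [-109. -194.  257.] [-247. -146.  192.] elbow [-283.  -75.  694.]
wrist rf [-186. -184.  143.] axis [ 0.84 -0.43  0.33] forearm dir [ 0.25 -0.23 -0.94] ends [-118. -218.  169.] [-253. -150.  117.] elbow [-252. -121.  626.]
wrist rf [-186. -184.   90.] axis [ 0.83 -0.48  0.27] forearm dir [ 0.2  -0.19 -0.96] ends [-119. -223.  112.] [-252. -146.   68.] elbow [-231. -141.  577.]
wrist rf [-185. -183.   75.] axis [ 0.83 -0.49  0.26] forearm dir [ 0.19 -0.18 -0.96] ends [-119. -222.   95.] [-251. -143.   54.] elbow [-224. -145.  563.]
```

```bash
python3 - <<'E'
from wr import *
setcmd(*toolpose2(rf(-122,70,134),PSP,np.radians(50),0,0,SG)); state()
PQ=RY-.23
emit(lerp([(rf(-122,70,134),PSP,50),(rf(-43,75,132),PQ,50)]),2)
emit(lerp([(rf(-43,75,132),PQ,50),(rf(-43,75,129),PQ,76)]),2)
emit(lerp([(rf(-43,75,129),PQ,76),(rf(-43,75,127),PQ,91)]),3)
p,R=getcmd(); wristinfo(p,R,ctrl.get_obs()["qpos"])
E
```

```text
t 29.98 ee [449.1 207.6 122. ] err [2.3 1.6 0.2] roterr [-0.    -0.003  0.001] q [-0.03  0.64  1.89  0.8   1.24  0.56] F [-0.4 -0.6 -2.1] M [-0.67 -0.05 -0.03] w 12.3
[[[-0.002, -0.014, 0.003], [0.001, 0.0, 0.001]], [[-0.008, -0.053, 0.012], [0.002, 0.0, 0.002]], [[-0.017, -0.111, 0.025], [0.005, 0.0, 0.004]], [[-0.027, -0.18, 0.04], [0.008, -0.0, 0.006]], [[-0.039, -0.256, 0.057], [0.011, 0.0, 0.009]]]
[[[-0.012, -0.076, 0.018], [0.003, 0.0, 0.003]], [[-0.024, -0.145, 0.034], [0.006, 0.0, 0.005]], [[-0.033, -0.202, 0.047], [0.009, 0.0, 0.007]], [[-0.039, -0.241, 0.056], [0.01, 0.0, 0.009]], [[-0.041, -0.255, 0.06], [0.011, 0.0, 0.009]]]
end q [0.05 0.7  1.76 0.85 1.24 0.67] max speed frac 0.05
[[[-0.002, -0.0, 0.0], [-0.0, -0.012, 0.0]], [[-0.005, -0.0, 0.001], [-0.0, -0.045, 0.0]], [[-0.01, -0.0, 0.002], [-0.0, -0.094, 0.0]], [[-0.015, -0.0, 0.003], [-0.0, -0.153, 0.0]], [[-0.021, -0.0, 0.003], [-0.0, -0.217, 0.0]]]
[[[-0.006, -0.0, 0.001], [0.0, -0.064, 0.0]], [[-0.012, -0.0, 0.001], [0.0, -0.123, 0.0]], [[-0.016, -0.0, 0.001], [0.0, -0.171, 0.0]], [[-0.019, -0.0, 0.001], [0.0, -0
[... 297 characters left out ...]
0.005, -0.0, 0.001], [0.0, -0.065, 0.0]]]
[[[-0.002, -0.0, -0.0], [0.0, -0.023, 0.0]], [[-0.004, -0.0, 0.0], [0.0, -0.048, 0.0]], [[-0.006, -0.0, 0.0], [0.0, -0.073, 0.0]], [[-0.008, -0.0, -0.0], [0.0, -0.097, 0.0]], [[-0.01, -0.0, -0.0], [0.0, -0.121, 0.0]]]
[[[-0.001, -0.0, -0.0], [0.0, -0.02, 0.0]], [[-0.003, -0.0, -0.0], [0.0, -0.038, 0.0]], [[-0.004, -0.0, -0.0], [0.0, -0.052, 0.0]], [[-0.005, -0.0, -0.0], [0.0, -0.061, 0.0]], [[-0.005, -0.0, -0.0], [0.0, -0.064, 0.0]]]
end q [-0.05  1.05  1.63  1.15  1.79  0.41] max speed frac 0.92
wrist rf [-109. -208.  122.] axis [ 0.89 -0.22  0.4 ] forearm dir [ 0.34 -0.29 -0.9 ] ends [ -38. -225.  154.] [-180. -191.   90.] elbow [-219. -115.  592.]
```

>>> move_arm(motion=[[[-0.002,-0.014,0.003],[0.001,0,0.001]],[[-0.008,-0.053,0.012],[0.002,0,0.002]],[[-0.017,-0.111,0.025],[0.005,0,0.004]],[[-0.027,-0.18,0.04],[0.008,0,0.006]],[[-0.039,-0.256,0.057],[0.011,0,0.009]]])

```text
t: 30.6
ee_pos: [477.4, 232.5, 120.8]
orientation: [-2.109, 1.339, 0.983]
ft_force: [0.6, -0.0, -1.6]
width: 11.9
```

>>> move_arm(motion=[[[-0.012,-0.076,0.018],[0.003,0,0.003]],[[-0.024,-0.145,0.034],[0.006,0,0.005]],[[-0.033,-0.202,0.047],[0.009,0,0.007]],[[-0.039,-0.241,0.056],[0.01,0,0.009]],[[-0.041,-0.255,0.06],[0.011,0,0.009]]])

```text
t: 31.22
ee_pos: [506.8, 258.4, 119.7]
orientation: [-2.097, 1.352, 0.977]
ft_force: [0.6, -0.1, -2.5]
width: 12.2
```

```bash
python3 - <<'E'
from pitch import *
o=ctrl.get_obs(); print(np.round(o["ee_pos"],1),np.round(o["ft_force"],1))
save("scene","s13",(230,60,470,240),3.3); save("side","s14",(130,80,330,230),4)
E
```

```text
[506.8 258.4 119.7] [ 0.6 -0.1 -2.5]
```

Scene view: the cup is under the plate at about (420,340) with its two balls at (430,355), and there is no contact force. I'm rolling it now.

>>> move_arm(motion=[[[-0.002,0,0],[0,-0.012,0]],[[-0.005,0,0.001],[0,-0.045,0]],[[-0.01,0,0.002],[0,-0.094,0]],[[-0.015,0,0.003],[0,-0.153,0]],[[-0.021,0,0.003],[0,-0.217,0]]])

```text
t: 31.95
ee_pos: [505.9, 260.1, 121.9]
orientation: [-1.915, 1.236, 1.177]
ft_force: [-0.4, 0.1, -2.0]
width: 12.4
```

>>> move_arm(motion=[[[-0.006,0,0.001],[0,-0.064,0]],[[-0.012,0,0.001],[0,-0.123,0]],[[-0.016,0,0.001],[0,-0.171,0]],[[-0.019,0,0.001],[0,-0.204,0]],[[-0.02,0,0.001],[0,-0.216,0]]])

```text
t: 32.58
ee_pos: [505.2, 261.5, 124.0]
orientation: [-1.728, 1.116, 1.351]
ft_force: [0.8, -0.2, -2.6]
width: 12.3
```

```bash
python3 - <<'E'
from pitch import *
o=ctrl.get_obs(); print(np.round(o["ee_pos"],1),np.round(o["ft_force"],1))
save("scene","s15",(230,60,470,240),3.3); save("side","s16",(130,80,330,230),4)
E
```

```text
[505.2 261.5 124. ] [ 0.8 -0.2 -2.6]
```

>>> move_arm(motion=[[[0,0,0],[0,-0.004,0]],[[-0.001,0,0],[0,-0.012,0]],[[-0.002,0,0],[0,-0.026,0]],[[-0.003,0,0.001],[0,-0.044,0]],[[-0.005,0,0.001],[0,-0.065,0]]])

```text
t: 33.3
ee_pos: [505.0, 262.0, 125.2]
orientation: [-1.67, 1.077, 1.4]
ft_force: [0.0, 0.2, -2.1]
width: 12.3
```

>>> move_arm(motion=[[[-0.002,0,0],[0,-0.023,0]],[[-0.004,0,0],[0,-0.048,0]],[[-0.006,0,0],[0,-0.073,0]],[[-0.008,0,0],[0,-0.097,0]],[[-0.01,0,0],[0,-0.121,0]]])

```text
t: 33.92
ee_pos: [504.9, 262.2, 126.6]
orientation: [-1.558, 1.005, 1.485]
ft_force: [0.3, 0.4, -2.3]
width: 12.6
```

>>> move_arm(motion=[[[-0.001,0,0],[0,-0.02,0]],[[-0.003,0,0],[0,-0.038,0]],[[-0.004,0,0],[0,-0.052,0]],[[-0.005,0,0],[0,-0.061,0]],[[-0.005,0,0],[0,-0.064,0]]])

```text
t: 34.55
ee_pos: [504.9, 262.3, 127.4]
orientation: [-1.5, 0.967, 1.526]
ft_force: [0.0, 0.2, -2.1]
width: 12.0
```

```bash
python3 - <<'E'
from pitch import *
state()
save("scene","s17",(300,100,440,230),5.5); save("side","s18",(130,80,330,230),4)
for c in ("scene","side","wrist"):
    if c=="wrist": save("wrist","w18",scale=1.5)
    print(c,[(np.round(d["location"]).astype(int).tolist(),round(d["p"],2)) for d in ctrl.pinpoint(c,"ball_a1_center")])
E
```

```text
t 34.55 ee [504.9 262.3 127.4] err [-0. -0.  0.] roterr [-0.  0.  0.] q [-0.05  1.05  1.63  1.14  1.79  0.41] F [ 0.   0.2 -2.1] M [-0.94 -0.09  0.01] w 12.0
scene [([541, -207, -1], 0.45)]
side []
wrist []
```

Wrist view: the cup is tipped to 91°, and both balls at (435,80) and (443,132) are still against the lower wall. It needs a bit more roll.

```bash
python3 - <<'E'
from wr import *
PQ=RY-.23
emit(lerp([(rf(-43,75,127),PQ,91),(rf(-43,75,132),PQ,99)]),2)
E
```

```text
[[[-0.001, -0.0, -0.0], [0.0, -0.004, 0.0]], [[-0.005, -0.0, -0.0], [0.0, -0.014, 0.0]], [[-0.011, -0.0, -0.0], [0.0, -0.029, 0.0]], [[-0.018, -0.0, -0.0], [0.0, -0.047, 0.0]], [[-0.025, -0.0, -0.0], [0.0, -0.067, 0.0]]]
[[[-0.008, -0.0, 0.0], [0.0, -0.02, 0.0]], [[-0.015, -0.0, 0.0], [0.0, -0.038, 0.0]], [[-0.021, -0.0, 0.001], [0.0, -0.053, 0.0]], [[-0.024, -0.0, 0.001], [0.0, -0.063, 0.0]], [[-0.026, -0.0, 0.001], [0.0, -0.067, 0.0]]]
end q [-0.05  1.11  1.61  1.2   1.9   0.39] max speed frac 0.04
```

>>> move_arm(motion=[[[-0.001,0,0],[0,-0.004,0]],[[-0.005,0,0],[0,-0.014,0]],[[-0.011,0,0],[0,-0.029,0]],[[-0.018,0,0],[0,-0.047,0]],[[-0.025,0,0],[0,-0.067,0]]])

```text
t: 35.48
ee_pos: [504.9, 262.2, 131.2]
orientation: [-1.435, 0.926, 1.568]
ft_force: [0.3, -0.1, -2.3]
width: 12.0
```

```bash
python3 - <<'E'
from h import *
save("wrist","w19",(150,0,512,230),2)
E
python3 - <<'E'
from wr import *
PQ=RY-.23
setcmd(*toolpose2(rf(-43,75,129.5),PQ,np.radians(95),0,0,SG)); state()
save("side","s20",(130,80,330,230),4); save("scene","s21",(300,100,440,230),5.5)
emit(lerp([(rf(-43,75,129.5),PQ,95),(rf(-43,75,132),PQ,50)]),2)
emit(lerp([(rf(-43,75,132),PQ,50),(rf(-220,75,180),PQ,10)]),3)
E
```

```text
t 35.52 ee [504.7 262.2 130.9] err [-0.3  0.  -0.2] roterr [0.002 0.001 0.   ] q [-0.05  1.08  1.62  1.17  1.85  0.4 ] F [-0.1  0.1 -1.6] M [-0.75 -0.16 -0.  ] w 12.2
[[[0.002, -0.0, 0.0], [0.0, 0.021, -0.0]], [[0.009, 0.0, -0.0], [-0.0, 0.078, 0.0]], [[0.018, 0.0, -0.002], [0.0, 0.162, -0.0]], [[0.029, -0.0, -0.004], [0.0, 0.264, 0.0]], [[0.04, -0.0, -0.009], [0.0, 0.375, 0.0]]]
[[[0.012, -0.0, -0.001], [0.0, 0.111, 0.0]], [[0.024, -0.0, -0.004], [0.0, 0.213, 0.0]], [[0.033, 0.0, -0.008], [0.0, 0.297, 0.0]], [[0.039, 0.0, -0.011], [0.0, 0.354, 0.0]], [[0.041, -0.0, -0.012], [0.0, 0.375, 0.0]]]
end q [0.05 0.7  1.76 0.85 1.24 0.67] max speed frac 0.23
[[[-0.0, 0.015, -0.005], [0.0, 0.008, -0.0]], [[0.0, 0.056, -0.02], [0.0, 0.032, -0.0]], [[0.001, 0.119, -0.043], [0.0, 0.069, 0.0]], [[0.002, 0.202, -0.073], [0.0, 0.117, 0.0]], [[0.004, 0.298, -0.109], [0.0, 0.173, 0.0]]]
[[[0.008, 0.106, -0.039], [0.0, 0.062, 0.0]], [[0.017, 0.219, -0.081], [0.0, 0.127, -0.0]], [[0.026, 0.334, -0.124], [0.0, 0.194, 0.0]], [[0.035, 0.447, -0.167], [0.0, 0.259, 0.0]], [[0.043, 0.553, -0.208], [0.0, 0.321, 0.0]]]
[[[0.019, 0.096, -0.034], [0.0, 0.056, 0.0]], [[0.036, 0.178, -0.062], [0.0, 0.103, 0.0]], [[0.048, 0.242, -0.085], [0.0, 0.14, -0.0]], [[0.057, 0.283, -0.099], [0.0, 0.164, 0.0]], [[0.059, 0.298, -0.104], [0.0, 0.173, -0.0]]]
end q [0.2  0.21 2.15 0.23 0.84 1.19] max speed frac 1.55
```

```bash
python3 - <<'E'
from wr import *
PQ=RY-.23
setcmd(*toolpose2(rf(-43,75,132),PQ,np.radians(50),0,0,SG))
emit(lerp([(rf(-43,75,132),PQ,50),(rf(-205,75,132),PQ,50)]),2)
emit(lerp([(rf(-205,75,132),PQ,50),(rf(-220,75,200),PQ,0)]),2)
E
```

```text
[[[0.004, 0.029, -0.005], [0.0, 0.0, 0.0]], [[0.016, 0.109, -0.02], [0.0, 0.0, 0.0]], [[0.034, 0.227, -0.041], [0.0, 0.0, 0.0]], [[0.056, 0.37, -0.066], [0.0, 0.0, 0.0]], [[0.079, 0.526, -0.094], [0.0, 0.0, 0.0]]]
[[[0.024, 0.155, -0.028], [0.0, 0.0, 0.0]], [[0.045, 0.298, -0.054], [0.0, 0.0, 0.0]], [[0.063, 0.416, -0.075], [0.0, 0.0, 0.0]], [[0.075, 0.496, -0.089], [0.0, 0.0, 0.0]], [[0.079, 0.526, -0.095], [0.0, 0.0, 0.0]]]
end q [-0.14  0.59  2.05  0.77  1.2   0.45] max speed frac 1.54
[[[-0.006, 0.002, -0.008], [0.0, 0.023, -0.0]], [[-0.023, 0.01, -0.032], [0.0, 0.087, -0.0]], [[-0.048, 0.021, -0.069], [0.0, 0.18, -0.0]], [[-0.079, 0.034, -0.114], [0.0, 0.293, 0.0]], [[-0.113, 0.048, -0.166], [0.0, 0.417, 0.0]]]
[[[-0.009, 0.015, -0.063], [0.0, 0.123, -0.0]], [[-0.017, 0.028, -0.123], [0.0, 0.236, -0.0]], [[-0.024, 0.039, -0.174], [0.0, 0.33, 0.0]], [[-0.029, 0.046, -0.209], [0.0, 0.393, -0.0]], [[-0.031, 0.049, -0.222], [0.0, 0.416, 0.0]]]
end q [0.32 0.15 2.14 0.   0.85 1.47] max speed frac 1.71
```

>>> move_arm(motion=[[[0.002,0,0],[0,0.021,0]],[[0.009,0,0],[0,0.078,0]],[[0.018,0,-0.002],[0,0.162,0]],[[0.029,0,-0.004],[0,0.264,0]],[[0.04,0,-0.009],[0,0.375,0]]])

```text
t: 36.25
ee_pos: [505.4, 261.1, 125.1]
orientation: [-1.785, 1.151, 1.301]
ft_force: [-0.3, 0.2, -1.5]
width: 12.2
```

>>> move_arm(motion=[[[0.012,0,-0.001],[0,0.111,0]],[[0.024,0,-0.004],[0,0.213,0]],[[0.033,0,-0.008],[0,0.297,0]],[[0.039,0,-0.011],[0,0.354,0]],[[0.041,0,-0.012],[0,0.375,0]]])

```text
t: 36.88
ee_pos: [506.7, 258.4, 120.8]
orientation: [-2.098, 1.351, 0.975]
ft_force: [0.4, -0.1, -1.8]
width: 12.2
```

>>> move_arm(motion=[[[0.004,0.029,-0.005],[0,0,0]],[[0.016,0.109,-0.02],[0,0,0]],[[0.034,0.227,-0.041],[0,0,0]],[[0.056,0.37,-0.066],[0,0,0]],[[0.079,0.526,-0.094],[0,0,0]]])

```text
t: 37.5
ee_pos: [440.8, 207.8, 119.5]
orientation: [-2.096, 1.353, 0.979]
ft_force: [-0.2, -0.3, -1.3]
width: 12.2
```

>>> move_arm(motion=[[[0.024,0.155,-0.028],[0,0,0]],[[0.045,0.298,-0.054],[0,0,0]],[[0.063,0.416,-0.075],[0,0,0]],[[0.075,0.496,-0.089],[0,0,0]],[[0.079,0.526,-0.095],[0,0,0]]])

```text
t: 38.12
ee_pos: [377.9, 159.0, 119.9]
orientation: [-2.096, 1.353, 0.977]
ft_force: [-0.5, 0.7, -1.3]
width: 12.4
```

>>> move_arm(motion=[[[-0.006,0.002,-0.008],[0,0.023,0]],[[-0.023,0.01,-0.032],[0,0.087,0]],[[-0.048,0.021,-0.069],[0,0.18,0]],[[-0.079,0.034,-0.114],[0,0.293,0]],[[-0.113,0.048,-0.166],[0,0.417,0]]])

```text
t: 38.75
ee_pos: [375.6, 149.2, 149.5]
orientation: [-2.404, 1.55, 0.525]
ft_force: [0.6, -0.2, -1.7]
width: 12.3
```

>>> move_arm(motion=[[[-0.009,0.015,-0.063],[0,0.123,0]],[[-0.017,0.028,-0.123],[0,0.236,0]],[[-0.024,0.039,-0.174],[0,0.33,0]],[[-0.029,0.046,-0.209],[0,0.393,0]],[[-0.031,0.049,-0.222],[0,0.416,0]]])

```text
t: 39.38
ee_pos: [372.2, 138.2, 181.9]
orientation: [-2.641, 1.7, -0.003]
ft_force: [-0.6, -0.0, -1.7]
width: 12.5
```

```bash
python3 - <<'E'
from pitch import *
from d1 import *
state()
fitpitch("scene",RY-.23,0,100,"p7")
save("side","s22",(130,80,330,230),4); save("wrist","w22",scale=1.5)
for c in ("scene","side","wrist"):
    ctrl.get_image(c)
    print(c,[(np.round(d["location"]).astype(int).tolist(),round(d["p"],2)) for d in ctrl.pinpoint(c,"ball_a1_center")],[(np.round(d["location"]).astype(int).tolist(),round(d["p"],2)) for d in ctrl.pinpoint(c,"tray")])
E
```

```text
t 39.38 ee [372.2 138.2 181.9] err [-0.2  1.1  0.9] roterr [-0.001 -0.002  0.002] q [ 0.33  0.15  2.14 -0.    0.85  1.47] F [-0.6 -0.  -1.7] M [-0.03  0.24 -0.01] w 12.5
scene pitch 0.007 rad (0.4 deg) g 97.4 cost 0.123
scene [] []
side [] [([657, 279, 3], 0.85)]
wrist [] []
```

```bash
python3 - <<'E'
from fit1 import *
im=ctrl.get_image("wrist"); im=dict(im); px=cv2.imread("pics/w5.png")[:,:,::-1]; im["pixels"]=cv2.resize(px,(512,384),interpolation=cv2.INTER_AREA)
o=dict(ee_pos=np.array([336.3,293.2,241.1]),orientation=(Rn.from_rotvec([.004,-.005,0])*down(np.radians(160))).as_rotvec())
for y in (300,270): fit((374,400,np.radians(250)),im,o,z0=3,ymax=min(y,283),dbg="f2")
E
python3 - <<'E'
from traj import *
G=curG(); s=np.radians(235)
T=np.array([374+98.5*np.cos(s),400+98.5*np.sin(s),250])
print(np.round(G),T)
emit(lerp([(G,RY-.23,0),(G+[0,0,45],RY-.23,0),(T,s-np.pi,0)]),3)
E
```

```text
fit [377.778 402.377   4.362] cost 0.148
fit [377.601 403.215   4.368] cost 0.143
[372. 137. 200.] [317.50272102 319.31352364 250.        ]
[[[0.0, 0.0, -0.008], [0.0, 0.0, 0.0]], [[0.0, -0.0, -0.029], [0.0, 0.0, 0.0]], [[0.0, 0.0, -0.062], [0.0, 0.0, 0.0]], [[0.0, 0.0, -0.105], [0.0, 0.0, 0.0]], [[-0.0, 0.0, -0.156], [0.0, 0.0, 0.0]]]
[[[-0.0, 0.0, -0.055], [0.0, 0.0, 0.0]], [[-0.0, 0.0, -0.114], [0.0, 0.0, 0.0]], [[-0.126, -0.017, -0.147], [-0.0, 0.0, -0.051]], [[-0.372, -0.049, -0.154], [-0.0, 0.0, -0.151]], [[-0.606, -0.08, -0.16], [-0.0, 0.0, -0.246]]]
[[[-0.196, -0.081, -0.005], [-0.0, 0.0, -0.086]], [[-0.364, -0.15, -0.01], [-0.0, 0.0, -0.159]], [[-0.494, -0.203, -0.014], [-0.0, 0.0, -0.215]], [[-0.578, -0.238, -0.016], [-0.0, 0.0, -0.252]], [[-0.608, -0.25, -0.017], [-0.0, 0.0, -0.265]]]
end q [0.76 0.15 1.99 0.   1.   1.37] max speed frac 0.31
```

>>> move_arm(motion=[[[0,0,-0.008],[0,0,0]],[[0,0,-0.029],[0,0,0]],[[0,0,-0.062],[0,0,0]],[[0,0,-0.105],[0,0,0]],[[0,0,-0.156],[0,0,0]]])

```text
t: 40.65
ee_pos: [372.4, 137.1, 204.9]
orientation: [-2.64, 1.702, -0.0]
ft_force: [-0.3, 0.4, -1.6]
width: 11.6
```

>>> move_arm(motion=[[[0,0,-0.055],[0,0,0]],[[0,0,-0.114],[0,0,0]],[[-0.126,-0.017,-0.147],[0,0,-0.051]],[[-0.372,-0.049,-0.154],[0,0,-0.151]],[[-0.606,-0.08,-0.16],[0,0,-0.246]]])

```text
t: 41.28
ee_pos: [345.7, 225.7, 229.0]
orientation: [-2.838, 1.345, -0.001]
ft_force: [0.4, -0.2, -1.2]
width: 12.3
```

>>> move_arm(motion=[[[-0.196,-0.081,-0.005],[0,0,-0.086]],[[-0.364,-0.15,-0.01],[0,0,-0.159]],[[-0.494,-0.203,-0.014],[0,0,-0.215]],[[-0.578,-0.238,-0.016],[0,0,-0.252]],[[-0.608,-0.25,-0.017],[0,0,-0.265]]])

```text
t: 41.9
ee_pos: [317.2, 319.6, 231.1]
orientation: [2.997, -0.942, 0.0]
ft_force: [0.9, -0.1, -1.5]
width: 12.1
```

```bash
cat > stack.py <<'E'
from pitch import *
def stackfit(cam,cupsz,name,v0=(375,401)):
    "free cups list of foot z; only lower free part fits; report D2-like base via edges overlay"
    pass
def overlay(cam,name,items,S=5,pad=12):
    im=ctrl.get_image(cam); q=cv2.resize(im["pixels"][:,:,::-1],None,fx=S,fy=S,interpolation=cv2.INTER_CUBIC); allp=[]
    for (x,y,z0),col in items:
        for zz,r in ((115,40),(77,39),(0,26)):
            p=(proj(circ((x,y,z0+zz),r,60),im)+.5)*S; allp.append(p); cv2.polylines(q,[np.round(p).astype(int)],True,col,1,cv2.LINE_AA)
    a=np.vstack(allp); x0,y0=(a.min(0)-pad*S).astype(int); x1,y1=(a.max(0)+pad*S).astype(int)
    cv2.imwrite("pics/"+name+".png",q[max(0,y0):y1,max(0,x0):x1])
E
python3 - <<'E'
from stack import *
o=state(); s=np.radians(235); R=Rn.from_rotvec(o["orientation"]); G=o["ee_pos"]-R.apply([0,0,19])
fitpitch("scene",s-np.pi,0,98,"p8"); fitpitch("side",s-np.pi,0,98,"p9")
C=G[:2]-98.5*np.array([np.cos(s),np.sin(s)]); print(C)
it=[((375,401,3),(0,0,255)),((C[0],C[1],G[2]-103),(255,0,0))]
overlay("side","o1",it); overlay("scene","o2",it)
E
```

```text
t 41.9 ee [317.2 319.6 231.1] err [-0.3  0.4  0.1] roterr [-0.    -0.     0.001] q [ 0.76  0.15  1.99 -0.    1.    1.37] F [ 0.9 -0.1 -1.5] M [-0.13  0.17 -0.03] w 12.1
scene pitch 0.028 rad (1.6 deg) g 98.3 cost 0.296
side pitch 0.226 rad (13.0 deg) g 99.4 cost 0.449
[373.69947131 400.32388877]
```

>>> move_arm(motion=[[[0,0,0.04],[0,0,0]],[[0,0,0.13],[0,0,0]],[[0,0,0.26],[0,0,0]],[[0,0,0.39],[0,0,0]],[[0,0,0.47],[0,0,0]]])

```text
t: 42.72
ee_pos: [316.8, 318.5, 158.8]
orientation: [2.994, -0.944, -0.002]
ft_force: [-0.2, -0.1, -0.9]
width: 12.2
```

>>> move_arm(motion=[[[0,0,0.03],[0,0,0]],[[0,0,0.07],[0,0,0]],[[0,0,0.11],[0,0,0]],[[0,0,0.14],[0,0,0]],[[0,0,0.17],[0,0,0]]])

```text
t: 43.35
ee_pos: [317.5, 319.4, 134.8]
orientation: [-2.996, 0.944, -0.0]
ft_force: [-0.4, -0.2, -1.6]
width: 12.2
```

```bash
python3 - <<'E'
from stack import *
p,R=getcmd(); setcmd(p-[0,0,.64*150],R)
o=state(); s=np.radians(235); R=Rn.from_rotvec(o["orientation"]); G=o["ee_pos"]-R.apply([0,0,19])
C=G[:2]-98.5*np.array([np.cos(s),np.sin(s)])
it=[((375,401,3),(0,0,255)),((C[0],C[1],G[2]-103),(255,0,0))]
overlay("side","o3",it,S=6,pad=20); overlay("scene","o4",it,S=6,pad=20)
E
```

```text
t 43.35 ee [317.5 319.4 134.8] err [-0.   0.1 -0.2] roterr [ 0. -0.  0.] q [0.76 0.31 2.07 0.   0.76 1.37] F [-0.4 -0.2 -1.6] M [-0.06  0.05  0.06] w 12.2
```

>>> move_arm(motion=[[[0,0,0.02],[0,0,0]],[[0,0,0.04],[0,0,0]],[[0,0,0.06],[0,0,0]],[[0,0,0.07],[0,0,0]],[[0,0,0.07],[0,0,0]]])

```text
t: 44.08
ee_pos: [317.1, 318.8, 124.6]
orientation: [2.996, -0.944, -0.001]
ft_force: [-3.0, -2.7, 7.1]
width: 12.3
```

>>> move_arm(motion=[[[0,0,0],[0,0,0]],[[0,0,0],[0,0,0]],[[0,0,0],[0,0,0]],[[0,0,0],[0,0,0]],[[0,0,0],[0,0,0]]], gripper=0.5)

```text
t: 44.7
ee_pos: [317.3, 319.2, 124.4]
orientation: [2.996, -0.944, -0.0]
ft_force: [0.2, 0.6, 0.5]
width: 43.8
```

>>> move_arm(motion=[[[0,0,-0.1],[0,0,0]],[[0,0,-0.3],[0,0,0]],[[0,0,-0.6],[0,0,0]],[[0,0,-0.9],[0,0,0]],[[0,0,-0.9],[0,0,0]]])

```text
t: 45.32
ee_pos: [319.0, 320.8, 263.7]
orientation: [-2.989, 0.942, -0.006]
ft_force: [-0.3, 0.3, -0.6]
width: 43.7
```

```bash
python3 - <<'E'
from stack import *
p,R=getcmd(); setcmd(p+[0,0,(.9-.07)*150],R); state()
it=[((375,401,3),(0,0,255)),((375,401,41),(255,0,0))]
overlay("side","o5",it,S=6,pad=20); overlay("scene","o6",it,S=6,pad=20); save("wrist","w23",scale=1.5)
print([(np.round(d["location"]).astype(int).tolist(),round(d["p"],2)) for d in ctrl.pinpoint("side","tray")])
E
```

```text
t 45.33 ee [319.  320.8 263.7] err [1.5 1.6 4.2] roterr [ 0.005 -0.006  0.   ] q [0.76 0.11 1.96 0.   1.07 1.37] F [-0.3  0.3 -0.6] M [-0.    0.06  0.01] w 43.7
[([656, 284, 5], 0.8), ([537, -204, -2], 0.61)]
```

```bash
python3 - <<'E'
from traj import *
G0=curG(); az=2.39; g=100
G=np.array([523+g*np.cos(az),-277+g*np.sin(az),103])
y0=np.radians(235)-np.pi; y1=az-np.pi
def fn(f):
    q=G0*(1-f)+(G+[0,0,135])*f; q=q+np.array([45,0,0])*4*f*(1-f)
    return toolpose2(q,y0+(y1-y0)*f,0,0,0,SG)
emit(fn,3)
E
```

```text
[[[0.047, 0.022, 0.003], [-0.0, 0.0, 0.021]], [[0.179, 0.084, 0.013], [-0.0, 0.0, 0.08]], [[0.377, 0.183, 0.028], [-0.0, 0.0, 0.17]], [[0.623, 0.318, 0.047], [-0.0, 0.0, 0.287]], [[0.9, 0.484, 0.07], [-0.0, 0.0, 0.424]]]
[[[0.345, 0.053, 0.025], [-0.0, 0.0, 0.151]], [[0.7, 0.127, 0.051], [0.0, 0.0, 0.312]], [[1.049, 0.224, 0.078], [0.0, 0.0, 0.475]], [[1.381, 0.339, 0.104], [0.0, 0.0, 0.635]], [[1.684, 0.467, 0.129], [0.0, 0.0, 0.787]]]
!!over
[[[0.276, -0.106, 0.023], [0.0, 0.0, 0.137]], [[0.515, -0.183, 0.042], [0.0, 0.0, 0.254]], [[0.703, -0.235, 0.057], [0.0, 0.0, 0.344]], [[0.826, -0.265, 0.066], [0.0, 0.0, 0.403]], [[0.87, -0.275, 0.07], [0.0, 0.0, 0.424]]]
end q [-0.46  0.24  1.91  0.    0.99  1.86] max speed frac 0.42
```

```bash
python3 - <<'E'
from traj import *
setcmd(np.array([317.5,319.3,259.5]),down(np.radians(235+90)))
state()
G0=curG(); az=2.39; g=100
G=np.array([523+g*np.cos(az),-277+g*np.sin(az),103])
y0=np.radians(235)-np.pi; y1=az-np.pi
def fn(f):
    q=G0*(1-f)+(G+[0,0,135])*f; q=q+np.array([45,0,0])*4*f*(1-f)
    return toolpose2(q,y0+(y1-y0)*f,0,0,0,SG)
plan([fn(.25),fn(.5),fn(.75),fn(1)])
E
```

```text
t 45.52 ee [316.7 318.6 258.6] err [-0.8 -0.7 -0.9] roterr [-0.001  0.001  0.   ] q [0.76 0.11 1.97 0.   1.06 1.37] F [0.4 0.2 0.5] M [0.01 0.01 0.02] w 44.0
[[0.87, 0.465, 0.068], [0.0, 0.0, 0.409]] mm 148 deg 25
[[0.908, 0.191, 0.067], [0.0, 0.0, 0.408]] mm 140 deg 24
[[0.891, -0.053, 0.068], [0.0, 0.0, 0.409]] mm 134 deg 25
[[0.836, -0.276, 0.067], [0.0, 0.0, 0.408]] mm 132 deg 25
```

>>> move_arm(motion=[[[0.87,0.465,0.068],[0,0,0.409]],[[0.87,0.465,0.068],[0,0,0.409]],[[0.87,0.465,0.068],[0,0,0.409]],[[0.87,0.465,0.068],[0,0,0.409]],[[0.87,0.465,0.068],[0,0,0.409]]], gripper=1)

```text
t: 46.15
ee_pos: [383.7, 187.6, 248.6]
orientation: [2.727, -1.558, -0.002]
ft_force: [-0.7, -0.5, 0.4]
width: 87.0
```

>>> move_arm(motion=[[[0.908,0.191,0.067],[0,0,0.408]],[[0.908,0.191,0.067],[0,0,0.408]],[[0.908,0.191,0.067],[0,0,0.408]],[[0.908,0.191,0.067],[0,0,0.408]],[[0.908,0.191,0.067],[0,0,0.408]]])

```text
t: 46.78
ee_pos: [428.3, 56.8, 239.1]
orientation: [-2.338, 2.098, 0.001]
ft_force: [0.1, -0.7, -0.2]
width: 87.9
```

>>> move_arm(motion=[[[0.891,-0.053,0.068],[0,0,0.409]],[[0.891,-0.053,0.068],[0,0,0.409]],[[0.891,-0.053,0.068],[0,0,0.409]],[[0.891,-0.053,0.068],[0,0,0.409]],[[0.891,-0.053,0.068],[0,0,0.409]]])

```text
t: 47.4
ee_pos: [450.4, -75.1, 229.0]
orientation: [-1.839, 2.547, 0.001]
ft_force: [0.1, 0.8, 0.8]
width: 87.7
```

>>> move_arm(motion=[[[0.836,-0.276,0.067],[0,0,0.408]],[[0.836,-0.276,0.067],[0,0,0.408]],[[0.836,-0.276,0.067],[0,0,0.408]],[[0.836,-0.276,0.067],[0,0,0.408]],[[0.836,-0.276,0.067],[0,0,0.408]]])

```text
t: 48.02
ee_pos: [450.1, -207.3, 219.0]
orientation: [-1.257, 2.879, 0.001]
ft_force: [-0.1, 0.5, -0.0]
width: 87.9
```

```bash
python3 - <<'E'
from fit1 import *
ctrl.get_image("side");ctrl.get_image("side")
o=state(); im=save("wrist","w24",scale=1.5); fit((523,-277,2.39),im,o,dbg="f3",ymax=225); fit((422,-327,2.435),im,o,ymax=225)
E
```

```text
t 48.12 ee [ 450.2 -207.5  219.1] err [0.3 1.3 0.1] roterr [ 0.    -0.     0.003] q [-0.46  0.24  1.91  0.    0.99  1.86] F [0.2 0.1 0.5] M [ 0.12  0.08 -0.01] w 87.7
fit [ 524.209 -278.407    2.391] cost 0.03
fit [ 421.857 -327.235    2.44 ] cost 0.037
```

>>> move_arm(motion=[[[0,0,0.2],[0,0,0]],[[0,0,0.45],[0,0,0]],[[0,0,0.7],[0,0,0]],[[0,0,0.9],[0,0,0]],[[0,0,0.9],[0,0,0]]])

```text
t: 48.8
ee_pos: [448.6, -207.5, 82.3]
orientation: [1.253, -2.878, -0.005]
ft_force: [0.0, -0.1, -0.3]
width: 87.6
```

>>> move_arm(motion=[[[0,0,0],[0,0,0]],[[0,0,0],[0,0,0]],[[0,0,0],[0,0,0]],[[0,0,0],[0,0,0]],[[0,0,0],[0,0,0]]], gripper=0)

```text
t: 49.42
ee_pos: [450.0, -208.9, 84.1]
orientation: [-1.252, 2.881, -0.0]
ft_force: [-1.0, -0.7, 0.4]
width: 41.3
```

>>> move_arm(motion=[[[0,0,0],[0,0,0]],[[0,0,0],[0,0,0]],[[0,0,0],[0,0,0]],[[0,0,0],[0,0,0]],[[0,0,0],[0,0,0]]])

```text
t: 50.05
ee_pos: [449.9, -208.8, 83.9]
orientation: [1.252, -2.881, -0.0]
ft_force: [-0.2, -0.3, -0.2]
width: 12.4
```

>>> move_arm(motion=[[[0,0,-0.01],[0,0,0]],[[0,0,-0.03],[0,0,0]],[[0,0,-0.06],[0,0,0]],[[0,0,-0.09],[0,0,0]],[[0,0,-0.12],[0,0,0]]])

```text
t: 50.68
ee_pos: [450.0, -208.8, 102.3]
orientation: [-1.252, 2.881, -0.0]
ft_force: [0.4, 0.1, -0.5]
width: 12.6
```

```bash
python3 - <<'E'
from pitch import *
p,R=getcmd(); setcmd(p-[0,0,(.9-.12)*150],R); state()
fitpitch("side",2.39-np.pi,0,101.5,"p1"); fitpitch("scene",2.39-np.pi,0,101.5,"p2")
from traj import *
G=curG(); PQ=RY-.23
emit(lerp([(G,2.39-np.pi,0),(rf(-205,75,165),PQ,0)]),5)
emit(lerp([(rf(-205,75,165),PQ,0),(rf(-205,75,132),PQ,50)]),2)
emit(lerp([(rf(-205,75,132),PQ,50),(rf(-44,75,132),PQ,50)]),3)
emit(lerp([(rf(-44,75,132),PQ,50),(rf(-44,75,129),PQ,82)]),2)
emit(lerp([(rf(-44,75,129),PQ,82),(rf(-44,75,130),PQ,96)]),3)
E
```

```text
t 50.67 ee [ 450.  -208.8  102.3] err [ 0.1 -0.   0.3] roterr [-0. -0.  0.] q [-0.46  0.42  1.99  0.    0.73  1.86] F [ 0.4  0.1 -0.5] M [ 0.26  0.2  -0.02] w 12.6
side pitch 0.021 rad (1.2 deg) g 99.4 cost 0.158
scene pitch -0.056 rad (-3.2 deg) g 103.4 cost 0.167
[[[-0.007, 0.009, -0.001], [0.0, 0.0, -0.005]], [[-0.026, 0.035, -0.005], [0.0, 0.0, -0.02]], [[-0.057, 0.077, -0.012], [0.0, 0.0, -0.044]], [[-0.098, 0.133, -0.02], [0.0, 0.0, -0.077]], [[-0.149, 0.201, -0.031], [0.0, 0.0, -0.116]]]
[[[-0.068, 0.072, -0.012], [0.0, 0.0, -0.047]], [[-0.144, 0.153, -0.025], [0.0, 0.0, -0.099]], [[-0.228, 0.241, -0.04], [0.0, 0.0, -0.155]], [[-0.317, 0.335, -0.056], [0.0, 0.0, -0.216]], [[-0.411, 0.434, -0.072], [0.0, 0.0, -0.279]]]
[[[-0.121, 0.07, -0.017], [0.0, 0.0, -0.066]], [[-0.246, 0.141, -0.035], [0.0, 0.0, -0.133]], [[-0.371, 0.213, -0.052], [0.0, 0.0, -0.2]], [[-0.496, 0.284, -0.07], [0.0, 0.0, -0.267]], [[-0.618, 0.354, -0.087], [0.0, 0.0, -0.333]]]
[[[-0.134, 0.023, -0.017], [0.0, 0.0, -0.063]], [[-0.261, 0.045, -0.032], [0.0, 0.0, -0.124]], [[-0.381, 0.066, -0.047], [0.0, 0.0, -
[... 2271 characters left out ...]
[[-0.002, -0.0, -0.0], [-0.0, -0.011, -0.0]], [[-0.004, -0.0, -0.0], [-0.0, -0.024, -0.0]], [[-0.006, -0.0, -0.0], [-0.0, -0.041, -0.0]], [[-0.01, -0.0, -0.001], [-0.0, -0.06, -0.0]]]
[[[-0.003, -0.0, 0.0], [-0.0, -0.022, -0.0]], [[-0.007, -0.0, 0.0], [-0.0, -0.045, -0.0]], [[-0.01, -0.0, -0.0], [-0.0, -0.068, -0.0]], [[-0.014, -0.0, -0.0], [-0.0, -0.091, -0.0]], [[-0.018, -0.0, -0.001], [-0.0, -0.113, -0.0]]]
[[[-0.003, -0.0, 0.0], [-0.0, -0.019, 0.0]], [[-0.005, -0.0, 0.0], [-0.0, -0.036, 0.0]], [[-0.008, -0.0, -0.0], [-0.0, -0.049, 0.0]], [[-0.009, -0.0, -0.0], [-0.0, -0.057, 0.0]], [[-0.009, -0.0, -0.0], [-0.0, -0.06, 0.0]]]
end q [-0.05  1.09  1.62  1.18  1.86  0.4 ] max speed frac 3.61
```

>>> move_arm(motion=[[[-0.007,0.009,-0.001],[0,0,-0.005]],[[-0.026,0.035,-0.005],[0,0,-0.02]],[[-0.057,0.077,-0.012],[0,0,-0.044]],[[-0.098,0.133,-0.02],[0,0,-0.077]],[[-0.149,0.201,-0.031],[0,0,-0.116]]])

```text
t: 51.4
ee_pos: [442.9, -171.0, 106.6]
orientation: [1.429, -2.798, -0.0]
ft_force: [-0.3, -0.3, -1.4]
width: 12.1
```

>>> move_arm(motion=[[[-0.068,0.072,-0.012],[0,0,-0.047]],[[-0.144,0.153,-0.025],[0,0,-0.099]],[[-0.228,0.241,-0.04],[0,0,-0.155]],[[-0.317,0.335,-0.056],[0,0,-0.216]],[[-0.411,0.434,-0.072],[0,0,-0.279]]])

```text
t: 52.02
ee_pos: [426.5, -82.4, 117.5]
orientation: [-1.823, 2.559, 0.0]
ft_force: [-0.5, 0.1, -2.6]
width: 12.0
```

>>> move_arm(motion=[[[-0.121,0.07,-0.017],[0,0,-0.066]],[[-0.246,0.141,-0.035],[0,0,-0.133]],[[-0.371,0.213,-0.052],[0,0,-0.2]],[[-0.496,0.284,-0.07],[0,0,-0.267]],[[-0.618,0.354,-0.087],[0,0,-0.333]]])

```text
t: 52.65
ee_pos: [406.8, 22.7, 130.6]
orientation: [-2.239, 2.203, -0.0]
ft_force: [0.3, -0.3, -1.2]
width: 12.7
```

>>> move_arm(motion=[[[-0.134,0.023,-0.017],[0,0,-0.063]],[[-0.261,0.045,-0.032],[0,0,-0.124]],[[-0.381,0.066,-0.047],[0,0,-0.18]],[[-0.49,0.085,-0.061],[0,0,-0.232]],[[-0.588,0.102,-0.073],[0,0,-0.278]]])

```text
t: 53.28
ee_pos: [390.5, 110.5, 141.6]
orientation: [-2.535, 1.856, -0.0]
ft_force: [-0.6, -0.2, -1.5]
width: 12.2
```

>>> move_arm(motion=[[[-0.084,-0.01,-0.01],[0,0,-0.04]],[[-0.153,-0.019,-0.019],[0,0,-0.073]],[[-0.205,-0.025,-0.025],[0,0,-0.097]],[[-0.237,-0.029,-0.029],[0,0,-0.112]],[[-0.248,-0.03,-0.03],[0,0,-0.117]]])

```text
t: 53.9
ee_pos: [384.3, 146.3, 145.9]
orientation: [2.641, -1.702, 0.0]
ft_force: [0.0, -0.7, -1.1]
width: 11.9
```

```bash
python3 - <<'E'
from pitch import *
from traj import *
o=ctrl.get_obs(); print(np.round(o["ee_pos"],1), toolpose2(rf(-205,75,165),RY-.23,0,0,0,SG)[0].round(1))
fitpitch("scene",RY-.23,0,101.5,"p2")
save("side","s25",(130,80,330,230),4)
print([(np.round(d["location"]).astype(int).tolist(),round(d["p"],2)) for d in ctrl.pinpoint("side","tray")])
E
```

```text
[384.3 146.3 145.9] [384.3 146.3 146. ]
scene pitch 0.039 rad (2.2 deg) g 99.4 cost 0.114
[([658, 283, 4], 0.93), ([537, -204, 2], 0.3)]
```

>>> move_arm(motion=[[[-0.003,0,0.006],[0,-0.023,0]],[[-0.012,0,0.022],[0,-0.087,0]],[[-0.024,0,0.045],[0,-0.18,0]],[[-0.039,0,0.071],[0,-0.293,0]],[[-0.054,0,0.098],[0,-0.417,0]]])

```text
t: 54.68
ee_pos: [381.5, 153.5, 131.5]
orientation: [-2.398, 1.546, 0.535]
ft_force: [-0.8, -0.4, -2.4]
width: 12.3
```

>>> move_arm(motion=[[[-0.003,0,0.028],[0,-0.123,0]],[[-0.005,0,0.053],[0,-0.236,0]],[[-0.006,0,0.071],[0,-0.33,0]],[[-0.007,0,0.083],[0,-0.393,0]],[[-0.007,0,0.088],[0,-0.416,0]]])

```text
t: 55.3
ee_pos: [378.6, 158.8, 118.9]
orientation: [-2.095, 1.354, 0.978]
ft_force: [0.1, 0.0, -1.9]
width: 12.2
```

>>> move_arm(motion=[[[-0.002,-0.013,0.002],[0,0,0]],[[-0.008,-0.051,0.009],[0,0,0]],[[-0.017,-0.109,0.019],[0,0,0]],[[-0.028,-0.183,0.033],[0,0,0]],[[-0.041,-0.271,0.048],[0,0,0]]])

```text
t: 55.92
ee_pos: [412.1, 185.6, 119.9]
orientation: [-2.097, 1.352, 0.977]
ft_force: [0.0, 0.5, -2.1]
width: 12.2
```

>>> move_arm(motion=[[[-0.015,-0.097,0.018],[0,0,0]],[[-0.03,-0.199,0.036],[0,0,0]],[[-0.046,-0.304,0.055],[0,0,0]],[[-0.061,-0.406,0.073],[0,0,0]],[[-0.076,-0.503,0.091],[0,0,0]]])

```text
t: 56.55
ee_pos: [473.5, 232.9, 119.6]
orientation: [-2.097, 1.352, 0.978]
ft_force: [-0.2, -0.6, -2.4]
width: 12.4
```

>>> move_arm(motion=[[[-0.013,-0.088,0.015],[0,0,0]],[[-0.024,-0.162,0.029],[0,0,0]],[[-0.033,-0.22,0.039],[0,0,0]],[[-0.039,-0.258,0.046],[0,0,0]],[[-0.041,-0.271,0.048],[0,0,0]]])

```text
t: 57.18
ee_pos: [506.0, 257.7, 119.7]
orientation: [-2.097, 1.352, 0.978]
ft_force: [-1.1, -0.3, -1.8]
width: 12.0
```

>>> move_arm(motion=[[[-0.001,0,0.001],[0,-0.015,0]],[[-0.005,0,0.001],[0,-0.056,0]],[[-0.012,0,0.002],[0,-0.116,0]],[[-0.019,0,0.002],[0,-0.188,0]],[[-0.027,0,0.002],[0,-0.267,0]]])

```text
t: 57.8
ee_pos: [504.9, 259.8, 122.8]
orientation: [-1.871, 1.208, 1.22]
ft_force: [0.1, -0.3, -2.1]
width: 12.0
```

>>> move_arm(motion=[[[-0.008,0,0],[0,-0.079,0]],[[-0.015,0,0],[0,-0.151,0]],[[-0.021,0,0],[0,-0.211,0]],[[-0.024,0,-0.001],[0,-0.252,0]],[[-0.026,0,-0.001],[0,-0.267,0]]])

```text
t: 58.42
ee_pos: [504.1, 261.3, 125.7]
orientation: [-1.636, 1.057, 1.426]
ft_force: [0.6, 0.6, -1.8]
width: 12.0
```

```bash
python3 - <<'E'
from h import *
o=ctrl.get_obs(); print(np.round(o["ee_pos"],1),np.round(o["ft_force"],1))
save("wrist","w26",scale=1.5)
E
```

```text
[504.1 261.3 125.7] [ 0.6  0.6 -1.8]
```

Same arrangement as before: one ball at (417,122), and the tray edge runs along y≈212 at the right. I'm completing the roll.

>>> move_arm(motion=[[[0,0,0],[0,-0.003,0]],[[-0.002,0,0],[0,-0.011,0]],[[-0.004,0,0],[0,-0.024,0]],[[-0.006,0,0],[0,-0.041,0]],[[-0.01,0,-0.001],[0,-0.06,0]]])

```text
t: 59.1
ee_pos: [504.1, 261.6, 127.8]
orientation: [-1.582, 1.02, 1.467]
ft_force: [0.3, 0.2, -1.7]
width: 12.7
```

>>> move_arm(motion=[[[-0.003,0,0],[0,-0.022,0]],[[-0.007,0,0],[0,-0.045,0]],[[-0.01,0,0],[0,-0.068,0]],[[-0.014,0,0],[0,-0.091,0]],[[-0.018,0,-0.001],[0,-0.113,0]]])

```text
t: 59.72
ee_pos: [504.0, 261.6, 130.5]
orientation: [-1.476, 0.952, 1.542]
ft_force: [0.5, -0.2, -2.4]
width: 12.2
```

>>> move_arm(motion=[[[-0.003,0,0],[0,-0.019,0]],[[-0.005,0,0],[0,-0.036,0]],[[-0.008,0,0],[0,-0.049,0]],[[-0.009,0,0],[0,-0.057,0]],[[-0.009,0,0],[0,-0.06,0]]])

```text
t: 60.35
ee_pos: [504.1, 261.6, 131.9]
orientation: [-1.42, 0.916, 1.578]
ft_force: [0.7, 0.8, -1.7]
width: 12.0
```

```bash
python3 - <<'E'
from traj import *
PQ=RY-.23
setcmd(*toolpose2(rf(-44,75,130),PQ,np.radians(96),0,0,SG)); state()
save("wrist","w27",(150,0,512,230),2)
emit(lerp([(rf(-44,75,130),PQ,96),(rf(-44,75,132),PQ,50)]),2)
emit(lerp([(rf(-44,75,132),PQ,50),(rf(-205,75,132),PQ,50)]),2)
emit(lerp([(rf(-205,75,132),PQ,50),(rf(-225,75,245),PQ,0)]),2)
E
```

```text
t 60.35 ee [504.1 261.6 131.9] err [-0.1  0.  -0.1] roterr [0. 0. 0.] q [-0.05  1.09  1.62  1.18  1.86  0.4 ] F [ 0.7  0.8 -1.7] M [-0.7  -0.11 -0.07] w 12.0
[[[0.002, -0.0, 0.0], [-0.0, 0.021, 0.0]], [[0.009, -0.0, -0.0], [-0.0, 0.08, 0.0]], [[0.019, -0.0, -0.002], [0.0, 0.166, -0.0]], [[0.031, 0.0, -0.005], [0.0, 0.27, 0.0]], [[0.043, -0.0, -0.009], [-0.0, 0.383, -0.0]]]
[[[0.013, 0.0, -0.002], [0.0, 0.114, -0.0]], [[0.025, -0.0, -0.005], [0.0, 0.218, -0.0]], [[0.035, -0.0, -0.008], [0.0, 0.304, -0.0]], [[0.041, -0.0, -0.011], [0.0, 0.362, 0.0]], [[0.043, -0.0, -0.012], [0.0, 0.384, 0.0]]]
end q [0.05 0.7  1.77 0.85 1.24 0.67] max speed frac 0.23
[[[0.005, 0.029, -0.006], [0.0, -0.0, 0.0]], [[0.017, 0.109, -0.02], [0.0, -0.0, 0.0]], [[0.034, 0.226, -0.041], [0.0, -0.0, 0.0]], [[0.056, 0.368, -0.066], [0.0, -0.0, 0.0]], [[0.079, 0.523, -0.094], [0.0, -0.0, 0.0]]]
[[[0.023, 0.154, -0.028], [0.0, -0.0, 0.0]], [[0.045, 0.296, -0.053], [0.0, -0.0, 0.0]], [[0.062, 0.413, -0.074], [0.0, -0.0, 0.0]], [[0.074, 0.493, -0.088], [0.0, -0.0, 0.0]], [[0.079, 0.522, -0.094], [0.0, -0.0, 0.0]]]
end q [-0.14  0.59  2.05  0.77  1.2   0.45] max speed frac 1.58
[[[-0.013, 0.004, -0.014], [0.0, 0.023, -0.0]], [[-0.047, 0.014, -0.053], [0.0, 0.086, 0.0]], [[-0.097, 0.028, -0.112], [0.0, 0.18, 0.0]], [[-0.158, 0.046, -0.184], [0.0, 0.293, 0.0]], [[-0.226, 0.065, -0.265], [0.0, 0.416, 0.0]]]
[[[-0.026, 0.019, -0.104], [0.0, 0.124, -0.0]], [[-0.051, 0.037, -0.202], [0.0, 0.237, -0.0]], [[-0.072, 0.051, -0.283], [0.0, 0.33, 0.0]], [[-0.086, 0.061, -0.339], [0.0, 0.394, -0.0]], [[-0.091, 0.065, -0.36], [0.0, 0.417, 0.0]]]
end q [0.32 0.06 2.11 0.   0.97 1.46] max speed frac 1.75
```

The cup is empty. I'm backing out.

>>> move_arm(motion=[[[0.002,0,0],[0,0.021,0]],[[0.009,0,0],[0,0.08,0]],[[0.019,0,-0.002],[0,0.166,0]],[[0.031,0,-0.005],[0,0.27,0]],[[0.043,0,-0.009],[0,0.383,0]]])

```text
t: 61.02
ee_pos: [504.6, 260.6, 125.3]
orientation: [-1.777, 1.146, 1.308]
ft_force: [0.2, -0.2, -1.3]
width: 12.5
```

>>> move_arm(motion=[[[0.013,0,-0.002],[0,0.114,0]],[[0.025,0,-0.005],[0,0.218,0]],[[0.035,0,-0.008],[0,0.304,0]],[[0.041,0,-0.011],[0,0.362,0]],[[0.043,0,-0.012],[0,0.384,0]]])

```text
t: 61.65
ee_pos: [505.9, 257.9, 120.7]
orientation: [-2.098, 1.351, 0.975]
ft_force: [0.2, -0.3, -1.6]
width: 11.9
```

>>> move_arm(motion=[[[0.005,0.029,-0.006],[0,0,0]],[[0.017,0.109,-0.02],[0,0,0]],[[0.034,0.226,-0.041],[0,0,0]],[[0.056,0.368,-0.066],[0,0,0]],[[0.079,0.523,-0.094],[0,0,0]]])

```text
t: 62.28
ee_pos: [440.4, 207.5, 119.4]
orientation: [-2.096, 1.353, 0.979]
ft_force: [-0.4, -0.1, -1.7]
width: 12.4
```

>>> move_arm(motion=[[[0.023,0.154,-0.028],[0,0,0]],[[0.045,0.296,-0.053],[0,0,0]],[[0.062,0.413,-0.074],[0,0,0]],[[0.074,0.493,-0.088],[0,0,0]],[[0.079,0.522,-0.094],[0,0,0]]])

```text
t: 62.9
ee_pos: [377.9, 159.1, 119.7]
orientation: [-2.096, 1.353, 0.977]
ft_force: [0.3, 0.5, -1.1]
width: 12.4
```

>>> move_arm(motion=[[[-0.013,0.004,-0.014],[0,0.023,0]],[[-0.047,0.014,-0.053],[0,0.086,0]],[[-0.097,0.028,-0.112],[0,0.18,0]],[[-0.158,0.046,-0.184],[0,0.293,0]],[[-0.226,0.065,-0.265],[0,0.416,0]]])

```text
t: 63.52
ee_pos: [373.4, 147.7, 172.1]
orientation: [-2.403, 1.55, 0.527]
ft_force: [-1.0, 0.0, -1.8]
width: 11.7
```

>>> move_arm(motion=[[[-0.026,0.019,-0.104],[0,0.124,0]],[[-0.051,0.037,-0.202],[0,0.237,0]],[[-0.072,0.051,-0.283],[0,0.33,0]],[[-0.086,0.061,-0.339],[0,0.394,0]],[[-0.091,0.065,-0.36],[0,0.417,0]]])

```text
t: 64.15
ee_pos: [368.3, 135.0, 226.8]
orientation: [-2.641, 1.699, -0.003]
ft_force: [0.3, 0.0, -1.3]
width: 12.6
```

```bash
python3 - <<'E'
from pitch import *
from traj import *
state(); fitpitch("scene",RY-.23,0,101.5,"p2"); save("side","s28",(130,80,330,230),4)
G=curG(); s=np.radians(217)
T=np.array([375+100.5*np.cos(s),401+100.5*np.sin(s),290])
emit(lerp([(G,RY-.23,0),(T,s-np.pi,0)]),3)
E
```

```text
t 64.15 ee [368.3 135.  226.8] err [-0.2  1.   0.8] roterr [ 0.    -0.002  0.002] q [ 0.32  0.06  2.11 -0.    0.97  1.47] F [ 0.3  0.  -1.3] M [ 0.02  0.25 -0.01] w 12.6
scene pitch 0.001 rad (0.1 deg) g 100.3 cost 0.121
[[[-0.019, -0.002, -0.004], [0.0, 0.0, -0.003]], [[-0.071, -0.006, -0.015], [0.0, 0.0, -0.01]], [[-0.151, -0.012, -0.031], [0.0, 0.0, -0.022]], [[-0.256, -0.021, -0.053], [0.0, 0.0, -0.037]], [[-0.378, -0.031, -0.078], [0.0, 0.0, -0.055]]]
[[[-0.134, -0.019, -0.028], [0.0, 0.0, -0.019]], [[-0.276, -0.039, -0.057], [0.0, 0.0, -0.04]], [[-0.42, -0.059, -0.087], [0.0, 0.0, -0.061]], [[-0.562, -0.079, -0.116], [0.0, 0.0, -0.082]], [[-0.697, -0.098, -0.144], [0.0, 0.0, -0.101]]]
[[[-0.118, -0.03, -0.025], [0.0, 0.0, -0.018]], [[-0.22, -0.055, -0.047], [0.0, 0.0, -0.033]], [[-0.298, -0.075, -0.063], [0.0, 0.0, -0.045]], [[-0.349, -0.087, -0.074], [0.0, 0.0, -0.052]], [[-0.367, -0.092, -0.078], [0.0, 0.0, -0.055]]]
end q [0.83 0.1  1.95 0.   1.09 1.76] max speed frac 0.18
```

>>> move_arm(motion=[[[-0.019,-0.002,-0.004],[0,0,-0.003]],[[-0.071,-0.006,-0.015],[0,0,-0.01]],[[-0.151,-0.012,-0.031],[0,0,-0.022]],[[-0.256,-0.021,-0.053],[0,0,-0.037]],[[-0.378,-0.031,-0.078],[0,0,-0.055]]])

```text
t: 64.88
ee_pos: [348.8, 188.4, 237.6]
orientation: [2.688, -1.625, -0.001]
ft_force: [-0.5, -0.8, -1.5]
width: 12.3
```

>>> move_arm(motion=[[[-0.134,-0.019,-0.028],[0,0,-0.019]],[[-0.276,-0.039,-0.057],[0,0,-0.04]],[[-0.42,-0.059,-0.087],[0,0,-0.061]],[[-0.562,-0.079,-0.116],[0,0,-0.082]],[[-0.697,-0.098,-0.144],[0,0,-0.101]]])

```text
t: 65.5
ee_pos: [313.0, 288.2, 259.3]
orientation: [2.771, -1.48, -0.001]
ft_force: [-0.2, -0.8, -1.6]
width: 12.2
```

>>> move_arm(motion=[[[-0.118,-0.03,-0.025],[0,0,-0.018]],[[-0.22,-0.055,-0.047],[0,0,-0.033]],[[-0.298,-0.075,-0.063],[0,0,-0.045]],[[-0.349,-0.087,-0.074],[0,0,-0.052]],[[-0.367,-0.092,-0.078],[0,0,-0.055]]])

```text
t: 66.12
ee_pos: [294.4, 340.7, 270.9]
orientation: [2.812, -1.4, -0.0]
ft_force: [0.7, 0.5, -1.0]
width: 12.6
```

```bash
python3 - <<'E'
from stack import *
o=state(); s=np.radians(217); R=Rn.from_rotvec(o["orientation"]); G=o["ee_pos"]-R.apply([0,0,19])
C=G[:2]-100.5*np.array([np.cos(s),np.sin(s)]); print(C,G)
it=[((375,401,3),(0,0,255)),((375,401,41),(0,255,0)),((C[0],C[1],G[2]-103),(255,0,0))]
overlay("side","o1",it,S=4); overlay("scene","o2",it,S=4)
E
```

```text
t 66.12 ee [294.4 340.7 270.9] err [-0.3  0.2 -0.1] roterr [-0.     0.     0.001] q [0.83 0.1  1.95 0.   1.09 1.76] F [ 0.7  0.5 -1. ] M [-0.03  0.14 -0.01] w 12.6
[374.71416381 401.21513927] [294.45129505 340.73272945 289.87063561]
```

>>> move_arm(motion=[[[0,0,0.04],[0,0,0]],[[0,0,0.13],[0,0,0]],[[0,0,0.26],[0,0,0]],[[0,0,0.39],[0,0,0]],[[0,0,0.47],[0,0,0]]])

```text
t: 66.85
ee_pos: [294.1, 339.6, 198.7]
orientation: [2.81, -1.401, -0.001]
ft_force: [-0.1, 0.5, -1.0]
width: 12.4
```

>>> move_arm(motion=[[[0,0,0.03],[0,0,0]],[[0,0,0.07],[0,0,0]],[[0,0,0.11],[0,0,0]],[[0,0,0.15],[0,0,0]],[[0,0,0.18],[0,0,0]]])

```text
t: 67.47
ee_pos: [294.6, 340.5, 173.1]
orientation: [-2.812, 1.401, 0.0]
ft_force: [-0.3, -0.1, -1.0]
width: 12.1
```

>>> move_arm(motion=[[[0,0,0.02],[0,0,0]],[[0,0,0.04],[0,0,0]],[[0,0,0.06],[0,0,0]],[[0,0,0.073],[0,0,0]],[[0,0,0.073],[0,0,0]]])

```text
t: 68.1
ee_pos: [293.8, 339.9, 162.7]
orientation: [2.81, -1.401, -0.001]
ft_force: [-5.4, -4.0, 9.8]
width: 12.6
```

>>> move_arm(motion=[[[0,0,0],[0,0,0]],[[0,0,0],[0,0,0]],[[0,0,0],[0,0,0]],[[0,0,0],[0,0,0]],[[0,0,0],[0,0,0]]], gripper=0.5)

```text
t: 68.72
ee_pos: [294.6, 340.5, 162.4]
orientation: [2.812, -1.401, -0.0]
ft_force: [-0.2, -0.0, 0.6]
width: 43.7
```

>>> move_arm(motion=[[[0,0,-0.1],[0,0,0]],[[0,0,-0.25],[0,0,0]],[[0,0,-0.4],[0,0,0]],[[0,0,-0.6],[0,0,0]],[[0,0,-0.6],[0,0,0]]])

```text
t: 69.35
ee_pos: [295.7, 341.7, 255.3]
orientation: [-2.807, 1.399, -0.002]
ft_force: [-0.0, 0.3, 0.3]
width: 44.0
```

```bash
python3 - <<'E'
from stack import *
p,R=getcmd(); setcmd(p-[0,0,(.47+.18+.073-.6)*150],R); ctrl.get_image("side"); state()
it=[((375,401,3),(0,0,255)),((375,401,41),(0,255,0)),((375,401,79),(255,0,0))]
overlay("side","o5",it,S=5); overlay("scene","o6",it,S=5); save("wrist","w29",scale=1.5)
E
```

```text
t 69.4 ee [295.  341.  253.8] err [0.3 0.4 1.2] roterr [ 0.002 -0.002  0.   ] q [0.83 0.12 1.97 0.   1.05 1.76] F [-0.4  0.7 -0.9] M [-0.03  0.08  0.01] w 43.9
```

```bash
python3 - <<'E'
from traj import *
p,R=getcmd(); setcmd(np.array([294.74,340.52,252.5]),down(np.radians(217+90))); state()
G0=curG(); az=2.44; g=100
G=np.array([421.9+g*np.cos(az),-327.2+g*np.sin(az),103])
y0=np.radians(217)-np.pi; y1=az-np.pi
def fn(f):
    q=G0*(1-f)+(G+[0,0,135])*f; q=q+np.array([100,0,0])*4*f*(1-f)
    return toolpose2(q,y0+(y1-y0)*f,0,0,0,SG)
fs=[.2,.4,.6,.8,1]
plan([fn(f) for f in fs]); follow([fn(f) for f in fs],ctrl.get_obs()["qpos"],P)
E
```

```text
t 69.55 ee [294.2 340.  251.8] err [-0.6 -0.5 -0.7] roterr [-0.001  0.001  0.   ] q [0.83 0.12 1.97 0.   1.05 1.76] F [ 0.1 -0.3  0.1] M [-0.04  0.06  0.03] w 43.7
[[0.94, 0.089, 0.045], [0.0, 0.0, 0.257]] mm 142 deg 15
[[0.851, 0.035, 0.044], [0.0, 0.0, 0.258]] mm 128 deg 15
[[0.807, 0.018, 0.045], [0.0, 0.0, 0.257]] mm 121 deg 15
[[0.817, 0.013, 0.045], [0.0, 0.0, 0.257]] mm 123 deg 15
[[0.881, -0.01, 0.044], [0.0, 0.0, 0.258]] mm 132 deg 15
0 [369. 220. 246.] [ 0.51  0.1   2.02 -0.    1.03  1.7 ] res 0.0000 dq 0.32 margin 0.56
1 [411.  99. 239.] [ 0.21  0.1   2.04 -0.    1.01  1.67] res 0.0000 dq 0.30 margin 0.54
2 [421. -21. 232.] [-0.08  0.1   2.05 -0.    0.99  1.65] res 0.0000 dq 0.29 margin 0.53
3 [ 399. -142.  226.] [-0.37  0.12  2.05  0.    0.97  1.63] res 0.0000 dq 0.29 margin 0.53
4 [ 346. -263.  219.] [-0.68  0.14  2.04  0.    0.96  1.59] res 0.0000 dq 0.31 margin 0.54
```

>>> move_arm(motion=[[[0.94,0.089,0.045],[0,0,0.257]],[[0.94,0.089,0.045],[0,0,0.257]],[[0.94,0.089,0.045],[0,0,0.257]],[[0.94,0.089,0.045],[0,0,0.257]],[[0.94,0.089,0.045],[0,0,0.257]]], gripper=1)

```text
t: 70.18
ee_pos: [368.3, 220.2, 245.2]
orientation: [2.598, -1.765, -0.001]
ft_force: [0.2, 0.6, 0.2]
width: 87.0
```

>>> move_arm(motion=[[[0.851,0.035,0.044],[0,0,0.258]],[[0.851,0.035,0.044],[0,0,0.258]],[[0.851,0.035,0.044],[0,0,0.258]],[[0.851,0.035,0.044],[0,0,0.258]],[[0.851,0.035,0.044],[0,0,0.258]]])

```text
t: 70.8
ee_pos: [410.5, 100.7, 239.0]
orientation: [-2.34, 2.096, 0.001]
ft_force: [-0.3, 0.4, -0.5]
width: 87.9
```

>>> move_arm(motion=[[[0.807,0.018,0.045],[0,0,0.257]],[[0.807,0.018,0.045],[0,0,0.257]],[[0.807,0.018,0.045],[0,0,0.257]],[[0.807,0.018,0.045],[0,0,0.257]],[[0.807,0.018,0.045],[0,0,0.257]]])

```text
t: 71.42
ee_pos: [421.2, -19.8, 232.3]
orientation: [-2.038, 2.391, 0.0]
ft_force: [0.8, -0.2, 0.1]
width: 87.9
```

>>> move_arm(motion=[[[0.817,0.013,0.045],[0,0,0.257]],[[0.817,0.013,0.045],[0,0,0.257]],[[0.817,0.013,0.045],[0,0,0.257]],[[0.817,0.013,0.045],[0,0,0.257]],[[0.817,0.013,0.045],[0,0,0.257]]])

```text
t: 72.05
ee_pos: [399.9, -140.5, 225.6]
orientation: [-1.699, 2.643, 0.0]
ft_force: [-0.7, 0.4, -1.1]
width: 87.8
```

>>> move_arm(motion=[[[0.881,-0.01,0.044],[0,0,0.258]],[[0.881,-0.01,0.044],[0,0,0.258]],[[0.881,-0.01,0.044],[0,0,0.258]],[[0.881,-0.01,0.044],[0,0,0.258]],[[0.881,-0.01,0.044],[0,0,0.258]]])

```text
t: 72.68
ee_pos: [346.3, -261.3, 219.0]
orientation: [-1.327, 2.848, 0.001]
ft_force: [-0.7, 0.3, 0.1]
width: 88.2
```

```bash
python3 - <<'E'
from fit1 import *
ctrl.get_image("side");ctrl.get_image("side")
o=state(); im=save("wrist","w30",scale=1.5); fit((422,-327,2.44),im,o,dbg="f4",ymax=225)
ctrl.get_image("side"); print([(np.round(d["location"]).astype(int).tolist(),round(d["p"],2)) for d in ctrl.pinpoint("side","tray")])
E
```

```text
t 72.78 ee [ 346.3 -261.4  219. ] err [ 0.8  1.2 -0. ] roterr [ 0.    -0.     0.003] q [-0.67  0.14  2.04  0.    0.96  1.6 ] F [-0.2  0.2 -0. ] M [ 0.08  0.04 -0.  ] w 87.7
fit [ 421.446 -327.733    2.422] cost 0.035
[([657, 282, 5], 0.92)]
```

D4 holds one ball at (383,133) and its handle is centred. I'm going down for it.

>>> move_arm(motion=[[[0,0,0.2],[0,0,0]],[[0,0,0.45],[0,0,0]],[[0,0,0.7],[0,0,0]],[[0,0,0.9],[0,0,0]],[[0,0,0.9],[0,0,0]]])

```text
t: 73.55
ee_pos: [344.5, -261.5, 82.5]
orientation: [1.323, -2.847, -0.006]
ft_force: [0.3, -0.7, 0.0]
width: 88.0
```

>>> move_arm(motion=[[[0,0,0],[0,0,0]],[[0,0,0],[0,0,0]],[[0,0,0],[0,0,0]],[[0,0,0],[0,0,0]],[[0,0,0],[0,0,0]]], gripper=0)

```text
t: 74.18
ee_pos: [345.7, -262.8, 84.2]
orientation: [-1.323, 2.849, -0.001]
ft_force: [-0.1, -0.5, 0.2]
width: 41.1
```

>>> move_arm(motion=[[[0,0,0],[0,0,0]],[[0,0,0],[0,0,0]],[[0,0,0],[0,0,0]],[[0,0,0],[0,0,0]],[[0,0,0],[0,0,0]]])

```text
t: 74.8
ee_pos: [345.6, -262.8, 83.9]
orientation: [1.323, -2.85, 0.0]
ft_force: [-1.2, 0.3, 0.1]
width: 12.3
```

>>> move_arm(motion=[[[0,0,-0.01],[0,0,0]],[[0,0,-0.03],[0,0,0]],[[0,0,-0.06],[0,0,0]],[[0,0,-0.09],[0,0,0]],[[0,0,-0.12],[0,0,0]]])

```text
t: 75.42
ee_pos: [345.6, -262.7, 102.3]
orientation: [-1.323, 2.849, -0.0]
ft_force: [-0.3, -0.4, -2.0]
width: 11.8
```

```bash
python3 - <<'E'
from pitch import *
p,R=getcmd(); setcmd(p-[0,0,(.9-.12)*150],R); state()
fitpitch("side",2.43-np.pi,0,100.5,"p1"); fitpitch("scene",2.43-np.pi,0,100.5,"p2")
from traj import *
G=curG(); PQ=RY-.23; B=rf(-205,75,165); y0=2.44-np.pi
def fn(f):
    q=G*(1-f)+B*f+np.array([55,0,0])*4*f*(1-f); return toolpose2(q,y0+(PQ-y0)*f,0,0,0,SG)
emit(fn,6)
E
```

```text
t 75.42 ee [ 345.6 -262.7  102.3] err [ 0.1 -0.   0.3] roterr [-0. -0.  0.] q [-0.68  0.35  2.12  0.    0.67  1.59] F [-0.3 -0.4 -2. ] M [ 0.2   0.26 -0.04] w 11.8
side pitch 0.007 rad (0.4 deg) g 98.3 cost 0.064
scene pitch 0.018 rad (1.0 deg) g 100.4 cost 0.100
[[[-0.01, 0.001, -0.001], [0.0, 0.0, -0.004]], [[-0.041, 0.006, -0.004], [0.0, 0.0, -0.014]], [[-0.089, 0.013, -0.008], [0.0, 0.0, -0.03]], [[-0.153, 0.024, -0.014], [0.0, 0.0, -0.053]], [[-0.232, 0.039, -0.022], [0.0, 0.0, -0.08]]]
[[[-0.091, 0.012, -0.008], [0.0, 0.0, -0.032]], [[-0.194, 0.027, -0.018], [0.0, 0.0, -0.069]], [[-0.305, 0.048, -0.029], [0.0, 0.0, -0.109]], [[-0.422, 0.074, -0.041], [0.0, 0.0, -0.153]], [[-0.544, 0.106, -0.054], [0.0, 0.0, -0.199]]]
[[[-0.13, 0.012, -0.013], [0.0, 0.0, -0.049]], [[-0.262, 0.03, -0.027], [0.0, 0.0, -0.1]], [[-0.396, 0.055, -0.041], [0.0, 0.0, -0.152]], [[-0.529, 0.087, -0.056], [0.0, 0.0, -0.206]], [[-0.661, 0.126, -0.07], [0.0, 0.0, -0.259]]]
[[[-0.136, 0.01, -0.015], [0.0, 0.0, -0.054]], [[-0.27, 0.027, -0.03], [0.0, 0.0, -0.107]], [[-0.4, 0.05, -0.044], [0.0, 0.0, -0.159]], [[-0.526, 0.079, -0.058], [0.0, 0.0, -0.21]], [[-0.647, 0.114, -0.071], [0.0, 0.0, -0.259]]]
[[[-0.119, 0.006, -0.013], [0.0, 0.0, -0.047]], [[-0.232, 0.017, -0.025], [0.0, 0.0, -0.09]], [[-0.337, 0.031, -0.036], [0.0, 0.0, -0.131]], [[-0.433, 0.047, -0.046], [0.0, 0.0, -0.167]], [[-0.518, 0.065, -0.054], [0.0, 0.0, -0.199]]]
[[[-0.074, 0.001, -0.008], [0.0, 0.0, -0.028]], [[-0.134, 0.004, -0.014], [0.0, 0.0, -0.05]], [[-0.179, 0.006, -0.018], [0.0, 0.0, -0.066]], [[-0.207, 0.008, -0.021], [0.0, 0.0, -0.077]], [[-0.217, 0.009, -0.022], [0.0, 0.0, -0.08]]]
end q [ 0.33  0.24  2.14 -0.    0.76  1.48] max speed frac 0.16
```

>>> move_arm(motion=[[[-0.01,0.001,-0.001],[0,0,-0.004]],[[-0.041,0.006,-0.004],[0,0,-0.014]],[[-0.089,0.013,-0.008],[0,0,-0.03]],[[-0.153,0.024,-0.014],[0,0,-0.053]],[[-0.232,0.039,-0.022],[0,0,-0.08]]])

```text
t: 76.15
ee_pos: [364.0, -231.6, 105.3]
orientation: [1.444, -2.79, -0.0]
ft_force: [0.6, -0.4, -2.4]
width: 12.6
```

>>> move_arm(motion=[[[-0.091,0.012,-0.008],[0,0,-0.032]],[[-0.194,0.027,-0.018],[0,0,-0.069]],[[-0.305,0.048,-0.029],[0,0,-0.109]],[[-0.422,0.074,-0.041],[0,0,-0.153]],[[-0.544,0.106,-0.054],[0,0,-0.199]]])

```text
t: 76.78
ee_pos: [398.3, -155.4, 113.5]
orientation: [-1.728, 2.624, -0.0]
ft_force: [-0.4, -0.6, -1.4]
width: 12.2
```

>>> move_arm(motion=[[[-0.13,0.012,-0.013],[0,0,-0.049]],[[-0.262,0.03,-0.027],[0,0,-0.1]],[[-0.396,0.055,-0.041],[0,0,-0.152]],[[-0.529,0.087,-0.056],[0,0,-0.206]],[[-0.661,0.126,-0.07],[0,0,-0.259]]])

```text
t: 77.4
ee_pos: [420.2, -56.7, 124.0]
orientation: [-2.067, 2.366, -0.0]
ft_force: [-0.8, -0.7, -2.0]
width: 12.3
```

>>> move_arm(motion=[[[-0.136,0.01,-0.015],[0,0,-0.054]],[[-0.27,0.027,-0.03],[0,0,-0.107]],[[-0.4,0.05,-0.044],[0,0,-0.159]],[[-0.526,0.079,-0.058],[0,0,-0.21]],[[-0.647,0.114,-0.071],[0,0,-0.259]]])

```text
t: 78.03
ee_pos: [416.2, 41.7, 134.7]
orientation: [-2.368, 2.064, -0.0]
ft_force: [-0.2, 0.1, -1.9]
width: 12.1
```

>>> move_arm(motion=[[[-0.119,0.006,-0.013],[0,0,-0.047]],[[-0.232,0.017,-0.025],[0,0,-0.09]],[[-0.337,0.031,-0.036],[0,0,-0.131]],[[-0.433,0.047,-0.046],[0,0,-0.167]],[[-0.518,0.065,-0.054],[0,0,-0.199]]])

```text
t: 78.65
ee_pos: [396.1, 117.1, 142.7]
orientation: [-2.569, 1.808, -0.0]
ft_force: [0.5, -0.1, -2.0]
width: 12.6
```

>>> move_arm(motion=[[[-0.074,0.001,-0.008],[0,0,-0.028]],[[-0.134,0.004,-0.014],[0,0,-0.05]],[[-0.179,0.006,-0.018],[0,0,-0.066]],[[-0.207,0.008,-0.021],[0,0,-0.077]],[[-0.217,0.009,-0.022],[0,0,-0.08]]])

```text
t: 79.28
ee_pos: [384.2, 146.4, 145.9]
orientation: [2.64, -1.702, -0.0]
ft_force: [1.4, 0.3, -1.4]
width: 12.2
```

```bash
python3 - <<'E'
from pitch import *
from traj import *
o=state(); print(toolpose2(rf(-205,75,165),RY-.23,0,0,0,SG)[0].round(1))
fitpitch("scene",RY-.23,0,100,"p2")
save("side","s31",(130,80,330,230),4)
print([(np.round(d["location"]).astype(int).tolist(),round(d["p"],2)) for d in ctrl.pinpoint("side","tray")])
E
```

```text
t 79.28 ee [384.2 146.4 145.9] err [-0.1  0.1 -0.1] roterr [-0.     0.     0.001] q [ 0.34  0.24  2.14 -0.    0.76  1.48] F [ 1.4  0.3 -1.4] M [-0.08  0.27  0.02] w 12.2
[384.3 146.3 146. ]
scene pitch 0.022 rad (1.3 deg) g 97.1 cost 0.117
[([658, 284, 4], 0.83)]
```

```bash
python3 - <<'E'
from workcell import ctrl
from h import *
o=ctrl.get_obs(); print(o['t'],o['ee_pos'],o['width'])
ctrl.get_image('scene'); print([(d['p'],np.round(d['location'])) for d in ctrl.pinpoint('scene','tray')][:2])
E
```

```text
79.425 [384.31872279 146.17427446 145.89986909] 12.33505515392093
[(0.3, array([ 538., -208.,   -5.]))]
```

>>> move_arm(motion=[[[-0.003,0,0.006],[0,-0.023,0]],[[-0.012,0,0.022],[0,-0.087,0]],[[-0.024,0,0.045],[0,-0.18,0]],[[-0.039,0,0.071],[0,-0.293,0]],[[-0.054,0,0.098],[0,-0.417,0]]])

```text
t: 80.15
ee_pos: [381.5, 153.7, 131.5]
orientation: [-2.398, 1.546, 0.534]
ft_force: [-0.9, -0.2, -2.7]
width: 12.2
```

>>> move_arm(motion=[[[-0.003,0,0.028],[0,-0.123,0]],[[-0.005,0,0.053],[0,-0.236,0]],[[-0.006,0,0.071],[0,-0.33,0]],[[-0.007,0,0.083],[0,-0.393,0]],[[-0.007,0,0.088],[0,-0.416,0]]])

```text
t: 80.78
ee_pos: [378.7, 158.9, 118.9]
orientation: [-2.095, 1.354, 0.978]
ft_force: [-0.2, 0.3, -2.2]
width: 12.2
```

```bash
python3 - <<'E'
from workcell import ctrl
from h import *
import cv2
for c in ['side','scene','wrist']:
    im=ctrl.get_image(c)['pixels']; cv2.imwrite(f'pics/z_{c}1.png',im[:,:,::-1])
    print(c,[(round(d['p'],2),np.round(d['location'])) for d in ctrl.pinpoint(c,'tray')][:2])
E
```

```text
side [(0.94, array([655., 284.,   4.])), (0.19, array([ 695., -309.,   -0.]))]
scene [(0.58, array([595., 212., 178.]))]
wrist []
```

View pics/z_side1.png

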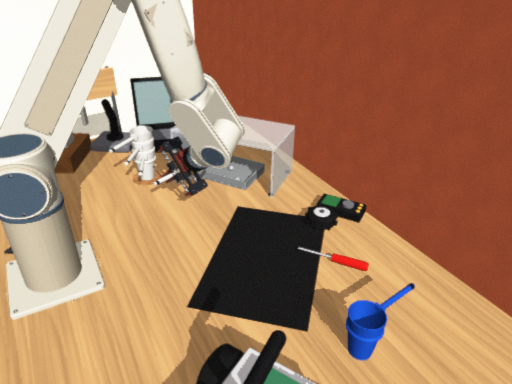

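View pics/z_scene1.png

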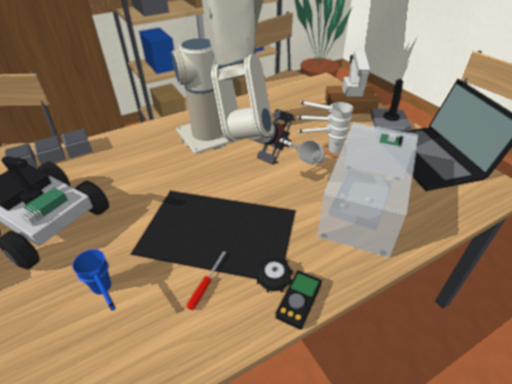

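The tray reads (655,284), so it hasn't been knocked. The cup is tilted at (311,152) in the scene view, with the stack at (340,125). I'm advancing.

>>> move_arm(motion=[[[-0.002,-0.013,0.002],[0,0,0]],[[-0.008,-0.051,0.009],[0,0,0]],[[-0.017,-0.109,0.019],[0,0,0]],[[-0.028,-0.183,0.033],[0,0,0]],[[-0.041,-0.271,0.048],[0,0,0]]])

```text
t: 81.7
ee_pos: [412.1, 185.6, 119.7]
orientation: [-2.097, 1.352, 0.977]
ft_force: [-0.4, 0.1, -1.7]
width: 12.3
```

>>> move_arm(motion=[[[-0.015,-0.097,0.018],[0,0,0]],[[-0.03,-0.199,0.036],[0,0,0]],[[-0.046,-0.304,0.055],[0,0,0]],[[-0.061,-0.406,0.073],[0,0,0]],[[-0.076,-0.503,0.091],[0,0,0]]])

```text
t: 82.32
ee_pos: [473.5, 233.0, 119.7]
orientation: [-2.097, 1.352, 0.978]
ft_force: [0.1, -0.1, -2.6]
width: 12.1
```

>>> move_arm(motion=[[[-0.013,-0.088,0.015],[0,0,0]],[[-0.024,-0.162,0.029],[0,0,0]],[[-0.033,-0.22,0.039],[0,0,0]],[[-0.039,-0.258,0.046],[0,0,0]],[[-0.041,-0.271,0.048],[0,0,0]]])

```text
t: 82.95
ee_pos: [506.0, 257.8, 119.7]
orientation: [-2.097, 1.352, 0.977]
ft_force: [-0.2, 0.4, -1.6]
width: 12.3
```

>>> move_arm(motion=[[[-0.001,0,0.001],[0,-0.015,0]],[[-0.005,0,0.001],[0,-0.056,0]],[[-0.012,0,0.002],[0,-0.116,0]],[[-0.019,0,0.002],[0,-0.188,0]],[[-0.027,0,0.002],[0,-0.267,0]]])

```text
t: 83.58
ee_pos: [504.9, 259.9, 122.8]
orientation: [-1.871, 1.208, 1.22]
ft_force: [-1.0, 0.8, -1.4]
width: 12.7
```

>>> move_arm(motion=[[[-0.008,0,0],[0,-0.079,0]],[[-0.015,0,0],[0,-0.151,0]],[[-0.021,0,0],[0,-0.211,0]],[[-0.024,0,-0.001],[0,-0.252,0]],[[-0.026,0,-0.001],[0,-0.267,0]]])

```text
t: 84.2
ee_pos: [504.1, 261.3, 125.8]
orientation: [-1.636, 1.057, 1.426]
ft_force: [0.8, 0.2, -1.7]
width: 12.2
```

>>> move_arm(motion=[[[0,0,0],[0,-0.003,0]],[[-0.002,0,0],[0,-0.011,0]],[[-0.004,0,0],[0,-0.024,0]],[[-0.006,0,0],[0,-0.041,0]],[[-0.01,0,-0.001],[0,-0.06,0]]])

```text
t: 84.82
ee_pos: [504.1, 261.7, 128.0]
orientation: [-1.582, 1.02, 1.467]
ft_force: [-0.5, 0.2, -1.6]
width: 12.4
```

>>> move_arm(motion=[[[-0.003,0,0],[0,-0.022,0]],[[-0.007,0,0],[0,-0.045,0]],[[-0.01,0,0],[0,-0.068,0]],[[-0.014,0,0],[0,-0.091,0]],[[-0.018,0,-0.001],[0,-0.113,0]]])

```text
t: 85.45
ee_pos: [504.1, 261.7, 130.5]
orientation: [-1.476, 0.952, 1.542]
ft_force: [0.2, 0.3, -1.6]
width: 12.2
```

>>> move_arm(motion=[[[-0.003,0,0],[0,-0.019,0]],[[-0.005,0,0],[0,-0.036,0]],[[-0.008,0,0],[0,-0.049,0]],[[-0.009,0,0],[0,-0.057,0]],[[-0.009,0,0],[0,-0.06,0]]])

```text
t: 86.08
ee_pos: [504.1, 261.7, 131.9]
orientation: [-1.42, 0.916, 1.578]
ft_force: [0.6, 0.2, -1.8]
width: 12.2
```

```bash
python3 - <<'E'
from workcell import ctrl
from h import *
import cv2
o=ctrl.get_obs(); print(o['t'],o['ee_pos'],o['ft_force'],o['width'])
for c in ['wrist','side']:
    im=ctrl.get_image(c)['pixels']; cv2.imwrite(f'pics/z_{c}2.png',im[:,:,::-1])
    for n in ['tray','ball_a1_center']:print(c,n,[(round(d['p'],2),np.round(d['location'])) for d in ctrl.pinpoint(c,n)][:5])
E
```

```text
86.075 [504.10589303 261.69596053 131.91789026] [ 0.57123944  0.20261009 -1.78754497] 12.234675950863851
wrist tray []
wrist ball_a1_center []
side tray []
side ball_a1_center []
```

View pics/z_wrist2.png

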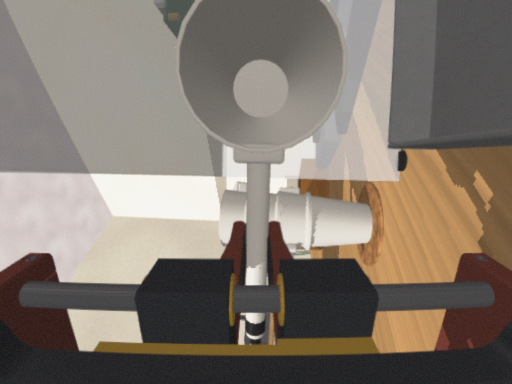

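The wrist view shows the cup empty, with a bare floor at (260,88), and the stack standing behind it at (290,220). I'm backing out.

>>> move_arm(motion=[[[0.002,0,0],[0,0.021,0]],[[0.009,0,0],[0,0.08,0]],[[0.019,0,-0.002],[0,0.166,0]],[[0.031,0,-0.005],[0,0.27,0]],[[0.043,0,-0.009],[0,0.383,0]]])

```text
t: 87.0
ee_pos: [504.6, 260.7, 125.2]
orientation: [-1.777, 1.146, 1.309]
ft_force: [-0.1, -0.3, -2.7]
width: 12.4
```

>>> move_arm(motion=[[[0.013,0,-0.002],[0,0.114,0]],[[0.025,0,-0.005],[0,0.218,0]],[[0.035,0,-0.008],[0,0.304,0]],[[0.041,0,-0.011],[0,0.362,0]],[[0.043,0,-0.012],[0,0.384,0]]])

```text
t: 87.62
ee_pos: [505.8, 258.0, 120.6]
orientation: [-2.098, 1.351, 0.975]
ft_force: [-0.7, -0.1, -1.2]
width: 12.6
```

>>> move_arm(motion=[[[0.005,0.029,-0.006],[0,0,0]],[[0.017,0.109,-0.02],[0,0,0]],[[0.034,0.226,-0.041],[0,0,0]],[[0.056,0.368,-0.066],[0,0,0]],[[0.079,0.523,-0.094],[0,0,0]]])

```text
t: 88.25
ee_pos: [440.4, 207.6, 119.4]
orientation: [-2.096, 1.353, 0.979]
ft_force: [0.0, -0.4, -1.4]
width: 12.2
```

>>> move_arm(motion=[[[0.023,0.154,-0.028],[0,0,0]],[[0.045,0.296,-0.053],[0,0,0]],[[0.062,0.413,-0.074],[0,0,0]],[[0.074,0.493,-0.088],[0,0,0]],[[0.079,0.522,-0.094],[0,0,0]]])

```text
t: 88.88
ee_pos: [378.0, 159.2, 119.7]
orientation: [-2.096, 1.353, 0.977]
ft_force: [1.3, 0.2, -0.5]
width: 12.2
```

```bash
cat traj.py h.py | head -120; python3 - <<'E'
from workcell import ctrl
from h import *
from dp import *; from d1 import *; from traj import *
import numpy as np
PQ=RY-0.23
setcmd(*toolpose2(rf(-205,75,132),PQ,np.radians(50),0,0,SG))
print(getcmd()[0], ctrl.get_obs()['ee_pos'])
emit(lerp([(rf(-205,75,132),PQ,50),(rf(-225,75,285),PQ,0)]),3)
E
```

```text
from d1 import *
def emit(posefn,ncalls,sm=True):
    "posefn(f) f in 0..1 -> (p,R). prints ncalls x 5 rows"
    p,R=getcmd(); n=5*ncalls; q=ctrl.get_obs()["qpos"]; k=0; mx=0
    pts=[]
    for c in range(ncalls):
        rows=[]
        for r in range(5):
            k+=1; f=k/n; f=f*f*(3-2*f) if sm else f
            tp,tR=posefn(f); rows.append(rowto(p,R,tp,tR)); pts.append((tp,tR))
        print(json.dumps(rows))
        if np.abs(np.array(rows)).max()>1: print("!!over")
        p,R=applyrow(p,R,rows[-1])
    setcmd(p,R)
    prev=None; 
    for tp,tR in pts:
        s=ik(tp,tR,q,P); 
        if np.abs(s.fun).max()>1e-3: print("IK bad",np.round(tp),s.x.round(2))
        mx=max(mx,(np.abs(s.x-q)/.125/np.array([2.39,2.39,3.01,3.14,3.14,3.14])).max()); q=s.x
        if prev is not None:
            d=np.linalg.norm(tp-prev[0]); an=np.degrees((prev[1].inv()*tR).magnitude())
            if d>60 or an>10.6: print("row too fast",d,an)
        prev=(tp,tR)
    print("end q",q.round(2),"max speed frac %.2f"%mx)
def lerp(keys):
    "keys: list of (G,psi,thdeg) -> posefn piecewise linear"
  
[... 3917 characters left out ...]
, 0.006, -0.033], [0.0, 0.04, -0.0]], [[-0.068, 0.014, -0.071], [0.0, 0.087, -0.0]], [[-0.114, 0.023, -0.121], [0.0, 0.146, 0.0]], [[-0.169, 0.034, -0.179], [-0.0, 0.216, -0.0]]]
[[[-0.045, 0.012, -0.078], [-0.0, 0.077, -0.0]], [[-0.092, 0.024, -0.161], [0.0, 0.159, -0.0]], [[-0.14, 0.037, -0.246], [0.0, 0.242, -0.0]], [[-0.187, 0.05, -0.331], [0.0, 0.324, -0.0]], [[-0.233, 0.062, -0.412], [0.0, 0.401, -0.0]]]
[[[-0.007, 0.011, -0.084], [0.0, 0.07, 0.0]], [[-0.013, 0.02, -0.156], [0.0, 0.13, 0.0]], [[-0.018, 0.028, -0.213], [0.0, 0.176, -0.0]], [[-0.022, 0.032, -0.25], [0.0, 0.206, -0.0]], [[-0.023, 0.034, -0.263], [0.0, 0.216, 0.0]]]
end q [0.32 0.01 2.06 0.   1.07 1.46] max speed frac 0.28
```

>>> move_arm(motion=[[[-0.008,0.002,-0.009],[0.0,0.011,0.0]],[[-0.032,0.006,-0.033],[0.0,0.04,-0.0]],[[-0.068,0.014,-0.071],[0.0,0.087,-0.0]],[[-0.114,0.023,-0.121],[0.0,0.146,0.0]],[[-0.169,0.034,-0.179],[-0.0,0.216,-0.0]]])

```text
t: 89.5
ee_pos: [375.6, 153.8, 157.0]
orientation: [-2.264, 1.459, 0.753]
ft_force: [0.3, 0.2, -1.5]
width: 12.0
```

>>> move_arm(motion=[[[-0.045,0.012,-0.078],[-0.0,0.077,-0.0]],[[-0.092,0.024,-0.161],[0.0,0.159,-0.0]],[[-0.14,0.037,-0.246],[0.0,0.242,-0.0]],[[-0.187,0.05,-0.331],[0.0,0.324,-0.0]],[[-0.233,0.062,-0.412],[0.0,0.401,-0.0]]])

```text
t: 90.12
ee_pos: [370.6, 141.7, 228.1]
orientation: [-2.527, 1.628, 0.281]
ft_force: [-0.0, 0.0, -1.3]
width: 12.4
```

>>> move_arm(motion=[[[-0.007,0.011,-0.084],[0.0,0.07,0.0]],[[-0.013,0.02,-0.156],[0.0,0.13,0.0]],[[-0.018,0.028,-0.213],[0.0,0.176,-0.0]],[[-0.022,0.032,-0.25],[0.0,0.206,-0.0]],[[-0.023,0.034,-0.263],[0.0,0.216,0.0]]])

```text
t: 90.75
ee_pos: [368.0, 134.8, 266.8]
orientation: [-2.64, 1.7, -0.002]
ft_force: [0.6, 0.8, -1.4]
width: 12.2
```

```bash
cat pitch.py; python3 - <<'E'
from h import *; from dp import *; from d1 import *; from traj import *
state(); print(curG())
from pitch import *
print(fitpitch('scene',RY-0.23,0,99,'z3'))
E
```

```text
from h import *
from scipy.optimize import minimize
def held_mask(im,G,psi,th,pitch,g,S=3,handle=True):
    "pitch>0: cup sags down. G grasp point on bar"
    D=Rn.from_euler('z',psi)*Rn.from_rotvec([th,0,0])*Rn.from_rotvec([0,pitch,0])
    f=lambda L: np.round((proj(np.asarray(G)+D.apply(np.asarray(L)-[-g,0,103]),im)+.5)*S*16).astype(np.int32)
    m=np.zeros((384*S,512*S),np.uint8)
    cv2.fillPoly(m,[cv2.convexHull(f(np.r_[circ((0,0,115),40),circ((0,0,77),39),circ((0,0,0),26)]))],1,shift=4)
    if handle: cv2.fillPoly(m,[f([[-36,0,109.5],[-g+12,0,109.5],[-g+12,0,96.5],[-36,0,96.5]])],1,shift=4)
    return m
def fitpitch(cam,psi,th,g0,name,a=0,crop=None):
    o=ctrl.get_obs(); im=ctrl.get_image(cam); S=3
    R=Rn.from_rotvec(o["orientation"]); G=o["ee_pos"]-R.apply([0,0,19])
    p=im["pixels"].astype(int); w=((p.min(2)>100)&(p.max(2)-p.min(2)<28)).astype(np.uint8); w=cv2.morphologyEx(w,cv2.MORPH_CLOSE,np.ones((3,3)))
    W=cv2.resize(w,None,fx=S,fy=S,interpolation=cv2.INTER_NEAREST)
    best=None
    for p0 in (0,.15,.3):
        reg=cv2.dilate(held_mask(im,G,psi,th,p0,g0),np.ones((
[... 422 characters left out ...]
x[1],r.fun))
    m=held_mask(im,G,psi,th,r.x[0]/100,r.x[1]); q=cv2.resize(im["pixels"][:,:,::-1],None,fx=S,fy=S)
    cs,_=cv2.findContours(m,cv2.RETR_EXTERNAL,cv2.CHAIN_APPROX_NONE); cv2.drawContours(q,cs,-1,(0,0,255),1)
    x,y,w_,h_=cv2.boundingRect(np.vstack(cs)); cv2.imwrite("pics/%s.png"%name,q[max(0,y-90):y+h_+90,max(0,x-150):x+w_+150])
    return r.x[0]/100,r.x[1]
t 90.75 ee [368.  134.8 266.8] err [-0.4  0.7  0.7] roterr [-0.    -0.002  0.002] q [ 0.32  0.    2.06 -0.    1.07  1.47] F [ 0.6  0.8 -1.4] M [-0.07  0.16  0.03] w 12.2
[368.45046428 134.11231186 285.06462419]
scene pitch 0.008 rad (0.5 deg) g 98.1 cost 0.123
(np.float64(0.008330917358398438), np.float64(98.13928985595703))
```

```bash
python3 - <<'E'
from h import *; from dp import *; from d1 import *; from traj import *
PQ=RY-0.23; s=np.radians(200); g=98.6
T=np.array([375+g*np.cos(s),401+g*np.sin(s),335]); print(T)
A=curG()
up=np.r_[A[:2],335]
emit(lerp([(A,PQ,0),(up,PQ,0)]),2)
emit(lerp([(up,PQ,0),(T,s-np.pi,0)]),5)
E
```

```text
[282.34630759 367.27681387 335.        ]
[[[0.0, 0.0, -0.009], [0.0, 0.0, 0.0]], [[0.0, 0.0, -0.035], [0.0, 0.0, 0.0]], [[0.0, 0.0, -0.072], [0.0, 0.0, 0.0]], [[0.0, 0.0, -0.117], [0.0, 0.0, 0.0]], [[-0.0, 0.0, -0.166], [0.0, 0.0, 0.0]]]
[[[-0.0, 0.0, -0.05], [0.0, 0.0, 0.0]], [[-0.0, 0.0, -0.095], [0.0, 0.0, 0.0]], [[-0.0, 0.0, -0.132], [0.0, 0.0, 0.0]], [[-0.0, 0.0, -0.158], [0.0, 0.0, 0.0]], [[-0.0, 0.0, -0.167], [0.0, 0.0, 0.0]]]
end q [ 0.32 -0.06  2.   -0.    1.2   1.46] max speed frac 0.05
[[[-0.008, -0.001, 0.0], [0.0, 0.0, 0.0]], [[-0.03, -0.002, 0.0], [0.0, 0.0, 0.001]], [[-0.066, -0.005, 0.0], [0.0, 0.0, 0.003]], [[-0.113, -0.008, 0.0], [0.0, 0.0, 0.005]], [[-0.172, -0.012, 0.0], [0.0, 0.0, 0.008]]]
[[[-0.068, -0.005, 0.0], [0.0, 0.0, 0.003]], [[-0.144, -0.009, 0.0], [0.0, 0.0, 0.006]], [[-0.228, -0.015, 0.0], [0.0, 0.0, 0.01]], [[-0.317, -0.02, 0.0], [0.0, 0.0, 0.013]], [[-0.41, -0.026, 0.0], [0.0, 0.0, 0.018]]]
[[[-0.097, -0.004, 0.0], [0.0, 0.0, 0.004]], [[-0.195, -0.009, 0.0], [0.0, 0.0, 0.008]], [[-0.295, -0.013, 0.0], [0.0, 0.0, 0.012]], [[-0.393, -0.017, 0.0], [0.0, 0.0, 0.017]], [[-0.49, -0.022, 0.0], [0.0, 0.0, 0.021]]]
[[[-0.094, -0.002, 0.001], [0.0, 0.0, 0.004]], [[-0.183, -0.004, 0.001], [0.0, 0.0, 0.008]], [[-0.266, -0.006, 0.001], [0.0, 0.0, 0.012]], [[-0.343, -0.007, 0.001], [0.0, 0.0, 0.015]], [[-0.411, -0.009, 0.001], [0.0, 0.0, 0.018]]]
[[[-0.059, 0.0, -0.0], [0.0, 0.0, 0.003]], [[-0.106, -0.0, -0.0], [0.0, 0.0, 0.005]], [[-0.142, -0.0, -0.0], [0.0, 0.0, 0.006]], [[-0.165, -0.0, -0.0], [0.0, 0.0, 0.007]], [[-0.172, -0.0, -0.0], [0.0, 0.0, 0.008]]]
end q [0.89 0.07 1.87 0.   1.2  2.11] max speed frac 0.32
```

>>> move_arm(motion=[[[0.0,0.0,-0.009],[0.0,0.0,0.0]],[[0.0,0.0,-0.035],[0.0,0.0,0.0]],[[0.0,0.0,-0.072],[0.0,0.0,0.0]],[[0.0,0.0,-0.117],[0.0,0.0,0.0]],[[0.0,0.0,-0.166],[0.0,0.0,0.0]]])

```text
t: 91.42
ee_pos: [368.5, 134.1, 291.4]
orientation: [-2.64, 1.703, -0.0]
ft_force: [1.0, -0.2, -1.9]
width: 12.5
```

>>> move_arm(motion=[[[0.0,0.0,-0.05],[0.0,0.0,0.0]],[[0.0,0.0,-0.095],[0.0,0.0,0.0]],[[0.0,0.0,-0.132],[0.0,0.0,0.0]],[[0.0,0.0,-0.158],[0.0,0.0,0.0]],[[0.0,0.0,-0.167],[0.0,0.0,0.0]]])

```text
t: 92.05
ee_pos: [368.4, 134.2, 316.1]
orientation: [-2.64, 1.703, -0.0]
ft_force: [-0.7, 0.5, -1.8]
width: 12.1
```

>>> move_arm(motion=[[[-0.008,-0.001,0.0],[0.0,0.0,0.0]],[[-0.03,-0.002,0.0],[0.0,0.0,0.001]],[[-0.066,-0.005,0.0],[0.0,0.0,0.003]],[[-0.113,-0.008,0.0],[0.0,0.0,0.005]],[[-0.172,-0.012,0.0],[0.0,0.0,0.008]]])

```text
t: 92.68
ee_pos: [359.1, 159.0, 315.9]
orientation: [2.633, -1.714, -0.0]
ft_force: [-0.0, 1.1, -2.1]
width: 12.2
```

>>> move_arm(motion=[[[-0.068,-0.005,0.0],[0.0,0.0,0.003]],[[-0.144,-0.009,0.0],[0.0,0.0,0.006]],[[-0.228,-0.015,0.0],[0.0,0.0,0.01]],[[-0.317,-0.02,0.0],[0.0,0.0,0.013]],[[-0.41,-0.026,0.0],[0.0,0.0,0.018]]])

```text
t: 93.3
ee_pos: [337.6, 217.1, 315.9]
orientation: [-2.617, 1.739, 0.0]
ft_force: [0.6, 0.8, -1.2]
width: 12.3
```

>>> move_arm(motion=[[[-0.097,-0.004,0.0],[0.0,0.0,0.004]],[[-0.195,-0.009,0.0],[0.0,0.0,0.008]],[[-0.295,-0.013,0.0],[0.0,0.0,0.012]],[[-0.393,-0.017,0.0],[0.0,0.0,0.017]],[[-0.49,-0.022,0.0],[0.0,0.0,0.021]]])

```text
t: 93.92
ee_pos: [312.1, 286.2, 315.9]
orientation: [-2.597, 1.767, 0.0]
ft_force: [0.3, 0.6, -1.6]
width: 12.7
```

>>> move_arm(motion=[[[-0.094,-0.002,0.001],[0.0,0.0,0.004]],[[-0.183,-0.004,0.001],[0.0,0.0,0.008]],[[-0.266,-0.006,0.001],[0.0,0.0,0.012]],[[-0.343,-0.007,0.001],[0.0,0.0,0.015]],[[-0.411,-0.009,0.001],[0.0,0.0,0.018]]])

```text
t: 94.55
ee_pos: [290.9, 343.8, 315.8]
orientation: [2.581, -1.792, -0.0]
ft_force: [-0.3, -0.6, -0.8]
width: 12.6
```

>>> move_arm(motion=[[[-0.059,0.0,0.0],[0.0,0.0,0.003]],[[-0.106,0.0,0.0],[0.0,0.0,0.005]],[[-0.142,0.0,0.0],[0.0,0.0,0.006]],[[-0.165,0.0,0.0],[0.0,0.0,0.007]],[[-0.172,0.0,0.0],[0.0,0.0,0.008]]])

```text
t: 95.18
ee_pos: [282.1, 367.4, 315.8]
orientation: [2.573, -1.802, 0.0]
ft_force: [0.1, -0.0, -2.0]
width: 12.1
```

```bash
cat stack.py; python3 - <<'E'
from h import *; from dp import *; from d1 import *; from traj import *
state()
from pitch import *
print(fitpitch('scene',np.radians(20),0,98.6,'z4'))
print(fitpitch('side',np.radians(20),0,98.6,'z4s'))
save('scene','z4raw'); 
print([(round(d['p'],2),np.round(d['location'])) for d in ctrl.pinpoint('scene','dipper_a_mid')])
ctrl.get_image('side');print([(round(d['p'],2),np.round(d['location'])) for d in ctrl.pinpoint('side','dipper_a_mid')],[(round(d['p'],2),np.round(d['location'])) for d in ctrl.pinpoint('side','tray')])
E
```

```text
from pitch import *
def stackfit(cam,cupsz,name,v0=(375,401)):
    "free cups list of foot z; only lower free part fits; report D2-like base via edges overlay"
    pass
def overlay(cam,name,items,S=5,pad=12):
    im=ctrl.get_image(cam); q=cv2.resize(im["pixels"][:,:,::-1],None,fx=S,fy=S,interpolation=cv2.INTER_CUBIC); allp=[]
    for (x,y,z0),col in items:
        for zz,r in ((115,40),(77,39),(0,26)):
            p=(proj(circ((x,y,z0+zz),r,60),im)+.5)*S; allp.append(p); cv2.polylines(q,[np.round(p).astype(int)],True,col,1,cv2.LINE_AA)
    a=np.vstack(allp); x0,y0=(a.min(0)-pad*S).astype(int); x1,y1=(a.max(0)+pad*S).astype(int)
    cv2.imwrite("pics/"+name+".png",q[max(0,y0):y1,max(0,x0):x1])
t 95.17 ee [282.1 367.4 315.8] err [-0.2  0.1 -0.2] roterr [-0. -0.  0.] q [ 0.89  0.07  1.87 -0.    1.2   2.11] F [ 0.1 -0.  -2. ] M [-0.03  0.16 -0.04] w 12.1
scene pitch 0.034 rad (1.9 deg) g 104.5 cost 0.343
(np.float64(0.03374433517456055), np.float64(104.46347866058346))
side pitch -0.003 rad (-0.2 deg) g 106.5 cost 0.473
(np.float64(-0.0032645797729492186), np.float64(106.52112922668456))
[(0.76, array([374., 400., 287.])), (0.55, array([373., 397., 132.]))]
[(0.79, array([372., 398., 288.])), (0.49, array([375., 403., 100.]))] [(0.63, array([660., 282.,   3.]))]
```

View pics/z4.png

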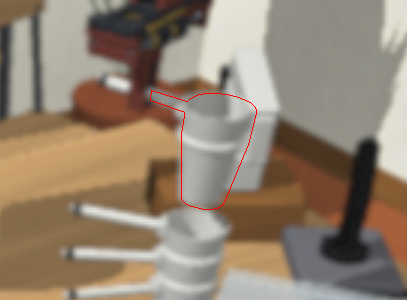

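View pics/z4s.png

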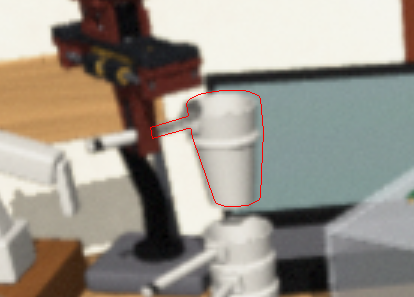

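```bash
python3 - <<'E'
from stack import *
it=[((375,401,79),(0,0,255)),((374.7,401.1,231.8),(0,200,0))]
overlay('scene','z5',it,S=4);overlay('side','z5s',it,S=4)
a=cv2.imread('pics/z5.png');b=cv2.imread('pics/z5s.png');h=max(a.shape[0],b.shape[0])
p=lambda m:cv2.copyMakeBorder(m,0,h-m.shape[0],0,0,0);cv2.imwrite('pics/z5c.png',cv2.hconcat([p(a),p(b)]));print(h)
E
```

```text
409
```

View pics/z5c.png

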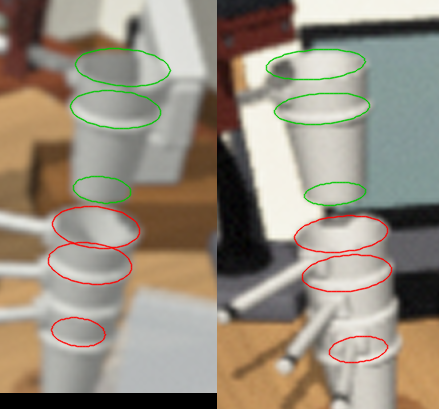

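```bash
python3 - <<'E'
from h import *; from dp import *; from d1 import *; from traj import *
ps=np.radians(20); A=curG(); print(A)
f=lambda z:np.r_[A[:2],z]
emit(lerp([(A,ps,0),(f(234),ps,0)]),4)
E
```

```text
[282.32522739 367.21836778 334.95115363]
[[[0.0, -0.0, 0.005], [0.0, 0.0, -0.0]], [[0.0, -0.0, 0.019], [0.0, 0.0, -0.0]], [[0.0, -0.0, 0.041], [0.0, 0.0, -0.0]], [[0.0, -0.0, 0.07], [0.0, 0.0, -0.0]], [[0.0, -0.0, 0.105], [0.0, 0.0, -0.0]]]
[[[0.0, -0.0, 0.04], [0.0, 0.0, -0.0]], [[0.0, -0.0, 0.085], [0.0, 0.0, -0.0]], [[0.0, -0.0, 0.132], [0.0, 0.0, -0.0]], [[0.0, -0.0, 0.181], [0.0, 0.0, -0.0]], [[0.0, -0.0, 0.232], [0.0, 0.0, -0.0]]]
[[[0.0, -0.0, 0.05], [0.0, 0.0, -0.0]], [[0.0, -0.0, 0.099], [0.0, 0.0, -0.0]], [[0.0, -0.0, 0.146], [0.0, 0.0, -0.0]], [[0.0, -0.0, 0.191], [0.0, 0.0, -0.0]], [[0.0, -0.0, 0.231], [0.0, 0.0, -0.0]]]
[[[0.0, -0.0, 0.035], [0.0, 0.0, -0.0]], [[0.0, -0.0, 0.064], [0.0, 0.0, -0.0]], [[0.0, -0.0, 0.086], [0.0, 0.0, -0.0]], [[0.0, -0.0, 0.1], [0.0, 0.0, -0.0]], [[0.0, -0.0, 0.105], [0.0, 0.0, -0.0]]]
end q [ 0.89  0.19  1.98 -0.    0.96  2.11] max speed frac 0.04
```

>>> move_arm(motion=[[[0.0,0.0,0.005],[0.0,0.0,0.0]],[[0.0,0.0,0.019],[0.0,0.0,0.0]],[[0.0,0.0,0.041],[0.0,0.0,0.0]],[[0.0,0.0,0.07],[0.0,0.0,0.0]],[[0.0,0.0,0.105],[0.0,0.0,0.0]]])

```text
t: 96.25
ee_pos: [282.1, 367.2, 299.6]
orientation: [2.573, -1.802, -0.0]
ft_force: [-0.3, -0.0, -1.3]
width: 12.3
```

>>> move_arm(motion=[[[0.0,0.0,0.04],[0.0,0.0,0.0]],[[0.0,0.0,0.085],[0.0,0.0,0.0]],[[0.0,0.0,0.132],[0.0,0.0,0.0]],[[0.0,0.0,0.181],[0.0,0.0,0.0]],[[0.0,0.0,0.232],[0.0,0.0,0.0]]])

```text
t: 96.88
ee_pos: [282.2, 367.3, 264.7]
orientation: [2.573, -1.802, -0.0]
ft_force: [0.1, -0.5, -1.9]
width: 12.3
```

>>> move_arm(motion=[[[0.0,0.0,0.05],[0.0,0.0,0.0]],[[0.0,0.0,0.099],[0.0,0.0,0.0]],[[0.0,0.0,0.146],[0.0,0.0,0.0]],[[0.0,0.0,0.191],[0.0,0.0,0.0]],[[0.0,0.0,0.231],[0.0,0.0,0.0]]])

```text
t: 97.5
ee_pos: [282.2, 367.3, 230.1]
orientation: [2.573, -1.802, -0.0]
ft_force: [-0.0, 0.2, -2.1]
width: 12.5
```

>>> move_arm(motion=[[[0.0,0.0,0.035],[0.0,0.0,0.0]],[[0.0,0.0,0.064],[0.0,0.0,0.0]],[[0.0,0.0,0.086],[0.0,0.0,0.0]],[[0.0,0.0,0.1],[0.0,0.0,0.0]],[[0.0,0.0,0.105],[0.0,0.0,0.0]]])

```text
t: 98.12
ee_pos: [282.2, 367.3, 214.8]
orientation: [-2.573, 1.802, 0.0]
ft_force: [0.4, -0.8, -1.6]
width: 12.3
```

```bash
python3 - <<'E'
from stack import *
state()
it=[((375,401,3),(0,0,255)),((375,401,41),(0,255,255)),((375,401,79),(255,0,0)),((374.7,401.1,131),(0,200,0))]
overlay('scene','z6',it,S=5);overlay('side','z6s',it,S=5)
a=cv2.imread('pics/z6.png');b=cv2.imread('pics/z6s.png');h=max(a.shape[0],b.shape[0])
p=lambda m:cv2.copyMakeBorder(m,0,h-m.shape[0],0,0,0);cv2.imwrite('pics/z6c.png',cv2.hconcat([p(a),p(b)]));print(h)
E
```

```text
t 98.12 ee [282.2 367.3 214.8] err [-0.1  0.  -0.2] roterr [-0. -0.  0.] q [0.89 0.19 1.98 0.   0.96 2.11] F [ 0.4 -0.8 -1.6] M [ 0.03  0.22 -0.04] w 12.3
461
```

View pics/z6c.png

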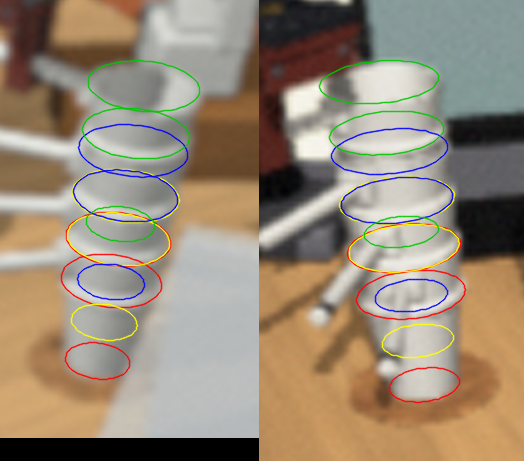

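>>> move_arm(motion=[[[0.0,0.0,0.01],[0.0,0.0,0.0]],[[0.0,0.0,0.02],[0.0,0.0,0.0]],[[0.0,0.0,0.03],[0.0,0.0,0.0]],[[0.0,0.0,0.04],[0.0,0.0,0.0]],[[0.0,0.0,0.05],[0.0,0.0,0.0]]])

```text
t: 98.85
ee_pos: [282.2, 367.3, 207.2]
orientation: [-2.573, 1.802, 0.0]
ft_force: [-0.2, 0.5, -1.8]
width: 12.2
```

>>> move_arm(motion=[[[0.0,0.0,0.01],[0.0,0.0,0.0]],[[0.0,0.0,0.02],[0.0,0.0,0.0]],[[0.0,0.0,0.03],[0.0,0.0,0.0]],[[0.0,0.0,0.04],[0.0,0.0,0.0]],[[0.0,0.0,0.045],[0.0,0.0,0.0]]])

```text
t: 99.48
ee_pos: [281.7, 367.3, 201.0]
orientation: [2.573, -1.802, -0.001]
ft_force: [-5.5, -2.1, 10.0]
width: 12.1
```

Seated with about 10 N at TCP z 201, as predicted. I'm releasing.

>>> move_arm(motion=[[[0,0,0],[0,0,0]],[[0,0,0],[0,0,0]],[[0,0,0],[0,0,0]],[[0,0,0],[0,0,0]],[[0,0,0],[0,0,0]]], gripper=0.5)

```text
t: 100.1
ee_pos: [282.2, 367.3, 200.5]
orientation: [2.573, -1.802, 0.0]
ft_force: [0.3, 0.4, -0.3]
width: 43.7
```

>>> move_arm(motion=[[[0,0,-0.02],[0,0,0]],[[0,0,-0.07],[0,0,0]],[[0,0,-0.17],[0,0,0]],[[0,0,-0.32],[0,0,0]],[[0,0,-0.5],[0,0,0]]])

```text
t: 100.72
ee_pos: [282.1, 367.2, 277.1]
orientation: [-2.573, 1.802, 0.0]
ft_force: [0.3, 0.2, 0.6]
width: 44.2
```

```bash
python3 - <<'E'
from stack import *
o=ctrl.get_obs(); print(o['t'],o['ee_pos'],o['ft_force'],o['width'])
it=[((375,401,z),c) for z,c in ((3,(0,0,255)),(41,(0,255,255)),(79,(255,0,0)),(117,(0,200,0)))]
overlay('scene','z7',it,S=5);overlay('side','z7s',it,S=5)
a=cv2.imread('pics/z7.png');b=cv2.imread('pics/z7s.png');h=max(a.shape[0],b.shape[0])
p=lambda m:cv2.copyMakeBorder(m,0,h-m.shape[0],0,0,0);cv2.imwrite('pics/z7c.png',cv2.hconcat([p(a),p(b)]))
for c in ('scene','side'):
  save(c,'z7_'+c)
  for n in ('dipper_a_mid','tray','wheel','screwdriver','ball_a1_center'): print(c,n,[(round(d['p'],2),np.round(d['location']).tolist()) for d in ctrl.pinpoint(c,n)])
E
```

```text
100.725 [282.11860672 367.21009796 277.08591822] [0.29670253 0.2449777  0.60193229] 44.17321984050196
scene dipper_a_mid [(0.67, [376.0, 403.0, 173.0])]
scene tray []
scene wheel [(0.9, [779.0, -144.0, -1.0])]
scene screwdriver [(0.96, [691.0, -307.0, -0.0])]
scene ball_a1_center [(0.4, [775.0, -144.0, 2.0])]
side dipper_a_mid [(0.63, [373.0, 398.0, 175.0])]
side tray [(0.86, [659.0, 282.0, 4.0])]
side wheel [(0.7, [777.0, -142.0, -1.0])]
side screwdriver [(0.66, [695.0, -306.0, -1.0]), (0.34, [588.0, 211.0, 180.0])]
side ball_a1_center []
```

View pics/z7c.png

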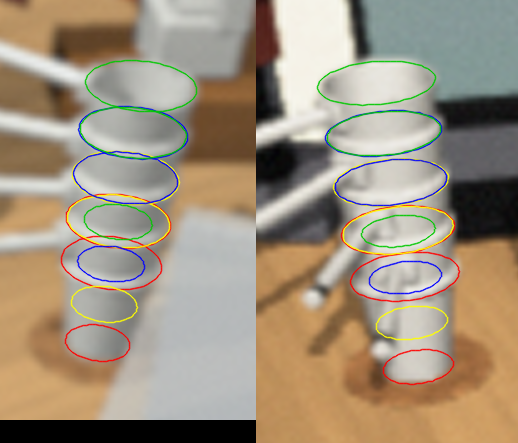

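View pics/z7_scene.png

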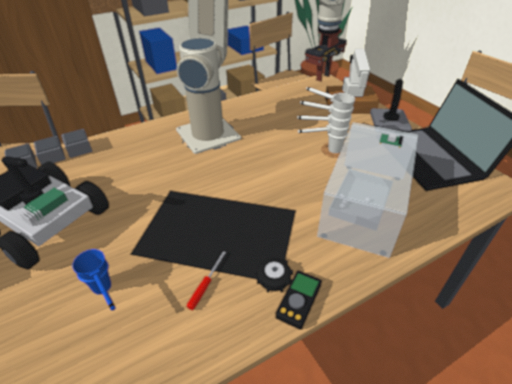

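View pics/z7_side.png

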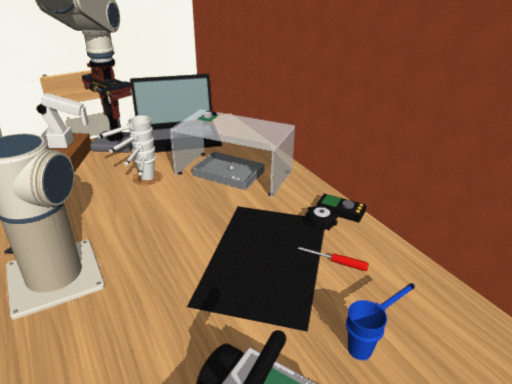

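The four-cup stack overlays well, and the tray, wheel and screwdriver are unmoved. Next I'm zooming in on the tray to count the balls.

```bash
python3 - <<'E'
from h import *
save('side','z8',(180,110,300,200),6)
o=ctrl.get_obs(); p=ctrl.get_image('scene')['pixels'][110:250,310:430,::-1]
cv2.imwrite('pics/z8b.png',cv2.resize(p,None,fx=4,fy=4,interpolation=cv2.INTER_CUBIC))
E
```

```text
(no output)
```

View pics/z8.png

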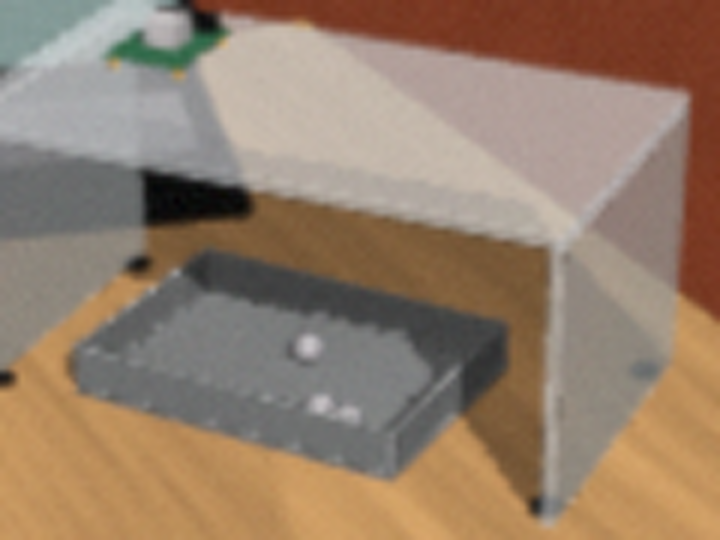

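View pics/z8b.png

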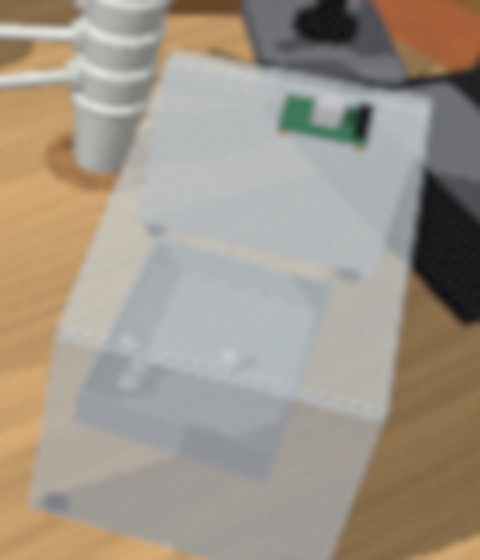

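```bash
python3 - <<'E'
from h import *
im=ctrl.get_image('side'); 
for n,px in dict(A=(308,348),B=(320,405),C=(348,412)).items():
    u=np.array(px)/6+[180,110]-.4; print(n,unproj(u,14,im).round())
im=ctrl.get_image('scene')
P=[]
for n,px in dict(a=(128,342),b=(128,378),c=(142,365),d=(230,357)).items():
    u=np.array(px)/4+[310,110]-.4; print(n,unproj(u,14,im).round())
p=im['pixels'][185:220,325:385,::-1]
p=cv2.resize(p,None,fx=12,fy=12,interpolation=cv2.INTER_CUBIC).astype(float); p=np.clip((p-p.mean((0,1)))*2+128,0,255)
cv2.imwrite('pics/z9.png',p)
E
```

```text
A [[677. 296.  14.]]
B [[651. 226.  14.]]
C [[662. 210.  14.]]
a [[617. 234.  14.]]
b [[652. 204.  14.]]
c [[645. 225.  14.]]
d [[675. 296.  14.]][ WARN:0@2.102] global loadsave.cpp:1063 imwrite_ Unsupported depth image for selected encoder is fallbacked to CV_8U.
```

View pics/z9.png

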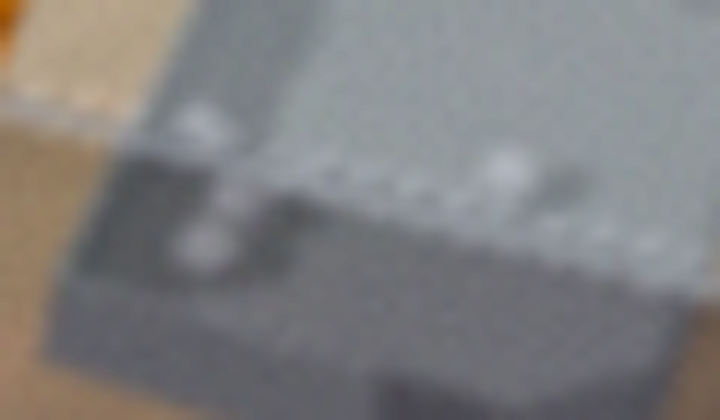

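The contrast-boosted scene crop shows four balls in the tray, at (200,115), (235,190), (205,245) and (510,165). The side view confirms three of them; the fourth is hidden behind the tray's front wall. The arm is clear of everything, so I'm handing in.

```bash
python3 -c "
from workcell import ctrl
print(ctrl.get_obs()['t']); print(ctrl.close_job())"
```

```text
101.625
the job is handed in; nothing more can be done
None
```

I tipped all four balls (2 + 1 + 1; the fourth dipper was empty) into the tray and stacked the four white dippers on the coaster. The job was handed in at about 102 s of the 210 s, and no verdict was reported.

**What my last checks showed:**
- **Stack:** In both fixed cameras the outlines match four nested cups, 38 mm apart, about the axis (375, 401). The last one seated with about 10 N, at the height I expected.
- **Balls:** The scene view shows four balls in the tray. The side view shows only three; by its measured position, the fourth sits behind the front wall.
- **Everything else:** The tray (659, 282), the wheel and the screwdriver read where they started, within detector error. The blue look-alike was not touched, and the arm ended clear of everything.

**Checks that disagreed or went wrong:**
- **First grasp:** My first grip on one dipper was too far out along the handle, and it sagged about 20°. I set it down and regripped it closer to the cup.
- **Last cup's position:** Before it went down, an automatic fit put the last cup 6–8 mm off because of background clutter. I relied on the outline overlays instead.
- **Tray detection:** The scene camera missed or misplaced the tray in my last looks, so its final position comes from the side camera only.

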